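Nip up the sanding-disc nut and put the wrench away

ROBOT

A 6-joint arm with a two-finger parallel gripper is mounted at the origin on the work surface. World frame = base frame: x ahead of the robot, y to its left, z up, the work surface at z = 0. Lengths are in m, angles in rad, forces in N, time in s.
With the tool pointing down it reaches from about 0.35 to 0.975 m from the base axis. Payload 17.4 kg.
Tool frame: the origin (TCP) lies at the very end of the fingers, on their centre line; the grasp point (between the pads) lies 19 mm behind it; z points along the fingers, y is the direction in which the jaws open and shut (so a half turn about z gives the same grasp; the last joint's range is limited). The gripper opens to 85 mm and grips with 20 to 120 N. Pads are 22 mm wide; open, the fingers measure 114 mm over their backs; the gripper's body (76 mm by 85 mm) begins 54 mm behind the grasp point. The pads swing forward as they close: fully open they stand 13 mm farther back than shut.
Start: joints at [-0.038, 0.116, 1.442, -0, 1.584, -0.038], TCP at [0.675, -0, 0.231] pointing down, gripper open.
Joint ranges: [-2.83, 2.83], [-0.83, 2.19], [0.07, 2.5], [-1.14, 4.28], [0.01, 3], [-2.97, 2.97]. Speed limits (rad/s): [1.89, 1.89, 2.22, 3.14, 3.14, 3.14].

INTERFACE

Orientations are given as a unit quaternion [x, y, z, w].
In Python, from workcell import ctrl gives the robot as it stands. The module is installed in compiled form; this text tells all that it offers.
- The arm moves only by the tool arm_command, never from a script. Its argument "plan" is a list of rows, each an object with "grip": the finger opening in m, from 0 to 0.0854; "delta_pos": the shift along the tool's x, y, z in m, a list of three; "turn": the turn about the tool's z in degrees. In form: [{"grip": grip, "delta_pos": [tx, ty, tz], "turn": turn}, ...]. A call has 1 to 5 rows; each row is the pose to reach, as a shift and turn from the pose commanded when the call began, along the tool's axes at that moment; what a row does not reach only later rows make up. A row lasts 1/10 s, in which the tool goes at most 50 mm and 8.59 degrees, less where a joint would pass 70% of its speed; a pose out of reach is approached as far as the arm can. A call with a gripper value outside its range is refused whole. The fingers move at their own pace and stop on an object; "grip_force" is the grip in N (left out, the last holds). Time passes only in rows, so rows that repeat a pose let the fingers close. It gives the time, the measured TCP pose, the force and the opening at its end, in the units of the state.
- ctrl.state(): the state, without advancing time (a new reading comes with each control period).
- ctrl.snapshot(name): name is "scene" or "side" or "wrist"; returns the picture (384x512x3 uint8, blue, green, red); there is no depth.
- ctrl.get_calibration(name): a dict with "fx", "fy", "cx", "cy" (pixels), "D" ([k1, k2, p1, p2, k3] as OpenCV has them; the pictures are not rectified), "cam_to_world" (4x4, takes a point from camera to world coordinates); the wrist camera has in their place "mount" (4x4, takes a point from camera to tool coordinates, whose origin is the TCP and whose axes are the flange's). Camera axes: x right, y down, z forward; pixel columns grow to the right and rows downward; lengths in m; the calibration is good to about 2 mm. A picture is of the moment at which its call begins: read the wrist's pose just before it. get_calibration takes no time and is no camera call.
- ctrl.job_done(): hands the job in, once; it reports no verdict.
Trained networks look in the newest picture that a camera, given by its name, has taken for a name from the list of things; names that differ only in an ending like _2 or _b are one class to them, and where a whole thing is asked for, a point or a joint stands for the part that bears it (a point fixed in the world has none). Each returns a list of dicts, best first, with "p" (0 to 1); they miss things now and then, are a little off and sometimes report something else, mostly with a low value. They report only what shows in the picture. A call takes as long as a camera call. They do not tell look-alikes from the thing itself.
- ctrl.spot_in(thing, camera): "bbox" ([centre column, centre row, width, height] in pixels, round what is visible of it).
- ctrl.outline_of(thing, camera): "pixels" (384x512 bool, what is visible of it) and "bbox" ([centre column, centre row, width, height] in pixels, round what is visible of it).
- ctrl.tip_of(thing, camera): "pixel" ([row, column] in pixels: a listed point, or the origin of a listed thing).
The state is a dict: "t": time; "joint_pos": joint angles; "qd": joint speeds; "joint_torque": joint torques, N m; "eef_pos": TCP position; "ee_rot": TCP orientation; "contact_force": force on the tool from outside, world axes, zero at the start; "ft_torque": the same for the moment, N m; "grip_width": finger opening in m.
Only numpy, scipy, OpenCV 4.12 (cv2) and the standard library are available. Lean on these libraries where they do the work, as an engineer would, in place of code of your own. Each camera call takes 0.05 s, during which the arm holds its last target.

TASK

The new sanding disc's nut is only finger tight, and the adjustable wrench already sits on it with its jaws too wide. Roll the wrench's worm until the jaws just fit the nut, tighten the nut with the wrench by a sixth of a turn (60 degrees) clockwise, then take the wrench off and lay it flat in the long compartment of the orange tray, without dropping it or disturbing the things around.

Things in the scene. Friction and masses are not known exactly. Their poses are not given: they have to be found in the camera images.
- machine: Fixed sanding head: white finned motor (dia 104) in a grey yoke, leaning 30 deg so that its brown abrasive disc (dia 160, 12 thick) faces up and to the head's front, -x. Origin on the bench under the tilting axis; z up. Disc centre at (-50, 0, 212) in this frame; disc normal (-0.5, 0, 0.866). A sheet guard (radius 90, flush with the disc) is on the low half only. Yoke and base within 115 of the origin
- nut (a joint): Turn of the steel hex nut about the disc's normal, rad; grows clockwise seen from outside (tightening); starts within 0.06 of 0; 1.05 is a sixth of a turn. Nut: 24 across flats, 27.7 across corners, 13 high on the disc face, spindle end 1.5 more. It takes about 0.4 N m to turn, has no hard stop, stays where left. Oiled: slippery flats
- nut_center (a point): Centre of the nut on its axis, 6.5 above the disc face. Its frame turns with the nut: z is the disc normal
- wrench: Loose steel adjustable wrench, 245 long, about 0.44 kg, lying on the disc round the nut, worm side up. Origin on its underside, where the nut's axis comes when the jaws fit. z out of its upper face (15 up), mouth opens to -x, fixed jaw on the +y side (face at y = 12), moving jaw on -y, throat at x = 14.5. Handle axis from (50, -5) towards (cos, -sin) of 22.5 deg. Balance point near x = 50, y = -8
- jaw (a joint): Opening between the wrench's jaws, m: starts at 0.028 to 0.030, too wide for the nut (slips round it); range 0.020 to 0.031; 0.024 when tight on the nut. Moves 4 mm per turn of the worm only; stiff, stays put; can be strained open by some 50 N
- worm (a joint): Turn of the worm about the wrench's y axis, rad: 0 at 29 mm opening, 0.64 mm of opening per rad. Negative closes: stroke its top towards the mouth (wrench's -x). Turning it takes about 4 N at its rim
- worm_top (a point): Top of the knurled worm, at (40, -7, 17.5) in the wrench's frame: a roller dia 16, 16 long, axis along the wrench's y, standing 2.5 proud of the head's upper face (3 above the spindle end). A fingertip laid flat on it and stroked 20 along x rolls it 2.5 rad (1.6 mm of opening); friction near 1
- handle_grip (a point): Place to grip the wrench: on the handle's axis, mid thickness, 109 from the nut's axis, outside the disc. Handle there 24 wide (in the wrench's plane), 11 thick (2 to 13 above the underside level). Handle runs on for 100 beyond, ending round, dia 29
- wrench_mid (a point): Point on the underside level of the wrench, on the handle's axis at (99, -25, 0) in its frame, 7 nearer the head than handle_grip: middle of its length. The head reaches 25 to one side of the handle's axis (fixed jaw) and 43 to the other (moving jaw)
- mouth (a point): Point between the jaws of the wrench at (0, 0, 6.5) in its frame: at nut_center when the wrench is seated on the nut
- tray: Fixed orange tray, 330 x 222, walls 28 high and 3 thick, open on top. Origin under its middle, x along its length. The long compartment fills the +y side; the -y side is split in two short ones
- long_bay (a point): Centre of the long compartment's floor (3 above the bench), 324 along x by 120 along y; its inner wall is 24 high. The wrench goes here, along x either way round, same face up
- sleeve: Loose brown abrasive sleeve, dia 58, 40 high, standing in a short compartment of the tray; leave it
- tin: Loose plain metal tin, dia 72, 95 high, standing on the bench; leave it
- last: Loose wooden shoe last, 240 x 78 x 88, lying on the bench to the left; leave it
Mind the look-alikes: they are no part of the job. Of the things like the wrench, leave any that is red or turquoise; of the rest the larger one is meant.

How it is judged:
By the outcome, as a careful person would: the job done as asked, in the order asked, and still so for the second after the job is handed in, with the robot touching nothing.
It also fails if it takes over 72 s, if anything falls off the work surface, if the arm or the gripper's body presses on something with over 40 N, if the wrist force passes 120 N, or if a joint passes its speed limit or range.

## Working session

There is one attempt and no reset: what is moved stays moved. The work goes in short steps, Python scripts to look and compute and a tool call to move; the robot and the scene stay as the last step left them, time stands still between calls to the robot, and variables do not carry over. Pictures are saved under pics/ and viewed, and the job is handed in when it is done.

Besides the shell and the picture viewer there is one more tool, called after "Call:" as name(argument=value, ...), one argument or row to a line, values as JSON. arm_command: Moves the arm, as the interface text tells. Its arguments: {"type":"object","properties":{"plan":{"type":"array"},"grip_force":{"type":"number"}},"required":["plan"]}

```bash
mkdir -p pics; ls
python3 - <<'E'
from workcell import ctrl
import cv2,json
s=ctrl.state();print(s)
for n in ["scene","side","wrist"]:
    im=ctrl.snapshot(n);cv2.imwrite(f"pics/{n}0.png",im)
    print(n,ctrl.get_calibration(n))
E
```

```text
pics
{'t': 0.0, 'joint_pos': array([-3.78063269e-02,  1.16490464e-01,  1.44229339e+00, -2.24270184e-05,
        1.58399031e+00, -3.78013058e-02]), 'qd': array([ 1.33391524e-05,  1.09255688e-03,  6.87323734e-04,  1.75653823e-03,
        2.08822493e-04, -9.81479952e-04]), 'joint_torque': array([-3.01628024e-03, -7.32023120e+01, -6.32483125e+01, -3.67824050e-04,
        6.55109907e-03, -4.52531231e-05]), 'eef_pos': array([ 6.74802121e-01, -1.22179006e-05,  2.30541685e-01]), 'ee_rot': array([ 7.07108533e-01,  7.07104783e-01, -4.09865429e-04, -4.25595729e-04]), 'contact_force': array([-0.17055973,  0.670921  ,  0.12020163]), 'ft_torque': array([ 0.02579312,  0.0558098 , -0.00380017]), 'grip_width': 0.08527751558172503}
scene {'fx': 346.42159539407953, 'fy': 346.42159539407953, 'cx': 263.5148242602278, 'cy': 192.08589021804806, 'D': array([-0.07697375,  0.        ,  0.        ,  0.        ,  0.        ]), 'cam_to_world': array([[-0.21613405,  0.85511653, -0.47123433,  0.89884294],
       [ 0.976316  ,  0.18451386, -0.11296775,  0.12157057],
       [-0.00965132, -0.48448979, -0.87474367,  0
[... 359 characters left out ...]
0.54901619,  0.82379548, -1.0617637 ],
       [-0.01506545, -0.83084642, -0.55629782,  0.87740057],
       [ 0.        ,  0.        ,  0.        ,  1.        ]])}
wrist {'fx': 293.8484524469505, 'fy': 293.8484524469505, 'cx': 257.6967410337403, 'cy': 191.73138235938433, 'D': array([-0.04725794,  0.        ,  0.        ,  0.        ,  0.        ]), 'mount': array([[ 6.97250268e-04, -9.52215859e-01, -3.05425066e-01,
         7.83285397e-02],
       [ 9.99999751e-01,  6.30600388e-04,  3.16877738e-04,
         5.21925554e-04],
       [-1.09134842e-04, -3.05425211e-01,  9.52216062e-01,
        -1.41982296e-01],
       [ 0.00000000e+00,  0.00000000e+00,  0.00000000e+00,
         1.00000000e+00]])}
```

View pics/scene0.png

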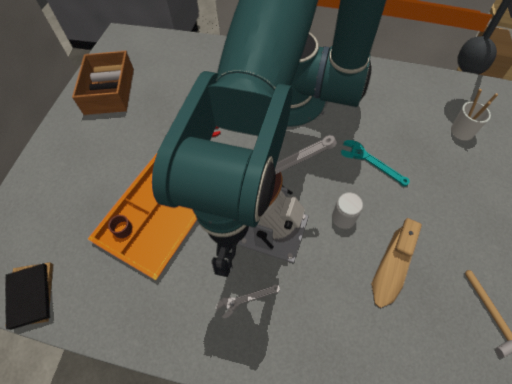

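View pics/side0.png

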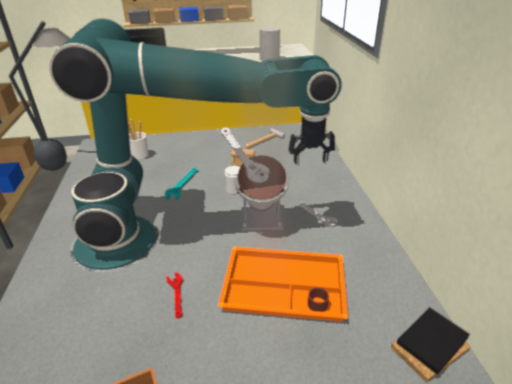

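View pics/wrist0.png

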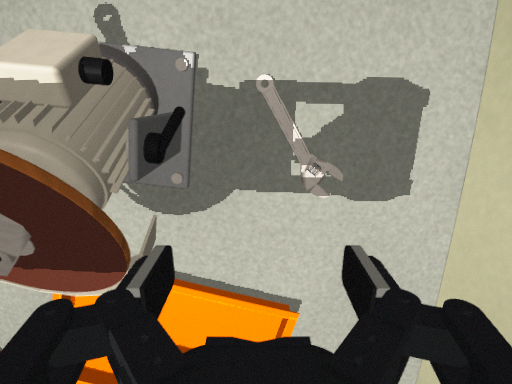

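```bash
cat > h.py <<'E'
from workcell import ctrl
import numpy as np,cv2
from scipy.spatial.transform import Rotation as R
def cam(n,st=None):
    c=ctrl.get_calibration(n);K=np.array([[c['fx'],0,c['cx']],[0,c['fy'],c['cy']],[0,0,1.]])
    if n=='wrist':
        st=st or ctrl.state();T=np.eye(4);T[:3,:3]=R.from_quat(st['ee_rot']).as_matrix();T[:3,3]=st['eef_pos'];M=T@c['mount']
    else: M=np.array(c['cam_to_world'])
    return K,np.array(c['D']),M
def proj(P,n,st=None):
    K,D,M=cam(n,st);W=np.linalg.inv(M);P=np.atleast_2d(np.asarray(P,float))
    return cv2.projectPoints(P,cv2.Rodrigues(W[:3,:3])[0],W[:3,3],K,D)[0].reshape(-1,2)
def ray(uv,n,st=None):
    K,D,M=cam(n,st)
    x=cv2.undistortPoints(np.array([[uv]],float),K,D)[0,0];d=M[:3,:3]@np.array([x[0],x[1],1]);return M[:3,3],d/np.linalg.norm(d)
def onz(uv,n,z,st=None):
    o,d=ray(uv,n,st);return o+d*(z-o[2])/d[2]
def tri(rays):
    A=0;b=0
    for o,d in rays:
        P=np.eye(3)-np.outer(d,d);A=A+P;b=b+P@o
    return np.linalg.solve(A,b)
def big(n,name,box=None,s=3,pts=None,st=None):
    im=ctrl.snapshot(n) if isinstance(n,str) else n
    im=im.copy()
    if box is None: box=(0,0,512,384)
    x0,y0,x1,y1=box
    o=cv2.resize(im[y0:y1,x0:x1],None,fx=s,fy=s,interpolation=cv2.INTER_CUBIC)
    if pts is not None:
        for i,p in enumerate(pts):
            q=(int((p[0]-x0)*s),int((p[1]-y0)*s));cv2.circle(o,q,3,(0,255,0),-1);cv2.putText(o,str(i),(q[0]+4,q[1]),0,.4,(255,0,255),1)
    cv2.imwrite('pics/'+name,o);return im
E
python3 - <<'E'
from h import *
for n,ths in [("side",["machine","nut_center","wrench","handle_grip","worm_top","wrench_mid","mouth","tray","long_bay"]),("wrist",["machine","nut_center","wrench","handle_grip"]),("scene",["wrench","handle_grip","worm_top","tray","long_bay","machine"])]:
    st=ctrl.state()
    for t in ths:
        r=ctrl.tip_of(t,n)
        print(n,t,[(round(x['p'],2),np.round(x['pixel'],1)) for x in r[:4]])
im=big("side","s1.png",(170,110,370,240),4)
print(ctrl.state()['t'])
E
```

```text
side machine [(0.69, array([218.6, 257.9]))]
side nut_center [(0.7, array([176.1, 262.3])), (0.51, array([172.8, 262.8]))]
side wrench [(0.75, array([197.7, 171.6])), (0.75, array([279.2, 171. ])), (0.7, array([179.1, 260.9])), (0.62, array([223.3, 332.8]))]
side handle_grip [(0.98, array([155.3, 241.9])), (0.88, array([296.2, 174.8])), (0.81, array([212.2, 318.9])), (0.67, array([155.3, 240.8]))]
side worm_top [(0.85, array([282.5, 175.7])), (0.81, array([164. , 254.1])), (0.67, array([187.9, 172. ])), (0.65, array([216.7, 324.9]))]
side wrench_mid [(0.91, array([295.7, 177.3])), (0.81, array([185. , 180.6])), (0.64, array([154.6, 238.6]))]
side mouth [(0.88, array([276.6, 171.1])), (0.76, array([174.6, 262.2])), (0.75, array([196.7, 170.8])), (0.57, array([222.8, 330.9]))]
side tray [(0.73, array([283. , 278.6]))]
side long_bay [(0.68, array([273. , 284.7]))]
wrist machine [(0.74, array([124.8, 131.8]))]
wrist nut_center []
wrist wrench [(0.64, array([181.9, 324.9]))]
wrist handle_grip [(0.71, array([135.8, 290.9]))]
scene wrench [(0.79, array([150.4, 344.1])), (0.63, array([313.8, 221.1])), (0.61, array([128.7, 216.8])), (0.33, array([217.2, 171.5]))]
scene handle_grip [(0.87, array([159.4, 287.8])), (0.7, array([164.2, 375.7])), (0.6, array([295.4, 246.8]))]
scene worm_top [(0.83, array([150. , 360.4])), (0.71, array([302.7, 232.4])), (0.61, array([128.1, 207.6]))]
scene tray [(0.97, array([215.4, 158.6]))]
scene long_bay [(0.8, array([216.8, 174.7]))]
scene machine [(0.59, array([229.4, 269.6]))]
1.15
```

View pics/s1.png

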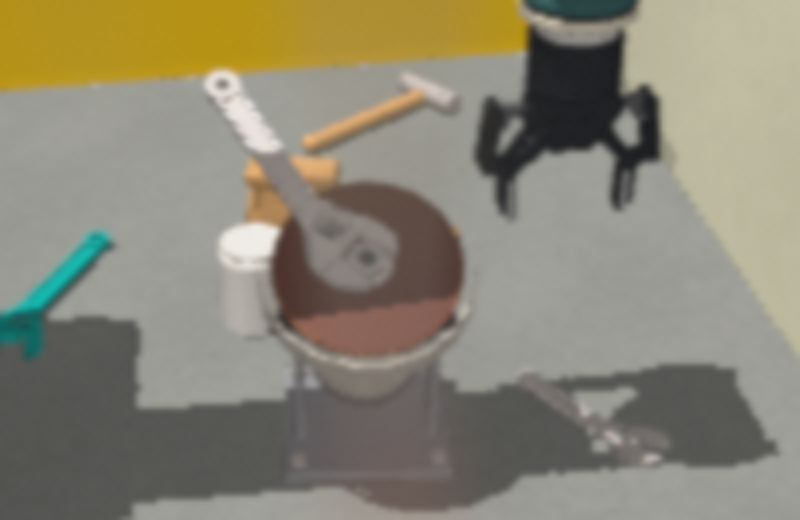

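Run:
```python
from h import *
print('mach side',onz((257.9,218.6),'side',0),'scene',onz((269.6,229.4),'scene',0),'wrist',onz((131.8,124.8),'wrist',0))
z=0.212+.866*.0125
print('nut side',onz((262.3,176.1),'side',z),onz((262.8,172.8),'side',z))
print('grip tri',tri([ray((241.9,155.3),'side'),ray((287.8,159.4),'scene')]))
for p in [(270,262)]: pass
print('tray',onz((278.6,283),'side',0),onz((158.6,215.4),'scene',0));print('bay',onz((284.7,273),'side',0.003),onz((174.7,216.8),'scene',0.003))
# handle end: side (170+222/4,110+84/4), scene (329,142)
print('end',tri([ray((170+222/4,110+84/4),'side'),ray((329,142),'scene')]))
```

```text
mach side [0.50754804 0.0439439  0.        ] scene [0.51793078 0.04604394 0.        ] wrist [0.51739287 0.0468115  0.        ]
nut side [ 0.5141884 -0.0204836  0.222825 ] [ 0.51905476 -0.00058272  0.222825  ]
grip tri [0.45387251 0.06994471 0.26005681]
tray [ 5.22101360e-01 -2.74903638e-01 -1.11022302e-16] [ 0.54470553 -0.28465387  0.        ]
bay [ 0.54793307 -0.24060333  0.003     ] [ 0.53980496 -0.23468196  0.003     ]
end [0.41416525 0.15623882 0.3081432 ]
```

Call:
arm_command(
  plan=[
    {"grip":0.085,"delta_pos":[0.01,-0.01,-0.05],"turn":0},
    {"grip":0.085,"delta_pos":[0.02,-0.03,-0.1],"turn":0},
    {"grip":0.085,"delta_pos":[0.03,-0.07,-0.14],"turn":0},
    {"grip":0.085,"delta_pos":[0.04,-0.11,-0.17],"turn":0},
    {"grip":0.085,"delta_pos":[0.05,-0.14,-0.2],"turn":0},
  ],
)

```text
t: 1.65
eef_pos: [0.539, 0.0484, 0.4271]
ee_rot: [0.707, 0.707, 0.0, 0.0]
contact_force: [0.8, 0.6, 0.8]
grip_width: 0.0851
```

Call:
arm_command(
  plan=[
    {"grip":0,"delta_pos":[0,-0.035,-0.02],"turn":0},
    {"grip":0,"delta_pos":[0,-0.035,-0.02],"turn":0},
    {"grip":0,"delta_pos":[0,-0.035,-0.02],"turn":0},
  ],
)

```text
t: 1.95
eef_pos: [0.5053, 0.0483, 0.4467]
ee_rot: [0.707, 0.707, 0.001, 0.001]
contact_force: [0.3, 0.1, -0.2]
grip_width: 0.0436
```

Run:
```python
from h import *
st=ctrl.state();print(st['t'],st['eef_pos'],st['ee_rot'],st['contact_force'],st['grip_width'])
for n in ["wrist","side","scene"]:
    im=ctrl.snapshot(n);cv2.imwrite(f'pics/raw_{n}1.png',im)
    for t in ["machine","nut_center","handle_grip","worm_top","mouth","wrench_mid"]:
        r=ctrl.tip_of(t,n)
        print(n,t,[(round(x['p'],2),np.round(x['pixel'][::-1],1)) for x in r[:4]])
    if n=='wrist': big(im,'w1.png',None,1.5)
    if n=='scene': big(im,'c1.png',(180,80,400,280),3)
```

```text
1.95 [0.50530674 0.0482892  0.44672405] [7.07033002e-01 7.07179809e-01 7.52981012e-04 6.96078454e-04] [ 0.29942348  0.10262233 -0.15171873] 0.04356125052046944
wrist machine [(0.61, array([260.3, 140.2]))]
wrist nut_center [(0.68, array([261.2, 202.7]))]
wrist handle_grip [(0.79, array([361.4, 147.8])), (0.72, array([134.6, 280.6])), (0.59, array([208.9, 150.3])), (0.35, array([214.6, 148.9]))]
wrist worm_top [(0.94, array([130.8, 265.2])), (0.67, array([244.4, 191.4])), (0.57, array([374. , 164.7]))]
wrist mouth [(0.95, array([385.9, 177.3])), (0.89, array([259.2, 202.6])), (0.72, array([123.7, 253.1])), (0.57, array([82.1, 40.1]))]
wrist wrench_mid [(0.88, array([133.1, 278. ])), (0.85, array([361.9, 147.8])), (0.71, array([214.8, 149.6]))]
side machine []
side nut_center [(0.5, array([263.7, 173.9]))]
side handle_grip [(0.77, array([181.2, 183.3])), (0.62, array([174.4, 295.4])), (0.56, array([238.9, 155.2])), (0.55, array([318. , 210.3]))]
side worm_top [(0.94, array([252.4, 162.4])), (0.83, array([175.3, 279.7])), (0.72, array([173.3, 187.1])), (0.47, array([326.4, 215.3]))]
sid
[... 198 characters left out ...]
.1, 291.9])), (0.5, array([316. , 215.5]))]
scene machine [(0.88, array([269.3, 229. ])), (0.67, array([391.4, 265.3]))]
scene nut_center [(0.39, array([246.8, 183.8]))]
scene handle_grip [(0.89, array([285.8, 159.2])), (0.84, array([250.9, 293.5])), (0.82, array([193.2, 129.5]))]
scene worm_top [(0.78, array([361. , 151.5])), (0.74, array([230.8, 302.6])), (0.72, array([207.3, 130.2])), (0.66, array([261.7, 174.2]))]
scene mouth [(0.92, array([249.4, 189.3])), (0.72, array([215.4, 132.6])), (0.65, array([223.4, 309.5])), (0.56, array([348.1, 146.6]))]
scene wrench_mid [(0.96, array([290.9, 162.4])), (0.77, array([249.6, 303.3])), (0.75, array([196.6, 132.5])), (0.64, array([377.4, 162.4]))]
```

View pics/w1.png

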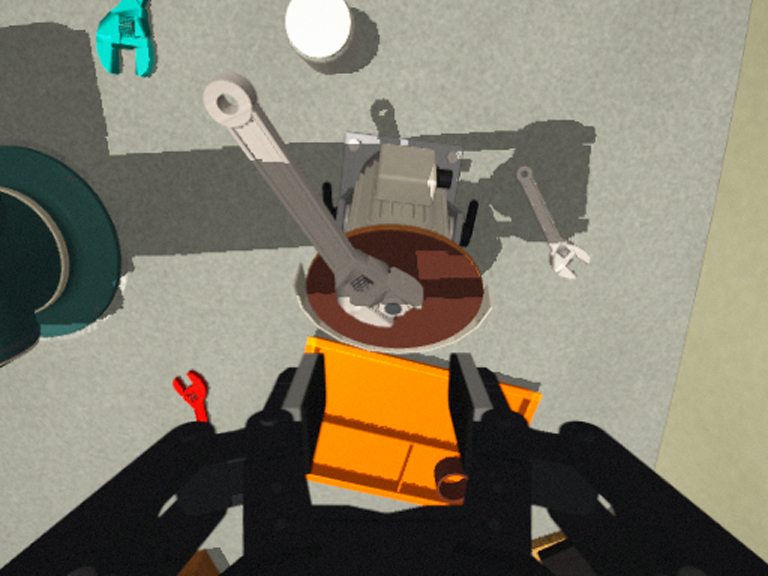

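View pics/c1.png

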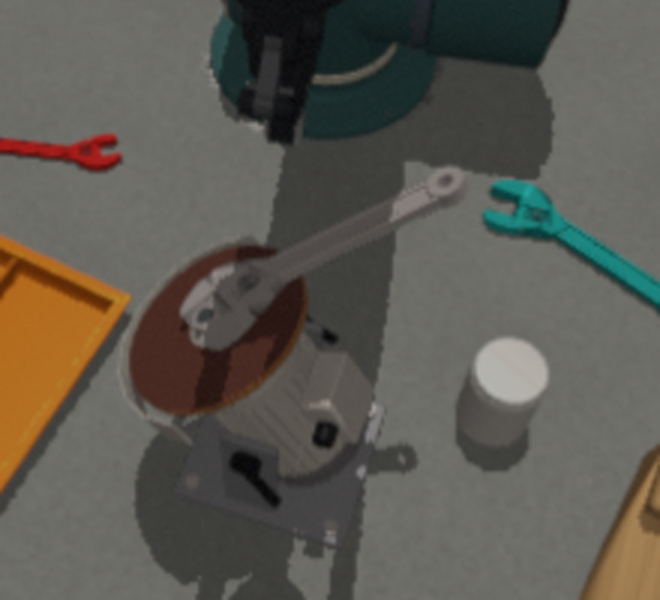

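Run:
```python
from h import *
im=cv2.imread('pics/raw_wrist1.png')
big(im,'w1b.png',(190,140,335,240),5.5)
big(im,'w1c.png',(125,40,335,160),3.8)
```

```text
(no output)
```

View pics/w1b.png

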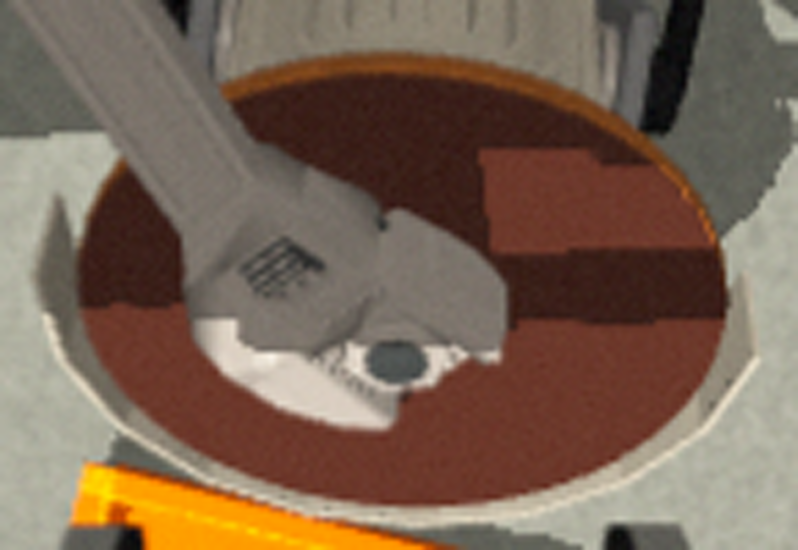

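View pics/w1c.png

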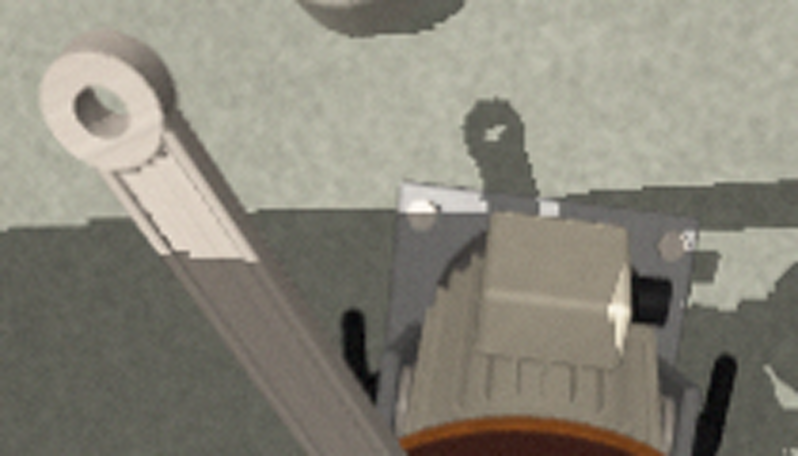

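```bash
cat > fit.py <<'E'
from h import *
from scipy.optimize import least_squares
def Tm(p):
    T=np.eye(4);T[:3,:3]=R.from_euler('z',p[2]).as_matrix();T[:3,3]=[p[0],p[1],0];return T
def Td(p): # disc frame: origin face centre, z normal, x=upslope (machine +x side), y = z cross x
    D=np.eye(4);n=np.array([-.5,0,.8660254]);u=np.array([.8660254,0,.5]);D[:3,:3]=np.c_[u,np.cross(n,u),n];D[:3,3]=[-.05,0,.212];return Tm(p)@D
def Tw(p,a,dx=0,dy=0): # wrench x ccw angle a from upslope
    W=np.eye(4);W[:3,:3]=R.from_euler('z',a).as_matrix();W[:3,3]=W[:3,:3]@[dx,dy,0];return Td(p)@W
ap=lambda T,P:(np.atleast_2d(P)@T[:3,:3].T+T[:3,3])
E
cat > f1.py <<'E'
from fit import *
st={'eef_pos':np.array([0.50530674,0.0482892,0.44672405]),'ee_rot':np.array([7.07033002e-01,7.07179809e-01,7.52981012e-04,6.96078454e-04])}
b=np.array([(78,270),(727,290),(400,508),(600,460),(160,420),(680,400),(715,245),(560,112),(660,170),(380,73),(230,100)])/5.5+[190,140]
sp=np.array([397,360])/5.5+[190,140]
ring=np.array([103,105])/3.8+[125,40]
th=np.linspace(0,2*np.pi,721)
def res(q):
    p=q[:3];a=q[3];D=Td(p)
    e=proj(ap(D,np.c_[.08*np.cos(th),.08*np.sin(th),0*th]),'wrist',st)
    cen=e.mean(0)
    r=[]
    for x in b:
        i=np.argmin(((e-x)**2).sum(1));t=e[(i+1)%720]-e[i-1];t/=np.linalg.norm(t);d=x-e[i];r.append(d[0]*t[1]-d[1]*t[0])
    r+=list(proj(ap(D,[0,0,.0145]),'wrist',st)[0]-sp)
    W=Tw(p,a,q[4],0)
    r+=list(proj(ap(W,[.1844,-.0607,.0145]),'wrist',st)[0]-ring)
    r+=list((proj(ap(W,[.1844,-.0607,.0145]),'scene')[0]-[180+447/3,80+181/3])*.5)
    r+=list(.5*(proj(ap(D,[0,0,.0065]),'side')[0]-[263.,174.5]))
    r+=list(.5*(proj(ap(W,[.04,-.007,.0175]),'side')[0]-[252.4,162.4]))
    r+=list(.5*(proj(ap(W,[.04,-.007,.0175]),'wrist',st)[0]-[243,190]))
    r.append(q[4]/.002)
    return np.array(r)
s=least_squares(res,[.517,.046,1.44,.9,0])
if __name__=='__main__':
    q=s.x;print(q,np.degrees(q[2:4]));print(np.round(s.fun,1))
    p=q[:3];W=Tw(p,q[3],q[4])
    for n,P in [('nut',[0,0,.0065]),('worm',[.04,-.007,.0175]),('grip',[.1054,-.028,.0075]),('end',[.1844,-.0607,.0075])]: print(n,ap(W,P))
    print('D',Td(p)[:3].round(4))
    print('W',W[:3].round(4))
    im=cv2.imread('pics/raw_wrist1.png')
    pts=np.r_[proj(ap(Td(p),np.c_[.08*np.cos(th[::30]),.08*np.sin(th[::30]),0*th[::30]]),'wrist',st),proj(ap(W,[[.04,-.015,.0175],[.04,.001,.0175],[.0145,0,.015],[0,.012,.015],[-.01,.012,.015],[0,-.017,.015],[-.01,-.017,.015]]),'wrist',st)]
    big(im,'w1fit.png',(190,140,335,240),5.5,pts)
E
python3 f1.py
```

```text
[0.51977414 0.04674493 1.41621716 0.9323833  0.01168564] [81.14326624 53.42162805]
[ 1.1 -0.3 -0.6  1.3  0.5  1.3  0.1  1.7  0.6  1.5  1.9 -1.1  0.4  2.2
  3.1 -1.3  0.6 -1.1  0.3 -1.5  0.7 -4.  -2.7  5.8]
nut [[0.50323189 0.00153352 0.22111103]]
worm [[0.47869597 0.02560978 0.24536639]]
grip [[0.44738333 0.08448927 0.26462473]]
end [[0.41373228 0.15401126 0.30129338]]
D [[ 0.1333 -0.9881 -0.077   0.5121]
 [ 0.8557  0.154  -0.494  -0.0027]
 [ 0.5     0.      0.866   0.212 ]]
W [[-0.714  -0.6959 -0.077   0.5037]
 [ 0.6336 -0.5954 -0.494   0.0047]
 [ 0.298  -0.4015  0.866   0.2155]]
```

View pics/w1fit.png

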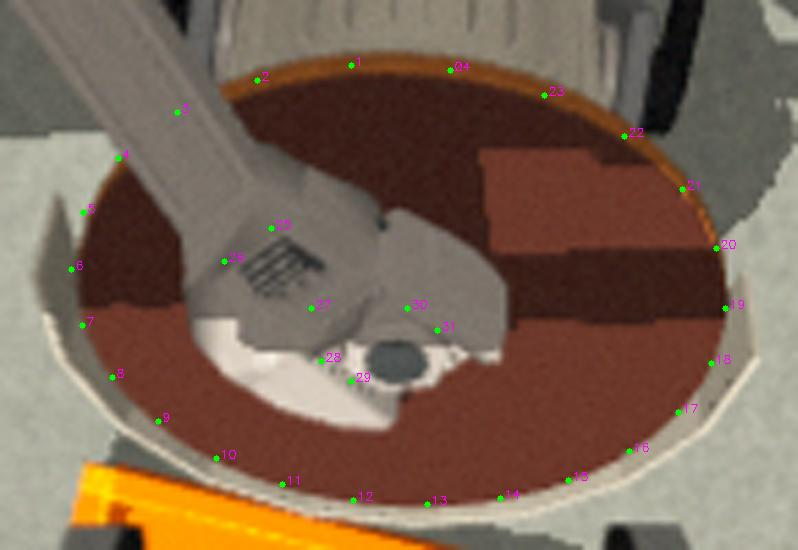

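```bash
sed -i 's/\.1844,-\.0607/.1978,-.0662/g' f1.py; python3 f1.py
```

```text
[5.17837357e-01 4.62041957e-02 1.46391148e+00 9.02361644e-01
 1.44483697e-03] [83.87594966 51.70151381]
[ 1.  -0.1 -0.3  1.1  1.4  1.1  0.3  1.5  0.8  0.6  0.6 -0.5  1.1  0.2
  0.1 -0.7  0.  -1.   0.4 -0.2  1.6 -0.7  0.1  0.7]
nut [[ 0.51111187 -0.0058499   0.21807689]]
worm [[0.486424   0.01764453 0.24274511]]
grip [[0.45413287 0.07579581 0.26259128]]
end [[0.41363194 0.15613113 0.30621365]]
D [[ 0.0924 -0.9943 -0.0533  0.5125]
 [ 0.8611  0.1067 -0.4971 -0.0035]
 [ 0.5     0.      0.866   0.212 ]]
W [[-0.7231 -0.6887 -0.0533  0.5115]
 [ 0.6174 -0.6097 -0.4971 -0.0026]
 [ 0.3099 -0.3924  0.866   0.2124]]
```

View pics/w1fit.png

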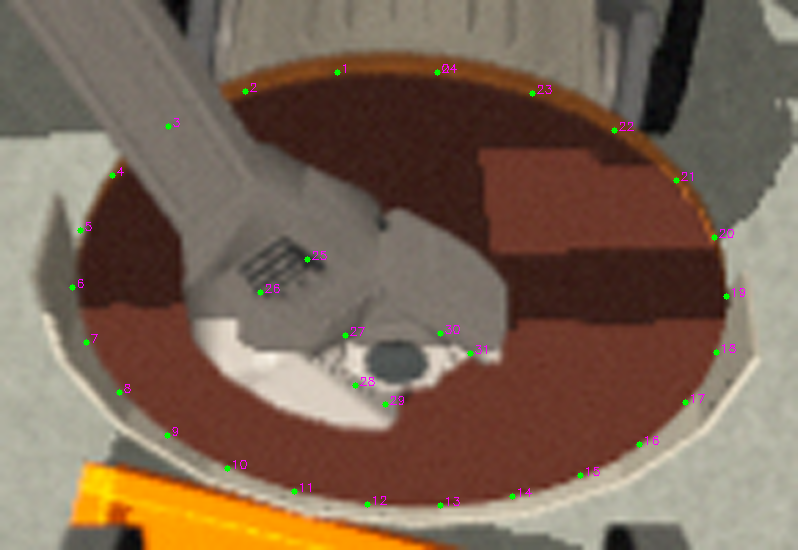

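Call:
arm_command(
  plan=[
    {"grip":0,"delta_pos":[-0.01,-0.005,0.045],"turn":2},
    {"grip":0,"delta_pos":[-0.02,-0.01,0.09],"turn":4},
    {"grip":0,"delta_pos":[-0.035,-0.018,0.13],"turn":6},
    {"grip":0,"delta_pos":[-0.043,-0.021,0.16],"turn":6},
    {"grip":0,"delta_pos":[-0.043,-0.021,0.175],"turn":6},
  ],
)

```text
t: 3.5
eef_pos: [0.4837, 0.0046, 0.2684]
ee_rot: [0.743, 0.669, -0.001, -0.001]
contact_force: [-0.5, -0.2, 0.9]
grip_width: 0.0003
```

Call:
arm_command(
  plan=[
    {"grip":0,"delta_pos":[0,0,0.012],"turn":0},
    {"grip":0,"delta_pos":[0,0,0.022],"turn":0},
    {"grip":0,"delta_pos":[0,0,0.022],"turn":0},
  ],
)

```text
t: 3.8
eef_pos: [0.4848, 0.0056, 0.2485]
ee_rot: [0.743, 0.669, -0.0, -0.0]
contact_force: [0.2, -0.9, 0.3]
grip_width: 0.0003
```

```bash
cat > look.py <<'E'
from f1 import *
import sys
q=s.x
def look(tag,n='wrist',box=(190,140,335,240),sc=5.5,extra=[]):
    st=ctrl.state();im=ctrl.snapshot(n)
    cv2.imwrite(f'pics/raw_{tag}.png',im)
    big(im,f'{tag}.png',box,sc,extra if len(extra) else None)
    print(tag,round(st['t'],2),'pos',st['eef_pos'].round(4),'yaw',R.from_quat(st['ee_rot']).as_matrix()[:,0].round(4),'F',st['contact_force'].round(1),'M',st['ft_torque'].round(2),'g',round(st['grip_width'],4))
    return st,im
E
python3 - <<'E'
from look import *
look('hov_w','wrist',(100,80,400,305),2.6)
look('hov_s','side',(200,100,330,200),6)
look('hov_c','scene',(190,100,310,220),5)
E
```

```text
hov_w 3.8 pos [0.4848 0.0056 0.2485] yaw [0.104  0.9946 0.    ] F [ 0.2 -0.9  0.3] M [-0.03  0.03  0.03] g 0.0003
hov_s 3.85 pos [0.4849 0.0056 0.2493] yaw [0.104  0.9946 0.    ] F [-0.6 -0.2  0.2] M [-0.02 -0.05  0.01] g -0.0
hov_c 3.9 pos [0.485  0.0055 0.2498] yaw [1.041e-01 9.946e-01 1.000e-04] F [ 0.7 -0.2  0.6] M [-0.01 -0.03  0.04] g 0.0001
```

View pics/hov_w.png

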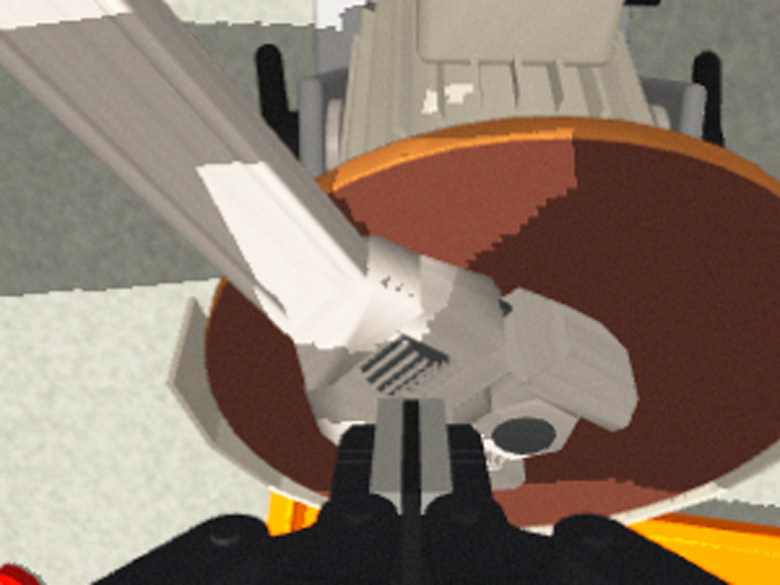

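View pics/hov_s.png

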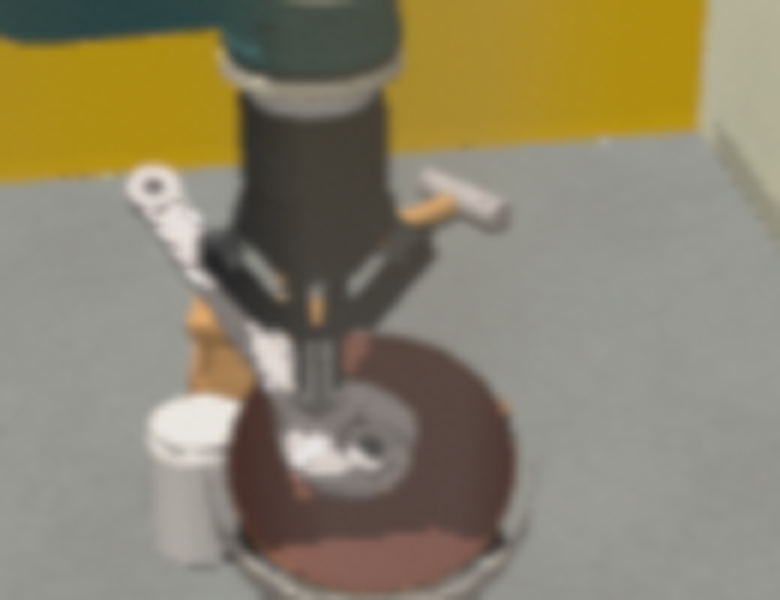

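View pics/hov_c.png

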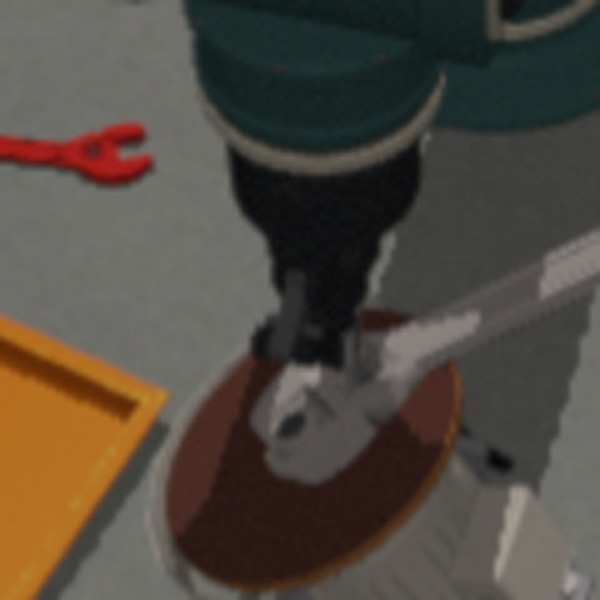

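Call:
arm_command(
  plan=[
    {"grip":0,"delta_pos":[0,0,-0.015],"turn":8},
    {"grip":0,"delta_pos":[0,0,-0.015],"turn":16},
    {"grip":0,"delta_pos":[0,0,-0.015],"turn":24},
    {"grip":0,"delta_pos":[0,0,-0.015],"turn":32},
    {"grip":0,"delta_pos":[0,0,-0.015],"turn":40},
  ],
)

```text
t: 4.45
eef_pos: [0.485, 0.0053, 0.265]
ee_rot: [0.928, 0.372, 0.001, 0.0]
contact_force: [-0.0, -0.8, -0.1]
grip_width: -0.0002
```

Call:
arm_command(
  plan=[
    {"grip":0,"delta_pos":[0,0,0],"turn":8.5},
    {"grip":0,"delta_pos":[0,0,0],"turn":17},
    {"grip":0,"delta_pos":[0,0,0],"turn":25.5},
    {"grip":0,"delta_pos":[0,0,0],"turn":34},
    {"grip":0,"delta_pos":[0,0,0],"turn":42},
  ],
)

```text
t: 4.95
eef_pos: [0.485, 0.0053, 0.2649]
ee_rot: [1.0, 0.014, 0.001, 0.0]
contact_force: [0.5, 0.0, 0.2]
grip_width: -0.0002
```

Call:
arm_command(
  plan=[
    {"grip":0,"delta_pos":[0,0,0],"turn":8},
    {"grip":0,"delta_pos":[0,0,0],"turn":8},
  ],
)

```text
t: 5.15
eef_pos: [0.4849, 0.0053, 0.2648]
ee_rot: [0.999, -0.054, 0.001, -0.0]
contact_force: [0.9, 0.5, 0.5]
grip_width: -0.0002
```

Run:
```python
from look import *
look('h2_w','wrist',None,1.5)
```

```text
h2_w 5.15 pos [0.4849 0.0053 0.2648] yaw [ 0.9943 -0.1069  0.0011] F [0.9 0.5 0.5] M [ 0.   -0.02 -0.06] g -0.0002
```

View pics/h2_w.png

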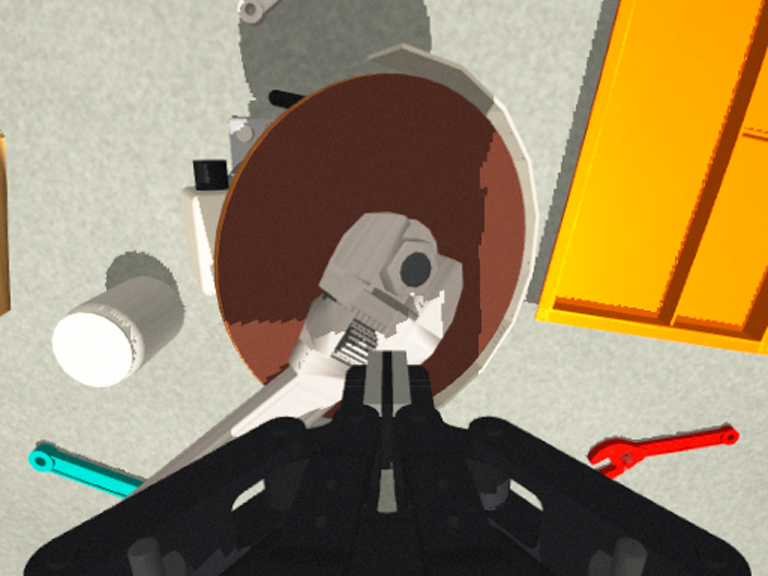

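Run:
```python
from look import *
st=ctrl.state();im=cv2.imread('pics/raw_h2_w.png')
W=Tw(q[:3],q[3],q[4])
pts=proj(ap(W,[[.04,-.015,.0175],[.04,.001,.0175],[.04,-.007,.0175],[.0145,0,.015],[-.01,.012,.015],[0,-.017,.015],[-.01,-.017,.015]]),'wrist',st)
pts=np.r_[pts,proj(ap(Td(q[:3]),[[0,0,.0145],[.08,0,0],[0,.08,0],[0,-.08,0],[-.08,0,0]]),'wrist',st)]
e=st['eef_pos'];Rt=R.from_quat(st['ee_rot']).as_matrix()
pts=np.r_[pts,proj([e+Rt@[a,b,0] for a in(-.011,.011) for b in (-.007,.007)],'wrist',st)]
big(im,'h2fit.png',(140,40,370,280),2.6,pts)
```

```text
(no output)
```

View pics/h2fit.png

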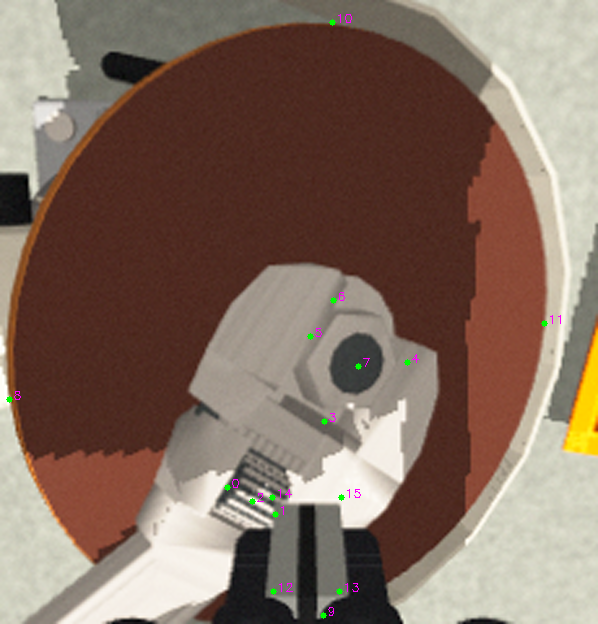

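Call:
arm_command(
  plan=[
    {"grip":0,"delta_pos":[-0.0053,-0.0051,0.013],"turn":0},
    {"grip":0,"delta_pos":[-0.0053,-0.0071,0.0165],"turn":0},
    {"grip":0,"delta_pos":[-0.0053,-0.0081,0.0182],"turn":0},
    {"grip":0,"delta_pos":[-0.0053,-0.0081,0.0182],"turn":0},
  ],
)

```text
t: 5.6
eef_pos: [0.4801, 0.0141, 0.2454]
ee_rot: [0.999, -0.052, -0.0, 0.0]
contact_force: [-0.1, -1.1, -0.1]
grip_width: -0.0002
```

Call:
arm_command(
  plan=[
    {"grip":0,"delta_pos":[0,-0.0005,0.0009],"turn":0},
    {"grip":0,"delta_pos":[0,-0.0005,0.0009],"turn":0},
  ],
)

```text
t: 5.8
eef_pos: [0.4804, 0.0143, 0.2449]
ee_rot: [0.999, -0.052, 0.0, 0.0]
contact_force: [-0.2, -0.1, 0.2]
grip_width: 0.0005
```

Call:
arm_command(
  plan=[
    {"grip":0,"delta_pos":[0,-0.0005,0.0009],"turn":0},
    {"grip":0,"delta_pos":[0,-0.0005,0.0009],"turn":0},
  ],
)

```text
t: 6.0
eef_pos: [0.4804, 0.0148, 0.244]
ee_rot: [0.999, -0.052, 0.0, -0.0]
contact_force: [0.6, -0.1, 0.2]
grip_width: -0.0003
```

Call:
arm_command(
  plan=[
    {"grip":0,"delta_pos":[0,-0.0005,0.0009],"turn":0},
    {"grip":0,"delta_pos":[0,-0.0005,0.0009],"turn":0},
  ],
)

```text
t: 6.2
eef_pos: [0.4805, 0.0152, 0.2434]
ee_rot: [0.999, -0.052, 0.0, 0.0]
contact_force: [-0.1, -1.8, 4.0]
grip_width: -0.0003
```

Call:
arm_command(
  plan=[
    {"grip":0,"delta_pos":[0,-0.0005,0.0009],"turn":0},
    {"grip":0,"delta_pos":[0,-0.0005,0.0009],"turn":0},
  ],
)

```text
t: 6.4
eef_pos: [0.4806, 0.0155, 0.243]
ee_rot: [0.999, -0.052, 0.001, 0.0]
contact_force: [-1.3, -3.6, 9.2]
grip_width: 0.0001
```

Run:
```python
from look import *
look('h3_w','wrist',(140,100,340,250),4)
```

```text
h3_w 6.4 pos [0.4806 0.0155 0.243 ] yaw [ 0.9945 -0.1048  0.0013] F [-1.3 -3.6  9.2] M [-0.7   0.27 -0.05] g 0.0001
```

View pics/h3_w.png

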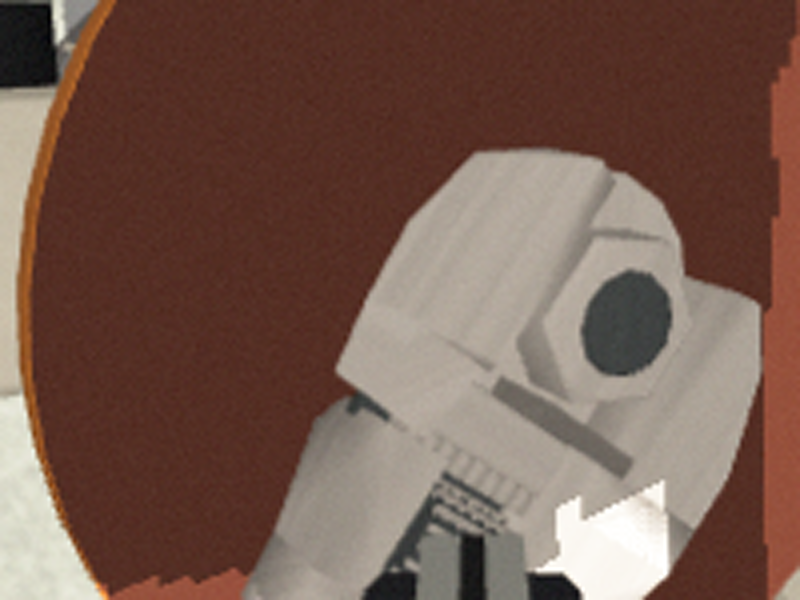

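Call:
arm_command(
  plan=[
    {"grip":0,"delta_pos":[0.003,0.0019,0.0015],"turn":0},
    {"grip":0,"delta_pos":[0.006,0.0039,0.0027],"turn":0},
    {"grip":0,"delta_pos":[0.009,0.0059,0.0039],"turn":0},
    {"grip":0,"delta_pos":[0.0126,0.0084,0.0053],"turn":0},
    {"grip":0,"delta_pos":[0.0126,0.0084,0.0053],"turn":0},
  ],
)

```text
t: 6.95
eef_pos: [0.4924, 0.0059, 0.2369]
ee_rot: [0.999, -0.052, 0.0, 0.0]
contact_force: [1.7, -2.3, 5.0]
grip_width: -0.0001
```

Run:
```python
from look import *
look('h4_w','wrist',(140,100,340,250),4)
```

```text
h4_w 6.95 pos [0.4924 0.0059 0.2369] yaw [ 9.945e-01 -1.049e-01  4.000e-04] F [ 1.7 -2.3  5. ] M [-0.28 -0.2   0.04] g -0.0001
```

View pics/h4_w.png

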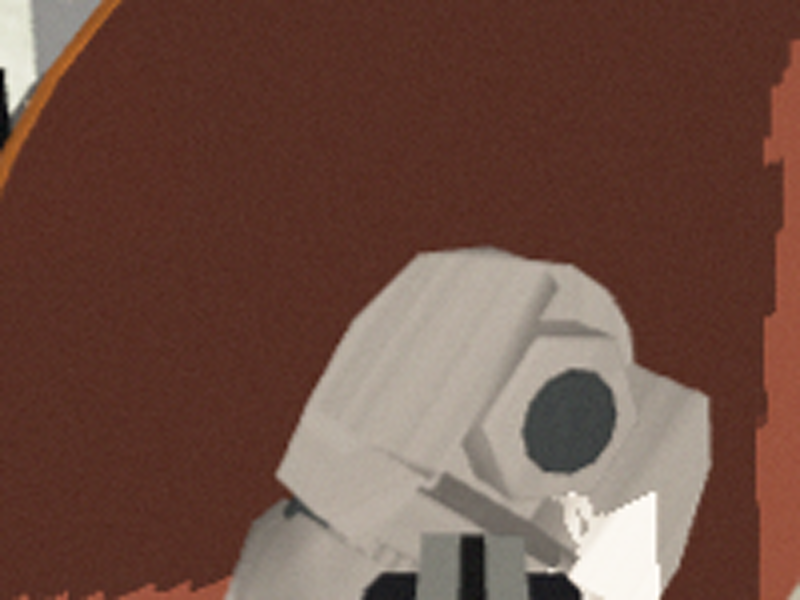

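Call:
arm_command(
  plan=[
    {"grip":0,"delta_pos":[0,0.004,-0.007],"turn":0},
    {"grip":0,"delta_pos":[-0.0126,-0.0044,-0.0123],"turn":0},
    {"grip":0,"delta_pos":[-0.0126,-0.0044,-0.0123],"turn":0},
  ],
)

```text
t: 7.3
eef_pos: [0.4792, 0.0126, 0.2503]
ee_rot: [0.999, -0.052, 0.001, -0.0]
contact_force: [0.3, 0.3, 0.5]
grip_width: 0.0002
```

Run:
```python
from look import *
look('h5_w','wrist',(140,100,340,250),4)
```

```text
h5_w 7.3 pos [0.4792 0.0126 0.2503] yaw [ 0.9946 -0.1041  0.001 ] F [0.3 0.3 0.5] M [-0.   -0.04 -0.02] g 0.0002
```

View pics/h5_w.png

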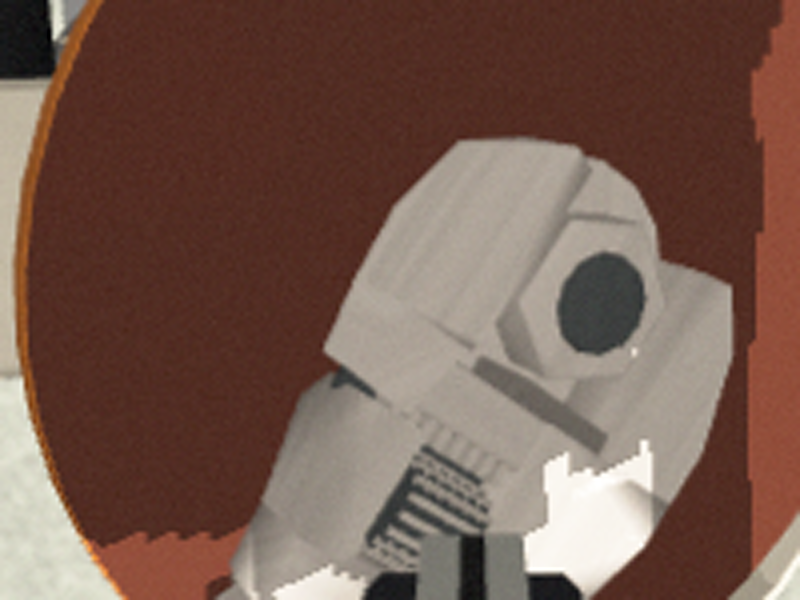

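```bash
cat > rect.py <<'E'
from look import *
S=8 # px per mm
def rect(im,st,W,z=.015,xr=(-30,62),yr=(-45,40)):
    # picture: col = wrench x (mm), row = -y
    xs=np.arange(xr[0],xr[1],1/S);ys=np.arange(yr[1],yr[0],-1/S)
    X,Y=np.meshgrid(xs,ys);P=ap(W,np.c_[X.ravel()/1e3,Y.ravel()/1e3,np.full(X.size,z)])
    uv=proj(P,'wrist',st).astype(np.float32).reshape(X.shape+(2,))
    o=cv2.remap(im,uv[...,0],uv[...,1],cv2.INTER_CUBIC)
    for x in range(xr[0]+(-xr[0]%10),xr[1],10): cv2.line(o,(int((x-xr[0])*S),0),(int((x-xr[0])*S),8),(0,255,0),1);cv2.putText(o,str(x),(int((x-xr[0])*S),20),0,.4,(0,255,0),1)
    for y in range(-40,41,4): r=int((yr[1]-y)*S);cv2.line(o,(0,r),(8,r),(0,255,0),1);cv2.putText(o,str(y),(10,r+4),0,.35,(0,255,0),1)
    return o
E
python3 - <<'E'
from rect import *
Y=lambda p,yaw: {'eef_pos':np.array(p),'ee_rot':R.from_matrix(np.c_[yaw,np.cross([0,0,-1.],yaw),[0,0,-1.]]).as_quat()}
W=Tw(q[:3],q[3],q[4])
A=rect(cv2.imread('pics/raw_h3_w.png'),Y([.4806,.0155,.243],[.9945,-.1048,0]),W)
B=rect(cv2.imread('pics/raw_h5_w.png'),Y([.4792,.0126,.2503],[.9946,-.1041,0]),W)
cv2.imwrite('pics/rA.png',A);cv2.imwrite('pics/rB.png',B)
E
```

```text
(no output)
```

View pics/rA.png

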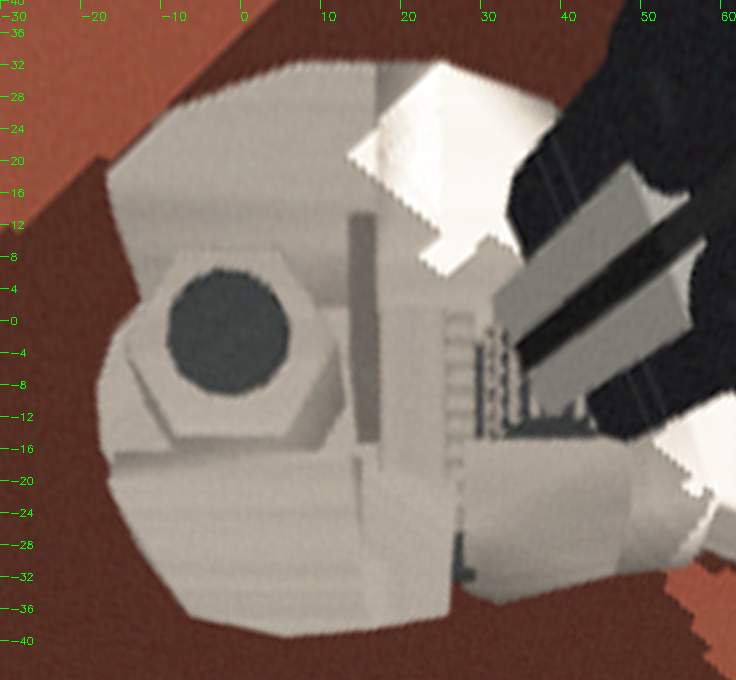

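View pics/rB.png

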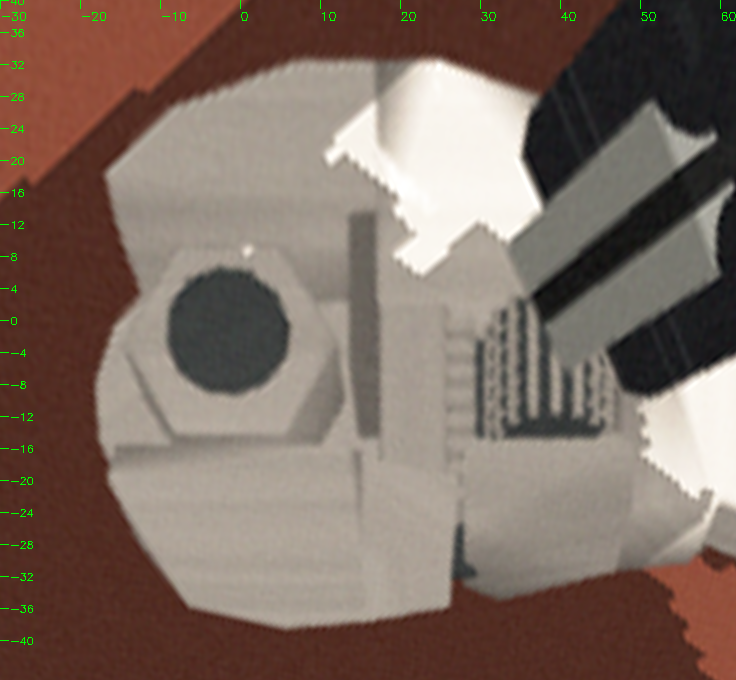

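Call:
arm_command(
  plan=[
    {"grip":0,"delta_pos":[0,-0.0042,0.0075],"turn":0},
    {"grip":0,"delta_pos":[0,-0.0042,0.0075],"turn":0},
    {"grip":0,"delta_pos":[0.004,-0.0015,0.0092],"turn":0},
    {"grip":0,"delta_pos":[0.008,0.0012,0.0109],"turn":0},
    {"grip":0,"delta_pos":[0.0126,0.0042,0.0127],"turn":0},
  ],
)

```text
t: 7.85
eef_pos: [0.4925, 0.0062, 0.2371]
ee_rot: [0.999, -0.052, 0.001, 0.0]
contact_force: [-0.1, -0.4, 4.6]
grip_width: -0.0003
```

Call:
arm_command(
  plan=[
    {"grip":0,"delta_pos":[0,0,0],"turn":0},
    {"grip":0,"delta_pos":[0,0.0042,-0.0077],"turn":0},
    {"grip":0,"delta_pos":[-0.0126,-0.0042,-0.0127],"turn":0},
    {"grip":0,"delta_pos":[-0.0126,-0.0042,-0.0127],"turn":0},
  ],
)

```text
t: 8.25
eef_pos: [0.4793, 0.0126, 0.2499]
ee_rot: [0.999, -0.052, 0.0, -0.0]
contact_force: [-0.3, -0.3, 0.4]
grip_width: 0.0004
```

```bash
cat >> rect.py <<'E'
def now(tag,W=None):
    st=ctrl.state();im=ctrl.snapshot('wrist');cv2.imwrite(f'pics/raw_{tag}.png',im)
    W=Tw(q[:3],q[3],q[4]) if W is None else W
    cv2.imwrite(f'pics/{tag}.png',rect(im,st,W));print(st['t'],st['eef_pos'].round(4),st['contact_force'].round(1))
E
python3 -c "
from rect import *
now('rC')"
```

```text
8.25 [0.4793 0.0126 0.2499] [-0.3 -0.3  0.4]
```

View pics/rC.png

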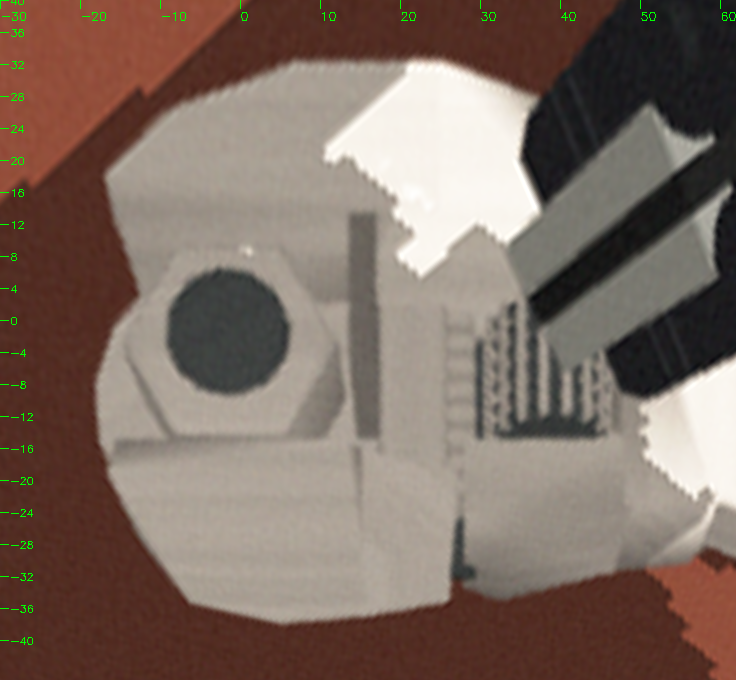

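Run:
```python
from rect import *
W=Tw(q[:3],q[3],q[4]);Wi=np.linalg.inv(W)
tx=np.array([.9945,-.1048,0]);ty=np.array([-.1048,-.9945,0])
for p in ([.4806,.0155,.243],[.4924,.0059,.2369],[.4925,.0062,.2371]):
    p=np.array(p)
    print([(1e3*ap(Wi,p+a*tx-b*ty)[0]).round(1) for a in(-.011,.011) for b in (.007,.004)])
```

```text
[array([54.6,  0.1, 15.8]), array([53. ,  2.2, 17.3]), array([ 37.4, -13.5,  15.8]), array([ 35.8, -11.5,  17.3])]
[array([38.3,  0.3, 14.7]), array([36.7,  2.3, 16.2]), array([ 21. , -13.4,  14.7]), array([ 19.4, -11.4,  16.2])]
[array([38.5, -0.1, 14.7]), array([36.8,  2. , 16.2]), array([ 21.2, -13.7,  14.7]), array([ 19.6, -11.7,  16.2])]
```

Call:
arm_command(
  plan=[
    {"grip":0,"delta_pos":[0,-0.0045,0.0079],"turn":0},
    {"grip":0,"delta_pos":[0,-0.0045,0.0079],"turn":0},
    {"grip":0,"delta_pos":[0.0034,-0.0022,0.0091],"turn":0},
    {"grip":0,"delta_pos":[0.0068,0.0002,0.0105],"turn":0},
  ],
)

```text
t: 8.7
eef_pos: [0.4872, 0.0105, 0.2402]
ee_rot: [0.999, -0.052, 0.001, 0.001]
contact_force: [-5.4, -6.2, 21.1]
grip_width: 0.0
```

Call:
arm_command(
  plan=[
    {"grip":0,"delta_pos":[0.0034,0.0023,0.0014],"turn":0},
    {"grip":0,"delta_pos":[0.0034,0.0023,0.0014],"turn":0},
  ],
)

```text
t: 8.9
eef_pos: [0.4907, 0.0077, 0.2378]
ee_rot: [0.999, -0.053, 0.001, 0.001]
contact_force: [1.6, -6.4, 10.9]
grip_width: 0.0002
```

Call:
arm_command(
  plan=[
    {"grip":0,"delta_pos":[0,0.0045,-0.0079],"turn":0},
    {"grip":0,"delta_pos":[-0.0102,-0.0025,-0.0119],"turn":0},
    {"grip":0,"delta_pos":[-0.0102,-0.0025,-0.0119],"turn":0},
  ],
)

```text
t: 9.2
eef_pos: [0.4794, 0.0126, 0.2494]
ee_rot: [0.999, -0.052, 0.0, -0.0]
contact_force: [-0.1, 0.6, 0.5]
grip_width: -0.0002
```

```bash
python3 -c "
from rect import *
now('rD')"
```

```text
9.2 [0.4794 0.0126 0.2494] [-0.1  0.6  0.5]
```

View pics/rD.png

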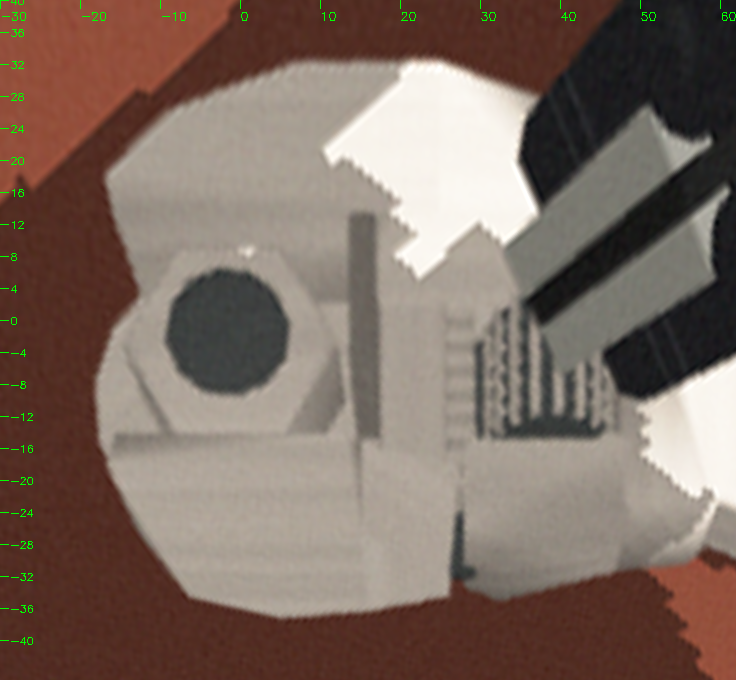

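Call:
arm_command(
  plan=[
    {"grip":0,"delta_pos":[0,-0.0045,0.0079],"turn":0},
    {"grip":0,"delta_pos":[0,-0.0045,0.0079],"turn":0},
    {"grip":0,"delta_pos":[0.0034,-0.0022,0.0091],"turn":0},
    {"grip":0,"delta_pos":[0.0068,0.0002,0.0105],"turn":0},
    {"grip":0,"delta_pos":[0.0102,0.0025,0.0119],"turn":0},
  ],
)

```text
t: 9.75
eef_pos: [0.4904, 0.0079, 0.2384]
ee_rot: [0.999, -0.052, 0.001, 0.001]
contact_force: [-1.6, -4.8, 11.0]
grip_width: -0.0001
```

Call:
arm_command(
  plan=[
    {"grip":0,"delta_pos":[0,0,0],"turn":0},
    {"grip":0,"delta_pos":[0,0.0045,-0.0079],"turn":0},
    {"grip":0,"delta_pos":[-0.0102,-0.0025,-0.0119],"turn":0},
    {"grip":0,"delta_pos":[-0.0102,-0.0025,-0.0119],"turn":0},
  ],
)

```text
t: 10.15
eef_pos: [0.4794, 0.0126, 0.2494]
ee_rot: [0.999, -0.052, 0.0, -0.0]
contact_force: [0.0, -0.3, -0.2]
grip_width: 0.0002
```

Call:
arm_command(
  plan=[
    {"grip":0,"delta_pos":[0,-0.0045,0.0079],"turn":0},
    {"grip":0,"delta_pos":[0,-0.0045,0.0079],"turn":0},
    {"grip":0,"delta_pos":[0.0034,-0.0022,0.0091],"turn":0},
    {"grip":0,"delta_pos":[0.0068,0.0002,0.0105],"turn":0},
    {"grip":0,"delta_pos":[0.0102,0.0025,0.0119],"turn":0},
  ],
)

```text
t: 10.65
eef_pos: [0.4904, 0.0079, 0.2385]
ee_rot: [0.999, -0.052, 0.001, 0.001]
contact_force: [-1.1, -4.0, 10.7]
grip_width: 0.0001
```

Call:
arm_command(
  plan=[
    {"grip":0,"delta_pos":[0,0,0],"turn":0},
    {"grip":0,"delta_pos":[0,0.0045,-0.0079],"turn":0},
    {"grip":0,"delta_pos":[-0.0102,-0.0025,-0.0119],"turn":0},
    {"grip":0,"delta_pos":[-0.0102,-0.0025,-0.0119],"turn":0},
  ],
)

```text
t: 11.05
eef_pos: [0.4793, 0.0127, 0.2494]
ee_rot: [0.999, -0.052, 0.0, -0.0]
contact_force: [0.1, 0.0, 0.7]
grip_width: 0.0
```

```bash
python3 -c "
from rect import *
now('rE')"
```

```text
11.05 [0.4793 0.0127 0.2494] [0.1 0.  0.7]
```

View pics/rE.png

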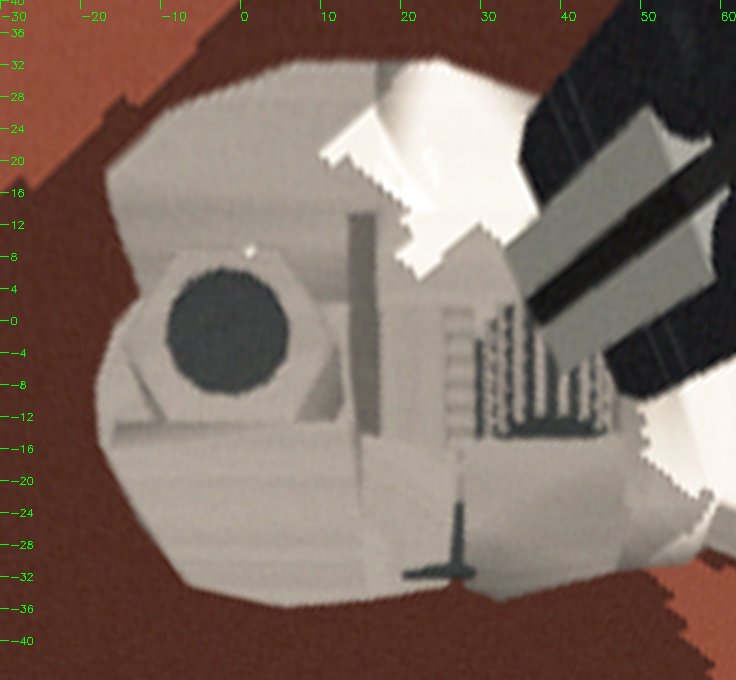

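Call:
arm_command(
  plan=[
    {"grip":0,"delta_pos":[0,-0.0045,0.0079],"turn":0},
    {"grip":0,"delta_pos":[0,-0.0045,0.0079],"turn":0},
    {"grip":0,"delta_pos":[0.0034,-0.0022,0.0091],"turn":0},
    {"grip":0,"delta_pos":[0.0068,0.0002,0.0105],"turn":0},
    {"grip":0,"delta_pos":[0.0102,0.0025,0.0119],"turn":0},
  ],
)

```text
t: 11.6
eef_pos: [0.4904, 0.0079, 0.2385]
ee_rot: [0.999, -0.052, 0.001, 0.001]
contact_force: [-1.2, -4.9, 12.8]
grip_width: 0.0001
```

Call:
arm_command(
  plan=[
    {"grip":0,"delta_pos":[0,0,0],"turn":0},
    {"grip":0,"delta_pos":[0,0.0045,-0.0079],"turn":0},
    {"grip":0,"delta_pos":[-0.0102,-0.0025,-0.0119],"turn":0},
    {"grip":0,"delta_pos":[-0.0102,-0.0025,-0.0119],"turn":0},
  ],
)

```text
t: 12.0
eef_pos: [0.4794, 0.0126, 0.2494]
ee_rot: [0.999, -0.052, 0.0, -0.0]
contact_force: [-0.0, 0.1, -0.5]
grip_width: 0.0003
```

```bash
python3 -c "
from rect import *
now('rF')"
```

```text
12.0 [0.4794 0.0126 0.2494] [-0.   0.1 -0.5]
```

View pics/rF.png

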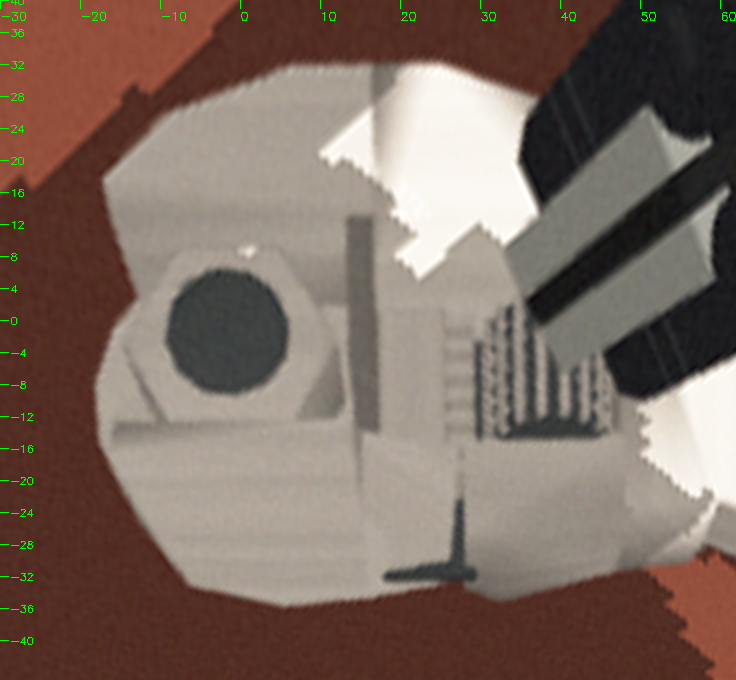

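Call:
arm_command(
  plan=[
    {"grip":0,"delta_pos":[0,-0.0045,0.0079],"turn":0},
    {"grip":0,"delta_pos":[0,-0.0045,0.0079],"turn":0},
    {"grip":0,"delta_pos":[0.0034,-0.0022,0.0091],"turn":0},
    {"grip":0,"delta_pos":[0.0068,0.0002,0.0105],"turn":0},
    {"grip":0,"delta_pos":[0.0102,0.0025,0.0119],"turn":0},
  ],
)

```text
t: 12.55
eef_pos: [0.4905, 0.008, 0.2386]
ee_rot: [0.999, -0.052, 0.001, 0.001]
contact_force: [-0.5, -3.4, 13.0]
grip_width: 0.0003
```

Call:
arm_command(
  plan=[
    {"grip":0,"delta_pos":[0,0,0],"turn":0},
    {"grip":0,"delta_pos":[0,0.0045,-0.0079],"turn":0},
    {"grip":0,"delta_pos":[-0.0102,-0.0025,-0.0119],"turn":0},
    {"grip":0,"delta_pos":[-0.0102,-0.0025,-0.0119],"turn":0},
  ],
)

```text
t: 12.95
eef_pos: [0.4794, 0.0126, 0.2494]
ee_rot: [0.999, -0.052, 0.0, -0.0]
contact_force: [-0.9, -0.4, 0.3]
grip_width: 0.0001
```

```bash
python3 -c "
from rect import *
now('rG')"
```

```text
12.95 [0.4794 0.0126 0.2494] [-0.9 -0.4  0.3]
```

View pics/rG.png

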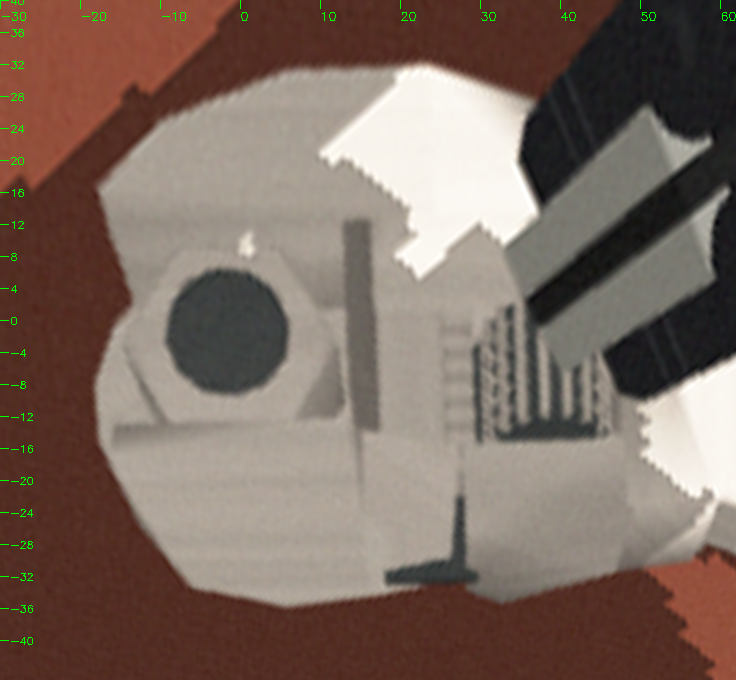

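Call:
arm_command(
  plan=[
    {"grip":0,"delta_pos":[0,-0.0045,0.0079],"turn":0},
    {"grip":0,"delta_pos":[0,-0.0045,0.0079],"turn":0},
    {"grip":0,"delta_pos":[0.0034,-0.0022,0.0091],"turn":0},
    {"grip":0,"delta_pos":[0.0068,0.0002,0.0105],"turn":0},
    {"grip":0,"delta_pos":[0.0102,0.0025,0.0119],"turn":0},
  ],
)

```text
t: 13.5
eef_pos: [0.4905, 0.008, 0.2386]
ee_rot: [0.999, -0.052, 0.001, 0.0]
contact_force: [-0.7, -2.9, 13.8]
grip_width: -0.0003
```

Call:
arm_command(
  plan=[
    {"grip":0,"delta_pos":[0,0,0],"turn":0},
    {"grip":0,"delta_pos":[0,0.0045,-0.0079],"turn":0},
    {"grip":0,"delta_pos":[-0.0102,-0.0025,-0.0119],"turn":0},
    {"grip":0,"delta_pos":[-0.0102,-0.0025,-0.0119],"turn":0},
  ],
)

```text
t: 13.9
eef_pos: [0.4793, 0.0127, 0.2493]
ee_rot: [0.999, -0.052, 0.0, -0.0]
contact_force: [0.2, 0.5, -0.1]
grip_width: -0.0
```

```bash
python3 -c "
from rect import *
now('rH')"
```

```text
13.9 [0.4793 0.0127 0.2493] [ 0.2  0.5 -0.1]
```

View pics/rH.png

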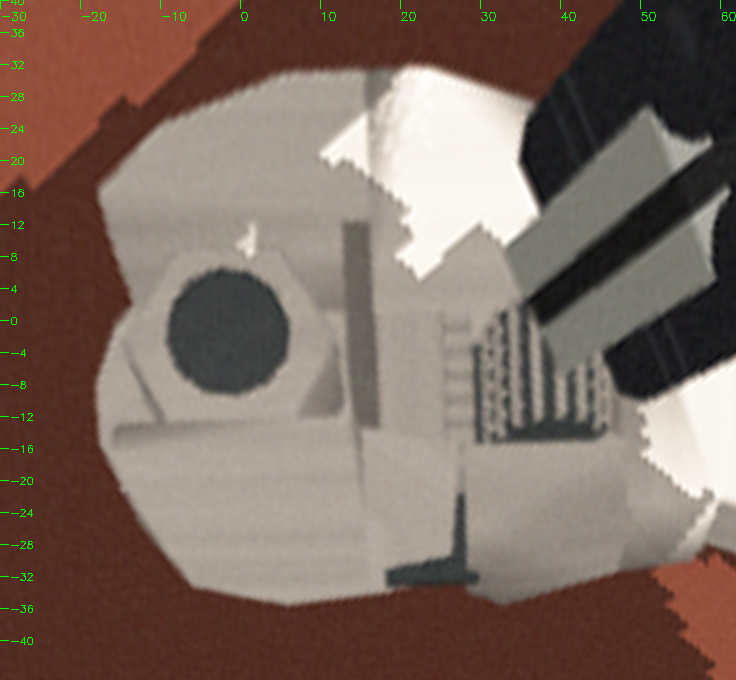

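Call:
arm_command(
  plan=[
    {"grip":0,"delta_pos":[0,-0.0045,0.0079],"turn":0},
    {"grip":0,"delta_pos":[0,-0.0045,0.0079],"turn":0},
    {"grip":0,"delta_pos":[0.0034,-0.0022,0.0091],"turn":0},
    {"grip":0,"delta_pos":[0.0068,0.0002,0.0105],"turn":0},
    {"grip":0,"delta_pos":[0.0102,0.0025,0.0119],"turn":0},
  ],
)

```text
t: 14.45
eef_pos: [0.4904, 0.0081, 0.2387]
ee_rot: [0.999, -0.052, 0.001, 0.0]
contact_force: [-2.4, -2.2, 14.0]
grip_width: -0.0002
```

Call:
arm_command(
  plan=[
    {"grip":0,"delta_pos":[0,0,0],"turn":0},
    {"grip":0,"delta_pos":[0,0.0045,-0.0079],"turn":0},
    {"grip":0,"delta_pos":[-0.0102,-0.0025,-0.0119],"turn":0},
    {"grip":0,"delta_pos":[-0.0102,-0.0025,-0.0119],"turn":0},
  ],
)

```text
t: 14.85
eef_pos: [0.4793, 0.0127, 0.2493]
ee_rot: [0.999, -0.052, 0.0, -0.0]
contact_force: [0.7, -0.1, 0.1]
grip_width: 0.0002
```

```bash
python3 -c "
from rect import *
now('rI')
a=cv2.imread('pics/rH.png',0).astype(np.float32);b=cv2.imread('pics/rI.png',0).astype(np.float32);g=cv2.imread('pics/rG.png',0).astype(np.float32)
for n,(x0,y0,x1,y1) in dict(slot=(330,190,395,290),mov=(100,410,190,470),movbot=(180,540,360,620),tip=(80,130,150,240),nut=(160,260,300,400),bodybot=(480,560,620,610),teeth=(430,300,470,420)).items():
    print(n,'G-H',cv2.phaseCorrelate(g[y0:y1,x0:x1],a[y0:y1,x0:x1])[0],'H-I',cv2.phaseCorrelate(a[y0:y1,x0:x1],b[y0:y1,x0:x1])[0])
"
```

```text
14.85 [0.4793 0.0127 0.2493] [ 0.7 -0.1  0.1]
slot G-H (0.10264091311462664, 0.0671726870794771) H-I (-0.04516568330178217, -0.012573143705566281)
mov G-H (0.15723985114404115, -0.08083336683631259) H-I (0.03416601073914194, -0.013675313828663604)
movbot G-H (0.1360133019205847, -0.8277754664082764) H-I (-0.10609813272138524, -0.10178666146126858)
tip G-H (0.08331350696684581, 0.035056502039559234) H-I (0.03341244454401249, -0.05791257751442913)
nut G-H (0.08674907691062117, 0.012947533956847224) H-I (-0.01884411215728221, 0.018125071087212064)
bodybot G-H (0.07410517986774323, 0.10036264465633948) H-I (-0.06319884126938291, 0.04834950760694312)
teeth G-H (0.25396706876581376, -0.20121832174940835) H-I (-0.06729405908574648, -0.05978313472026997)
```

View pics/rI.png

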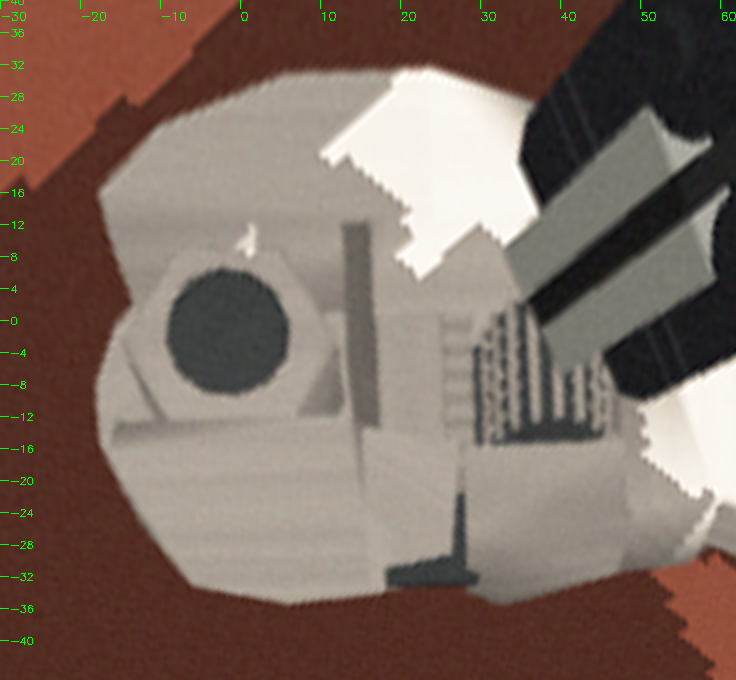

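Call:
arm_command(
  plan=[
    {"grip":0,"delta_pos":[0,-0.0045,0.0079],"turn":0},
    {"grip":0,"delta_pos":[0,-0.0045,0.0079],"turn":0},
    {"grip":0,"delta_pos":[0.0034,-0.0022,0.0091],"turn":0},
    {"grip":0,"delta_pos":[0.0068,0.0002,0.0105],"turn":0},
    {"grip":0,"delta_pos":[0.0102,0.0025,0.0119],"turn":0},
  ],
)

```text
t: 15.4
eef_pos: [0.4904, 0.0081, 0.2387]
ee_rot: [0.999, -0.052, 0.001, 0.0]
contact_force: [-4.3, -1.2, 15.1]
grip_width: 0.0003
```

Call:
arm_command(
  plan=[
    {"grip":0,"delta_pos":[0,0,0],"turn":0},
    {"grip":0,"delta_pos":[0,0.0045,-0.0079],"turn":0},
    {"grip":0,"delta_pos":[-0.0102,-0.0025,-0.0119],"turn":0},
    {"grip":0,"delta_pos":[-0.0102,-0.0025,-0.0119],"turn":0},
  ],
)

```text
t: 15.8
eef_pos: [0.4793, 0.0127, 0.2493]
ee_rot: [0.999, -0.052, 0.0, -0.0]
contact_force: [-0.4, 0.4, 0.0]
grip_width: 0.0001
```

```bash
python3 -c "
from rect import *
now('rJ')
h=np.hstack([cv2.imread('pics/r%s.png'%c)[190:620,90:490] for c in 'IJ']);cv2.imwrite('pics/rIJ.png',h)
"
```

```text
15.8 [0.4793 0.0127 0.2493] [-0.4  0.4  0. ]
```

View pics/rIJ.png

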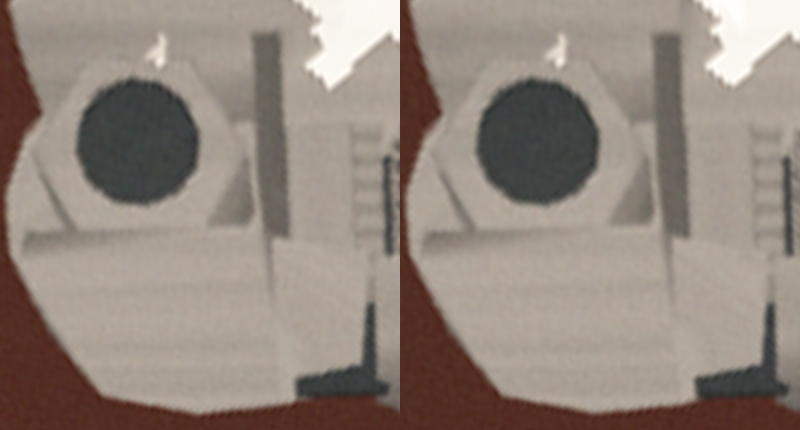

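Call:
arm_command(
  plan=[
    {"grip":0.05,"delta_pos":[0,0,-0.04],"turn":-8.5},
    {"grip":0.05,"delta_pos":[0,0,-0.08],"turn":-17},
    {"grip":0.05,"delta_pos":[0,0,-0.12],"turn":-25.5},
    {"grip":0.05,"delta_pos":[0,0,-0.15],"turn":-34},
    {"grip":0.05,"delta_pos":[0,0,-0.17],"turn":-42.5},
  ],
)

```text
t: 16.35
eef_pos: [0.4801, 0.0121, 0.4211]
ee_rot: [0.949, 0.316, 0.001, 0.0]
contact_force: [-0.5, 0.2, -0.9]
grip_width: 0.0499
```

Call:
arm_command(
  plan=[
    {"grip":0.05,"delta_pos":[0,0,0],"turn":-8.5},
    {"grip":0.05,"delta_pos":[0,0,0],"turn":-17},
    {"grip":0.05,"delta_pos":[0,0,0],"turn":-25.5},
    {"grip":0.05,"delta_pos":[0,0,0],"turn":-34},
    {"grip":0.05,"delta_pos":[0,0,0],"turn":-42},
  ],
)

```text
t: 16.85
eef_pos: [0.4801, 0.0121, 0.4185]
ee_rot: [0.772, 0.635, -0.0, -0.0]
contact_force: [0.6, -0.8, 0.6]
grip_width: 0.0502
```

Run:
```python
from look import *
look('k1','wrist',None,1.5)
look('k1s','side',(200,110,330,200),6)
```

```text
k1 16.85 pos [0.4801 0.0121 0.4185] yaw [ 1.931e-01  9.812e-01 -1.000e-04] F [ 0.6 -0.8  0.6] M [-0.03  0.04  0.04] g 0.0502
k1s 16.9 pos [0.4801 0.0121 0.4185] yaw [ 0.1843  0.9829 -0.    ] F [ 0.6  0.6 -0.1] M [-0.03  0.01 -0.03] g 0.0499
```

View pics/k1.png

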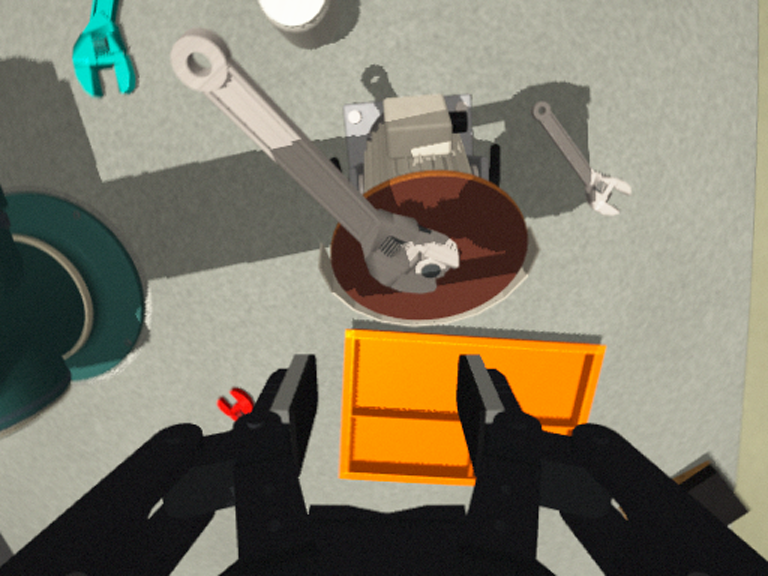

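Run:
```python
from h import *
im=cv2.imread('pics/raw_k1.png')
big(im,'k1a.png',(205,105,370,225),4.8);big(im,'k1b.png',(105,10,265,130),4.8)
```

```text
(no output)
```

View pics/k1a.png

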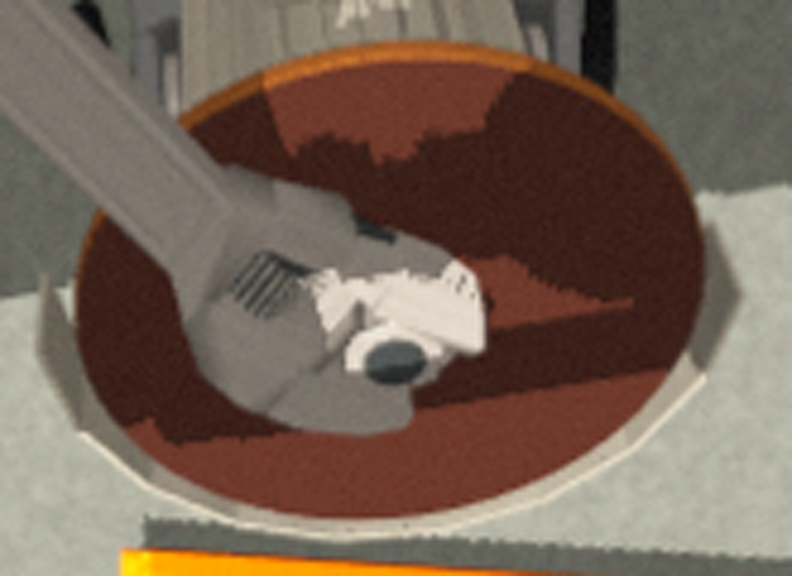

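View pics/k1b.png

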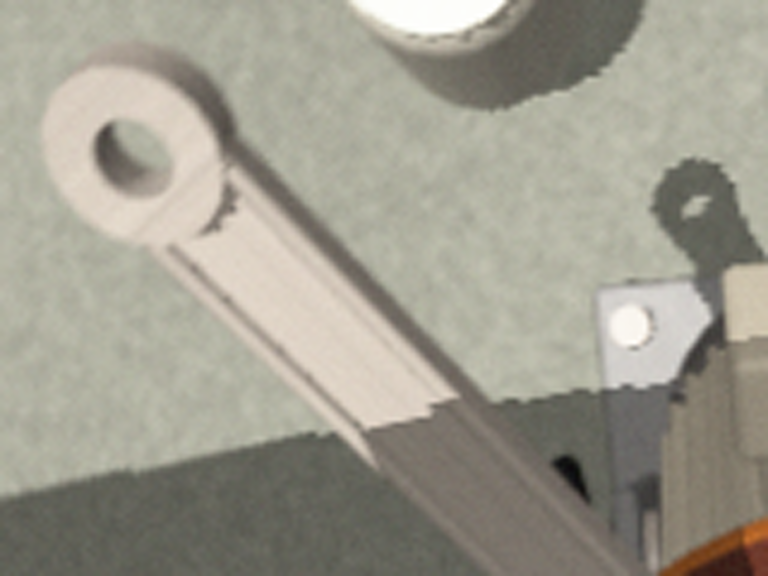

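```bash
cat > f2.py <<'E'
import f1
from f1 import *
def stat(p,yx): 
    yx=np.array([yx[0],yx[1],0.]);yx/=np.linalg.norm(yx)
    return {'eef_pos':np.array(p),'ee_rot':R.from_matrix(np.c_[yx,np.cross([0,0,-1.],yx),[0,0,-1.]]).as_quat()}
st2=stat([.4801,.0121,.4185],[.1931,.9812])
o=np.array([205,105])
b2=np.array([(75,300),(705,255),(370,518),(560,462),(150,450),(660,385),(690,190),(620,115),(525,70),(440,60),(330,63),(265,72)])/4.8+o
sp2=np.array([395,361])/4.8+o
ring2=np.array([133,154])/4.8+[105,10]
def edge(D,b,st):
    e=proj(ap(D,np.c_[.08*np.cos(th),.08*np.sin(th),0*th]),'wrist',st);r=[]
    for x in b:
        i=np.argmin(((e-x)**2).sum(1));t=e[(i+1)%720]-e[i-1];t/=np.linalg.norm(t);d=x-e[i];r.append(d[0]*t[1]-d[1]*t[0])
    return r
def res2(q):
    r=list(res(q[:5]));D=Td(q[:3]);W=Tw(q[:3],q[5],q[6])
    r+=edge(D,b2,st2)
    r+=list(proj(ap(D,[0,0,.0145]),'wrist',st2)[0]-sp2)
    r+=list(proj(ap(W,[.1978,-.0662,.0145]),'wrist',st2)[0]-ring2)
    r.append(q[6]/.001)
    return np.array(r)
s2=least_squares(res2,list(s.x)+[s.x[3],0],loss='soft_l1')
Q=s2.x
if __name__=='__main__':
    print(Q.round(4),np.degrees(Q[[2,3,5]]));print(res2(Q).round(1))
    W=Tw(Q[:3],Q[5],Q[6])
    print('grip',ap(W,[.1054,-.028,.0075]),'D',Td(Q[:3])[:3].round(4),'hdl',W[:3,:3]@[.9239,-.3827,0])
E
python3 f2.py
```

```text
[5.1900e-01 4.6500e-02 1.4405e+00 9.2810e-01 9.0000e-04 9.5860e-01
 3.0000e-04] [82.53583892 53.17581096 54.92119042]
[ 0.9 -0.  -0.4  1.3  0.9  1.4  0.3  1.6  0.7  0.9  1.1 -0.6  0.8  0.1
  0.1 -0.6  0.1 -1.   0.4 -0.2  1.7 -0.7  0.   0.4  0.9  0.2  0.1  1.2
  1.1  0.2 -0.1  0.7  0.6  1.3  0.1 -1.9 -0.5  0.8  0.2  0.1  0.3]
grip [[0.4516053  0.07418041 0.26032898]] D [[ 0.1125 -0.9915 -0.065   0.5125]
 [ 0.8587  0.1299 -0.4958 -0.0031]
 [ 0.5     0.      0.866   0.212 ]] hdl [-0.43663407  0.79451354  0.42207751]
```

```bash
cat > way.py <<'E'
from f2 import *
def pose(a,zoff=-.012,rad=None):
    W=Tw(Q[:3],a,0);g=ap(W,[.1054,-.028,.0075])[0];h=W[:3,:3]@[.9239,-.3827,0]
    return g+[0,0,zoff],np.degrees(np.arctan2(h[1],h[0]))
def delta(p0,y0,p,y):
    c=np.radians(y0);tx=np.array([np.cos(c),np.sin(c),0]);ty=np.cross([0,0,-1.],tx);d=np.asarray(p)-p0
    return (np.array([d@tx,d@ty,-d[2]])*1e3).round(1),round(-((y-y0+180)%360-180),1)
def cur():
    st=ctrl.state();m=R.from_quat(st['ee_rot']).as_matrix()[:,0];return st['eef_pos'],np.degrees(np.arctan2(m[1],m[0])),st
E
python3 - <<'E'
from way import *
p,y,st=cur();print(p,y,st['joint_pos'].round(3))
a0=Q[5]
P,Y=pose(a0);print('grip pose',P,Y)
print('hover',delta(p,y,P+[0,0,.06],Y)); print('down',delta(P+[0,0,.06],Y,P,Y))
# waypoints rel to pose0
for k in range(0,66,4):
    p1,y1=pose(a0-np.radians(k)); print(k,p1.round(4),round(y1,1))
E
```

```text
[0.48006587 0.01203513 0.41856783] 78.66296152903725 [-0.028 -0.292  1.522  0.     1.912  0.17 ]
grip pose [0.45183889 0.07399279 0.24823909] 118.79150194206574
hover (array([ 55.2, -39.9, 110.3]), np.float64(-40.1))
down (array([ 0.,  0., 60.]), np.float64(-0.0))
0 [0.4518 0.074  0.2482] 118.8
4 [0.4583 0.0772 0.2506] 114.5
8 [0.465  0.0801 0.2527] 110.2
12 [0.472  0.0825 0.2546] 105.8
16 [0.4792 0.0845 0.2563] 101.3
20 [0.4865 0.086  0.2577] 96.8
24 [0.4939 0.0871 0.2589] 92.2
28 [0.5015 0.0877 0.2598] 87.6
32 [0.509  0.0879 0.2605] 83.0
36 [0.5166 0.0876 0.2609] 78.4
40 [0.5242 0.0868 0.261 ] 73.8
44 [0.5317 0.0856 0.2609] 69.2
48 [0.5391 0.084  0.2605] 64.7
52 [0.5464 0.0819 0.2598] 60.2
56 [0.5535 0.0793 0.2589] 55.8
60 [0.5605 0.0764 0.2577] 51.4
64 [0.5671 0.073  0.2563] 47.2
```

Call:
arm_command(
  plan=[
    {"grip":0.05,"delta_pos":[0.015,-0.012,0.01],"turn":-8.3},
    {"grip":0.05,"delta_pos":[0.03,-0.022,0.02],"turn":-16.6},
    {"grip":0.05,"delta_pos":[0.045,-0.032,0.03],"turn":-24.9},
    {"grip":0.05,"delta_pos":[0.0552,-0.0399,0.045],"turn":-33.2},
    {"grip":0.05,"delta_pos":[0.0552,-0.0399,0.06],"turn":-40.1},
  ],
)

```text
t: 17.45
eef_pos: [0.4514, 0.0751, 0.3585]
ee_rot: [0.509, 0.86, 0.0, 0.0]
contact_force: [1.1, 0.0, -1.5]
grip_width: 0.0503
```

Call:
arm_command(
  plan=[
    {"grip":0.05,"delta_pos":[0,0,0.035],"turn":0},
    {"grip":0.05,"delta_pos":[0,0,0.05],"turn":0},
    {"grip":0.05,"delta_pos":[0,0,0.05],"turn":0},
  ],
)

```text
t: 17.75
eef_pos: [0.4514, 0.0739, 0.3072]
ee_rot: [0.512, 0.859, -0.001, -0.001]
contact_force: [-0.5, -0.7, 0.3]
grip_width: 0.0501
```

Run:
```python
from way import *
import look
p,y,st=cur();P,Y=pose(Q[5]);print(p,y,'togo',delta(p,y,P,Y))
look.look('l1','wrist',None,1.5)
```

```text
[0.45139023 0.07388096 0.30715209] 118.42820794822521 togo (array([-0.4,  0.2, 58.9]), np.float64(-0.4))
l1 17.75 pos [0.4514 0.0739 0.3072] yaw [-0.4761  0.8794  0.0012] F [-0.5 -0.7  0.3] M [-0.02  0.06 -0.02] g 0.0501
```

View pics/l1.png

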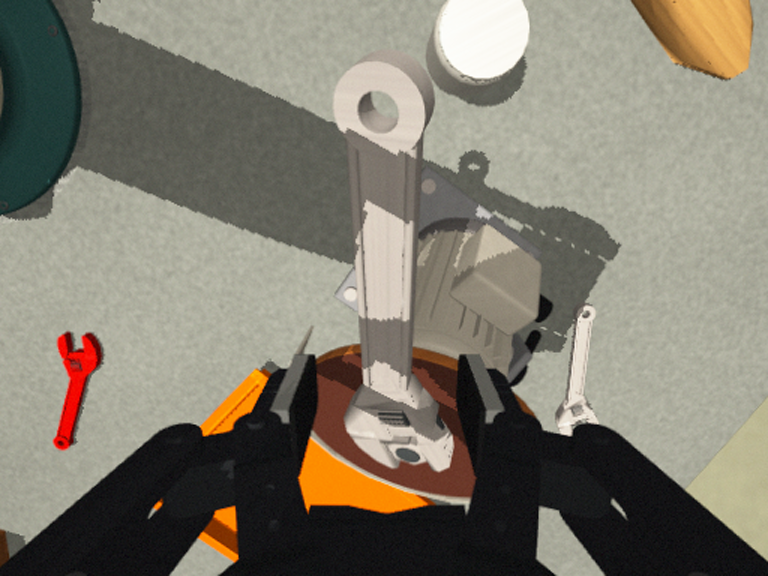

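Call:
arm_command(
  plan=[
    {"grip":0.05,"delta_pos":[0,0,0.03],"turn":0},
    {"grip":0.05,"delta_pos":[0,0,0.059],"turn":0},
    {"grip":0.03,"delta_pos":[0,0,0.059],"turn":0},
    {"grip":0.03,"delta_pos":[0,0,0.059],"turn":0},
    {"grip":0.03,"delta_pos":[0,0,0.059],"turn":0},
  ],
)

```text
t: 18.3
eef_pos: [0.4526, 0.0739, 0.2526]
ee_rot: [0.511, 0.86, 0.001, 0.001]
contact_force: [0.6, -0.0, -0.4]
grip_width: 0.0301
```

Run:
```python
from way import *
import look
p,y,st=cur();print(p,y)
y0=118.4;p0,_=pose(Q[5]);p0=p0
for k in range(4,24,4):
    p1,y1=pose(Q[5]-np.radians(k)); print(k,delta(p0,118.8,p1,y1))
look.look('l2s','side',(190,90,330,200),5.5)
```

```text
[0.45257568 0.07391186 0.25258318] 118.56651387771811
4 (array([-0.3,  7.2, -2.3]), np.float64(4.3))
8 (array([-1. , 14.5, -4.5]), np.float64(8.6))
12 (array([-2.3, 21.8, -6.4]), np.float64(13.0))
16 (array([-4., 29., -8.]), np.float64(17.5))
20 (array([-6.2, 36.2, -9.5]), np.float64(22.0))
l2s 18.3 pos [0.4526 0.0739 0.2526] yaw [-0.4782  0.8783 -0.001 ] F [ 0.6 -0.  -0.4] M [-0.04 -0.04  0.01] g 0.0301
```

View pics/l2s.png

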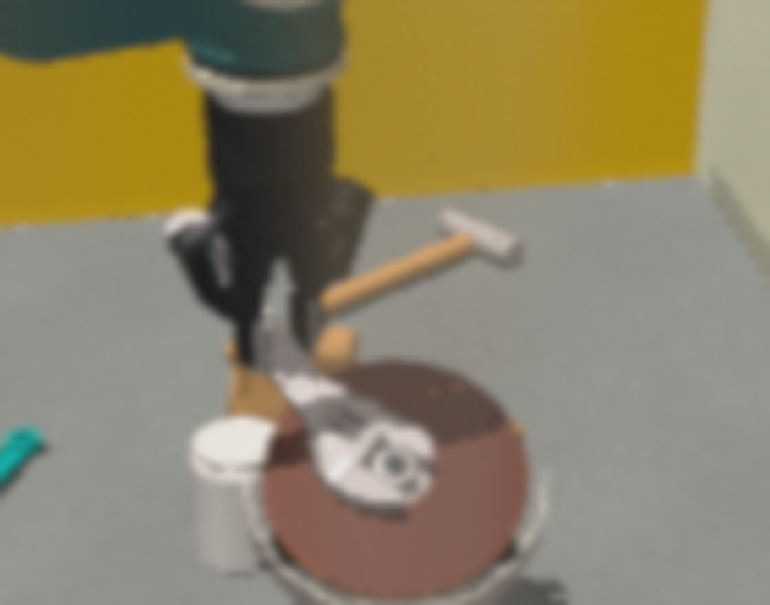

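Call:
arm_command(
  plan=[
    {"grip":0.03,"delta_pos":[0,0,0.004],"turn":0},
    {"grip":0.03,"delta_pos":[-0.0003,0.0072,0.0017],"turn":4.3},
    {"grip":0.03,"delta_pos":[-0.001,0.0145,-0.0005],"turn":8.6},
    {"grip":0.03,"delta_pos":[-0.0023,0.0218,-0.0024],"turn":13},
  ],
)

```text
t: 18.75
eef_pos: [0.4714, 0.0814, 0.2534]
ee_rot: [0.606, 0.795, -0.002, -0.0]
contact_force: [-18.4, -13.8, 9.6]
grip_width: 0.03
```

```bash
cat > nx.py <<'E'
from way import *
import sys
p,y,st=cur();print(p.round(4),round(y,2),st['contact_force'].round(1),st['t'])
for k in map(float,sys.argv[1].split(',')):
    p1,y1=pose(Q[5]-np.radians(k)); print(k,delta(p,y,p1,y1))
E
python3 nx.py 12,16,20,24,28,32
```

```text
[0.4714 0.0814 0.2534] 105.38 [-18.4 -13.8   9.6] 18.75
12.0 (array([ 0.7,  0.8, -1.3]), np.float64(-0.4))
16.0 (array([ 0.7,  8.2, -2.9]), np.float64(4.1))
20.0 (array([ 0.2, 15.7, -4.4]), np.float64(8.6))
24.0 (array([-0.7, 23.1, -5.5]), np.float64(13.1))
28.0 (array([-2.1, 30.6, -6.5]), np.float64(17.7))
32.0 (array([-3.9, 37.9, -7.1]), np.float64(22.4))
```

Run:
```python
import look
look.look('l3','wrist',None,1.5)
```

```text
l3 18.75 pos [0.4714 0.0814 0.2534] yaw [-0.2652  0.9642 -0.0018] F [-18.4 -13.8   9.6] M [-2.06  3.02  0.28] g 0.03
```

View pics/l3.png

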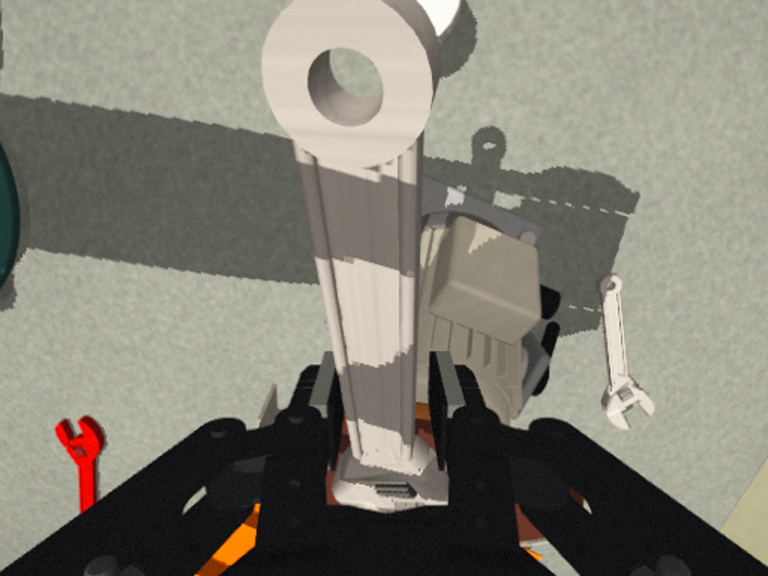

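Call:
arm_command(
  plan=[
    {"grip":0.03,"delta_pos":[0,0,0],"turn":0},
    {"grip":0.03,"delta_pos":[0,0,0],"turn":0},
  ],
)

```text
t: 19.0
eef_pos: [0.4719, 0.0819, 0.2534]
ee_rot: [0.605, 0.796, -0.001, 0.0]
contact_force: [-7.7, -5.3, 5.7]
grip_width: 0.0296
```

```bash
python3 nx.py 12,16,20,24
python3 - <<'E'
import look
look.look('l4','scene',(180,100,330,220),5)
look.look('l4s','side',(190,90,330,200),5.5)
E
```

```text
[0.4719 0.0819 0.2534] 105.57 [-7.7 -5.3  5.7] 19.0
12.0 (array([ 0.3,  0.2, -1.2]), np.float64(-0.2))
16.0 (array([ 0.3,  7.6, -2.9]), np.float64(4.2))
20.0 (array([-0.2, 15.1, -4.3]), np.float64(8.8))
24.0 (array([-1.1, 22.5, -5.5]), np.float64(13.3))
l4 19.0 pos [0.4719 0.0819 0.2534] yaw [-2.684e-01  9.633e-01 -8.000e-04] F [-7.7 -5.3  5.7] M [-0.83  1.23  0.06] g 0.0296
l4s 19.05 pos [0.4719 0.0819 0.2534] yaw [-2.685e-01  9.633e-01 -9.000e-04] F [-6.6 -4.4  6. ] M [-0.86  1.14  0.1 ] g 0.0301
```

View pics/l4.png

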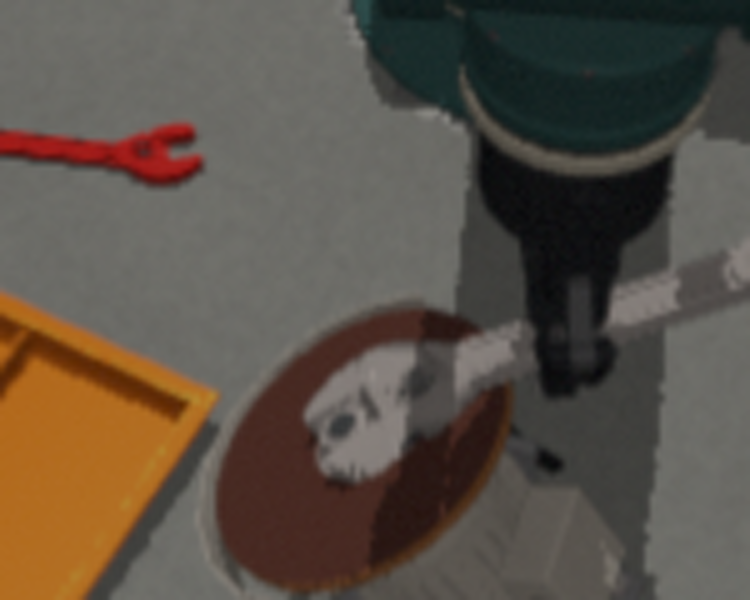

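View pics/l4s.png

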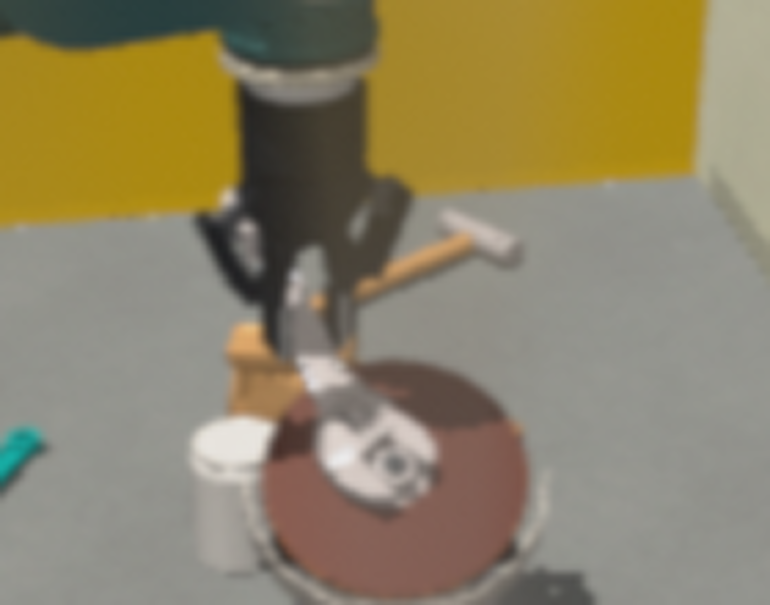

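```bash
python3 nx.py 15,18,21,24,27
```

```text
[0.4719 0.0819 0.2534] 105.57 [-7.  -6.3  6.1] 19.1
15.0 (array([ 0.4,  5.7, -2.5]), np.float64(3.1))
18.0 (array([ 0.1, 11.3, -3.6]), np.float64(6.5))
21.0 (array([-0.4, 16.9, -4.6]), np.float64(9.9))
24.0 (array([-1.1, 22.5, -5.5]), np.float64(13.3))
27.0 (array([-2.1, 28.1, -6.2]), np.float64(16.8))
```

Call:
arm_command(
  plan=[
    {"grip":0.03,"delta_pos":[0.0004,0.0057,-0.0015],"turn":3.1},
    {"grip":0.03,"delta_pos":[0.0001,0.0113,-0.0026],"turn":6.5},
    {"grip":0.03,"delta_pos":[-0.0004,0.0169,-0.0036],"turn":9.9},
    {"grip":0.03,"delta_pos":[-0.0011,0.0225,-0.0045],"turn":13.3},
    {"grip":0.03,"delta_pos":[-0.0021,0.0281,-0.0052],"turn":16.8},
  ],
)

```text
t: 19.6
eef_pos: [0.4989, 0.087, 0.2591]
ee_rot: [0.716, 0.699, -0.001, -0.0]
contact_force: [-17.7, -8.2, 11.1]
grip_width: 0.0303
```

```bash
python3 nx.py 27,30,33,36,39,42
```

```text
[0.4989 0.087  0.2591] 88.62 [-17.7  -8.2  11.1] 19.6
27.0 (array([ 0.5,  0.6, -0.6]), np.float64(-0.2))
30.0 (array([ 0.9,  6.3, -1.1]), np.float64(3.3))
33.0 (array([ 1.1, 12. , -1.6]), np.float64(6.8))
36.0 (array([ 0.9, 17.7, -1.8]), np.float64(10.2))
39.0 (array([ 0.5, 23.4, -2. ]), np.float64(13.7))
42.0 (array([-0.1, 29. , -1.9]), np.float64(17.1))
```

Call:
arm_command(
  plan=[
    {"grip":0.03,"delta_pos":[0.0006,0.0057,-0.0007],"turn":3.3},
    {"grip":0.03,"delta_pos":[0.0007,0.0114,-0.001],"turn":6.8},
    {"grip":0.03,"delta_pos":[0.0005,0.0171,-0.0012],"turn":10.2},
    {"grip":0.03,"delta_pos":[0.0001,0.0228,-0.0013],"turn":13.7},
    {"grip":0.03,"delta_pos":[-0.0005,0.0284,-0.0012],"turn":17.1},
  ],
)

```text
t: 20.1
eef_pos: [0.5279, 0.0868, 0.2598]
ee_rot: [0.811, 0.585, -0.0, -0.0]
contact_force: [-8.5, 1.0, 4.4]
grip_width: 0.0299
```

```bash
python3 nx.py 42,45,48,51,54,57,60,62
```

```text
[0.5279 0.0868 0.2598] 71.56 [-8.5  1.   4.4] 20.1
42.0 (array([-0.4,  0.2, -1.2]), np.float64(0.1))
45.0 (array([ 0.4,  5.8, -1. ]), np.float64(3.5))
48.0 (array([ 0.9, 11.5, -0.7]), np.float64(6.9))
51.0 (array([ 1.2, 17.2, -0.2]), np.float64(10.2))
54.0 (array([ 1.2, 22.9,  0.4]), np.float64(13.6))
57.0 (array([ 0.9, 28.5,  1.2]), np.float64(16.9))
60.0 (array([ 0.4, 34.1,  2.1]), np.float64(20.1))
62.0 (array([-0. , 37.9,  2.8]), np.float64(22.3))
```

Continue to about k = 54, then measure.

Call:
arm_command(
  plan=[
    {"grip":0.03,"delta_pos":[0.0004,0.0057,-0.0005],"turn":3.5},
    {"grip":0.03,"delta_pos":[0.0008,0.0114,-0.0002],"turn":6.9},
    {"grip":0.03,"delta_pos":[0.001,0.0171,0.0003],"turn":10.2},
    {"grip":0.03,"delta_pos":[0.001,0.0228,0.0009],"turn":13.6},
    {"grip":0.03,"delta_pos":[0.001,0.0228,0.0009],"turn":13.6},
  ],
)

```text
t: 20.6
eef_pos: [0.5504, 0.0806, 0.2583]
ee_rot: [0.874, 0.485, 0.0, -0.0]
contact_force: [-1.1, 0.5, 0.8]
grip_width: 0.0303
```

```bash
python3 nx.py 54,57,60,62
python3 - <<'E'
import look
look.look('m1','wrist',None,1.5)
E
```

```text
[0.5504 0.0806 0.2583] 58.03 [-1.1  0.5  0.8] 20.6
54.0 (array([-0.1, -0.5, -1.1]), np.float64(0.0))
57.0 (array([ 1. ,  5. , -0.3]), np.float64(3.3))
60.0 (array([ 1.8, 10.6,  0.6]), np.float64(6.6))
62.0 (array([ 2.2, 14.3,  1.2]), np.float64(8.7))
m1 20.6 pos [0.5504 0.0806 0.2583] yaw [5.295e-01 8.483e-01 2.000e-04] F [-1.1  0.5  0.8] M [ 0.22  0.12 -0.01] g 0.0303
```

View pics/m1.png

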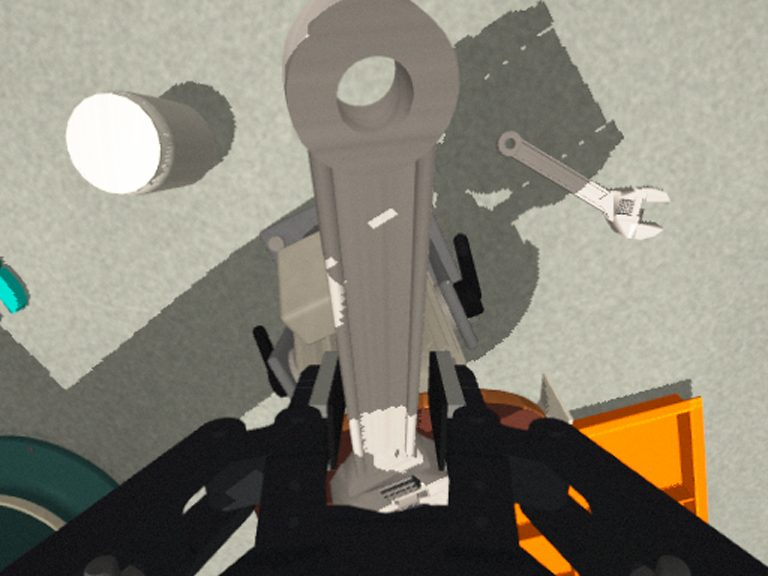

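```bash
cat > ang.py <<'E'
from f2 import *
def ang(ring,stt,dx=.0003,z=.0145):
    f=lambda a:proj(ap(Tw(Q[:3],a[0],dx),[.1978,-.0662,z]),'wrist',stt)[0]-ring
    r=least_squares(f,[Q[5]-.5]);return np.degrees(Q[5]-r.x[0]),r.fun.round(1)
E
python3 - <<'E'
from ang import *
stt=stat([.5504,.0806,.2583],[.5295,.8483])
print(ang(np.array([372,80])/1.5,stt))
st3=stat([.4719,.0819,.2534],[-.2652,.9642]);print(ang(np.array([350,80])/1.5,stat([.4714,.0814,.2534],[-.2652,.9642])))
E
```

```text
(np.float64(53.39944121174457), array([ 2.7, 16.2]))
(np.float64(10.829413027167465), array([ 0.2, 10.6]))
```

Call:
arm_command(
  plan=[
    {"grip":0.03,"delta_pos":[0.001,0.0055,0.0004],"turn":3.3},
    {"grip":0.03,"delta_pos":[0.0015,0.0095,0.001],"turn":6},
    {"grip":0.03,"delta_pos":[0.0018,0.0125,0.0014],"turn":7.6},
    {"grip":0.03,"delta_pos":[0.0018,0.0125,0.0014],"turn":7.6},
  ],
)

```text
t: 21.05
eef_pos: [0.5617, 0.0755, 0.2567]
ee_rot: [0.904, 0.427, 0.0, -0.0]
contact_force: [-1.9, 1.6, 1.4]
grip_width: 0.0301
```

```bash
python3 nx.py 60,62
python3 - <<'E'
import look
look.look('m2','wrist',None,1.5)
E
```

```text
[0.5617 0.0755 0.2567] 50.54 [-1.9  1.6  1.4] 21.05
60.0 (array([-0.1, -1.8, -1. ]), np.float64(-0.9))
62.0 (array([ 0.8,  1.9, -0.4]), np.float64(1.2))
m2 21.05 pos [0.5617 0.0755 0.2567] yaw [6.355e-01 7.721e-01 2.000e-04] F [-1.9  1.6  1.4] M [ 0.37  0.29 -0.01] g 0.0301
```

View pics/m2.png

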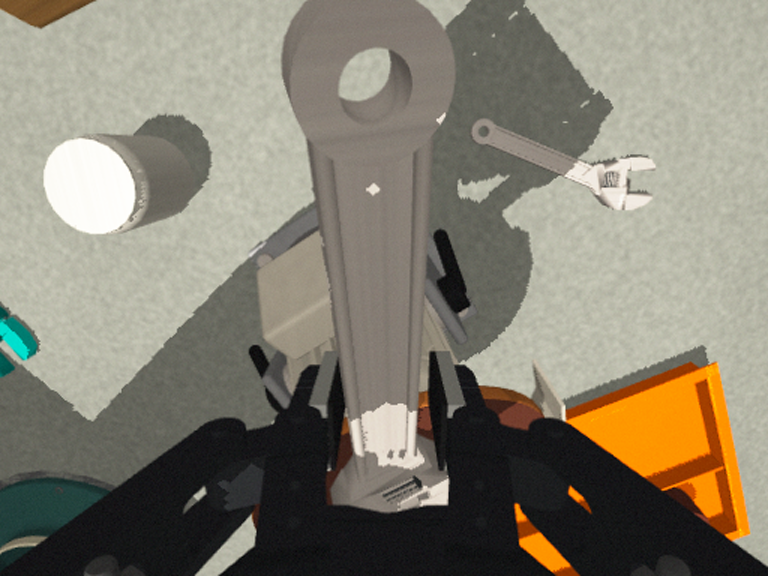

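Call:
arm_command(
  plan=[
    {"grip":0.05,"delta_pos":[0,0,0],"turn":0},
    {"grip":0.05,"delta_pos":[0,0,-0.03],"turn":0},
    {"grip":0.05,"delta_pos":[-0.02,0,-0.07],"turn":0},
    {"grip":0.05,"delta_pos":[-0.06,0,-0.11],"turn":0},
    {"grip":0.05,"delta_pos":[-0.08,0,-0.13],"turn":0},
  ],
)

```text
t: 21.6
eef_pos: [0.5099, 0.0128, 0.3894]
ee_rot: [0.904, 0.427, 0.001, 0.001]
contact_force: [0.4, 0.2, -0.3]
grip_width: 0.0503
```

Call:
arm_command(
  plan=[
    {"grip":0.05,"delta_pos":[0,0,0],"turn":0},
  ],
)

```text
t: 21.7
eef_pos: [0.5099, 0.012, 0.3914]
ee_rot: [0.905, 0.426, 0.003, 0.002]
contact_force: [-0.1, 0.4, 0.1]
grip_width: 0.0503
```

Run:
```python
import look
from ang import *
print(ang(np.array([369,75])/1.5,stat([.5617,.0755,.2567],[.6355,.7721])))
st,im=look.look('m3','wrist',None,1.5)
np.save('m3st.npy',np.r_[st['eef_pos'],st['ee_rot']])
```

```text
(np.float64(59.86912733679056), array([ 2.6, 13.7]))
m3 21.7 pos [0.5099 0.012  0.3914] yaw [0.6368 0.7711 0.0037] F [-0.1  0.4  0.1] M [ 0.02 -0.02  0.02] g 0.0503
```

View pics/m3.png

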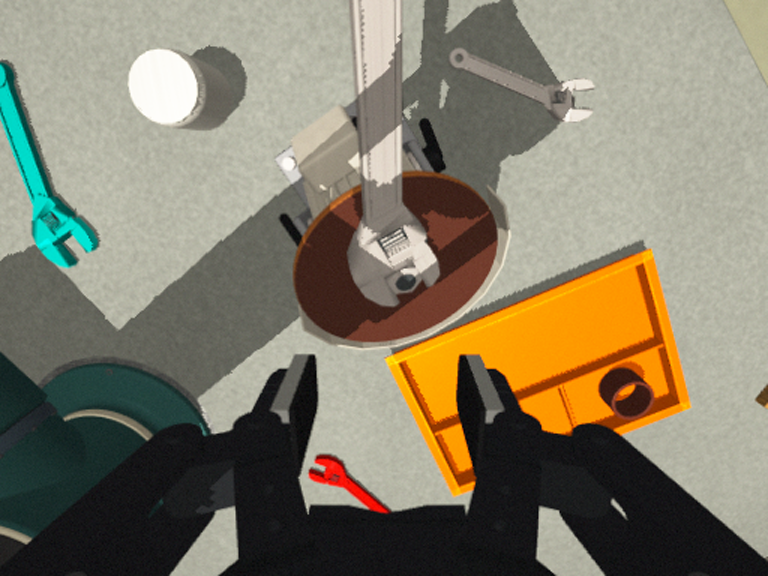

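Run:
```python
from f2 import *
import rect
d=np.load('m3st.npy');st={'eef_pos':d[:3],'ee_rot':d[3:]}
A=rect.rect(cv2.imread('pics/raw_k1.png'),st2,Tw(Q[:3],Q[5],Q[6]),xr=(-25,75),yr=(-45,38))
B=rect.rect(cv2.imread('pics/raw_m3.png'),st,Tw(Q[:3],Q[5]-np.radians(60),Q[6]),xr=(-25,75),yr=(-45,38))
cv2.imwrite('pics/n1.png',cv2.resize(np.hstack([A,B]),None,fx=.5,fy=.5,interpolation=cv2.INTER_AREA))
cv2.imwrite('pics/n1B.png',B);cv2.imwrite('pics/n1A.png',A)
# long handle rect
import importlib
A=rect.rect(cv2.imread('pics/raw_k1.png'),st2,Tw(Q[:3],Q[5],Q[6]),z=.013,xr=(-25,135),yr=(-65,30))
B=rect.rect(cv2.imread('pics/raw_m3.png'),st,Tw(Q[:3],Q[5]-np.radians(60),Q[6]),z=.013,xr=(-25,135),yr=(-65,30))
cv2.imwrite('pics/n2.png',cv2.resize(np.vstack([A,B]),None,fx=.39,fy=.39,interpolation=cv2.INTER_AREA))
```

```text
(no output)
```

View pics/n1.png

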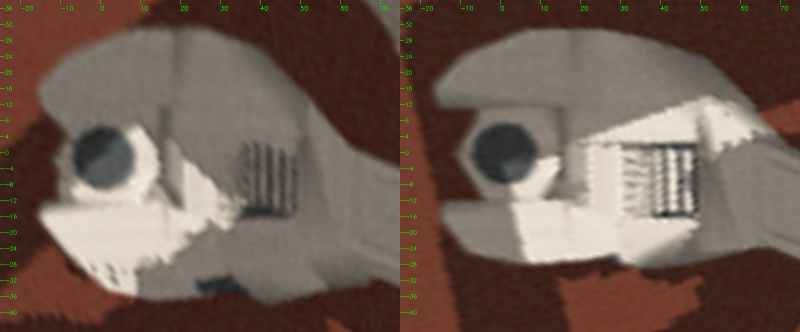

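View pics/n2.png

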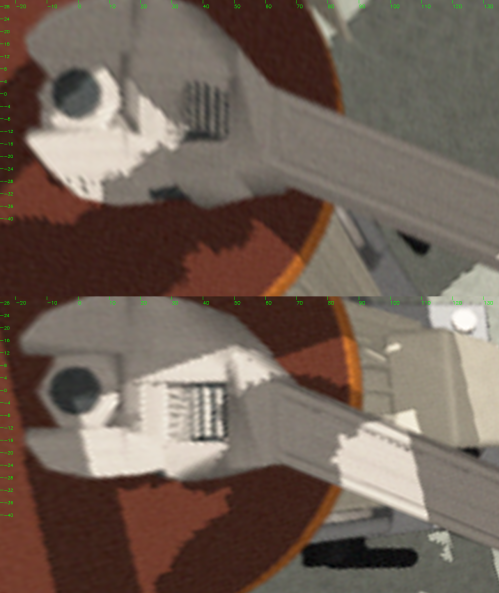

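Call:
arm_command(
  plan=[
    {"grip":0.05,"delta_pos":[0.03,0,-0.03],"turn":0},
    {"grip":0.05,"delta_pos":[0.05,0,-0.05],"turn":0},
    {"grip":0.05,"delta_pos":[0.05,0,-0.05],"turn":0},
    {"grip":0.05,"delta_pos":[0.05,0,-0.05],"turn":0},
  ],
)

```text
t: 22.15
eef_pos: [0.5431, 0.0528, 0.4351]
ee_rot: [0.904, 0.427, -0.001, -0.0]
contact_force: [-0.2, -0.3, -0.5]
grip_width: 0.05
```

Run:
```python
import look
from ang import *
st,im=look.look('m4','wrist',None,1.5)
np.save('m4st.npy',np.r_[st['eef_pos'],st['ee_rot']])
```

```text
m4 22.15 pos [0.5431 0.0528 0.4351] yaw [ 0.635   0.7725 -0.0013] F [-0.2 -0.3 -0.5] M [-0.01 -0.    0.01] g 0.05
```

View pics/m4.png

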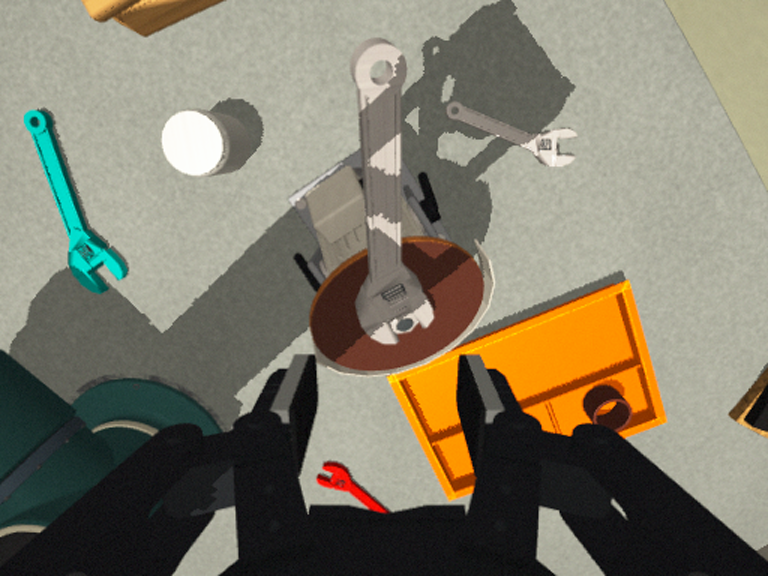

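Run:
```python
from f2 import *
im=cv2.imread('pics/raw_m4.png');big(im,'m4a.png',(225,15,305,235),2.7*1.0)
big(im,'m4b.png',(225,15,285,75),8);big(im,'m4c.png',(235,180,310,230),8)
```

```text
(no output)
```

View pics/m4b.png

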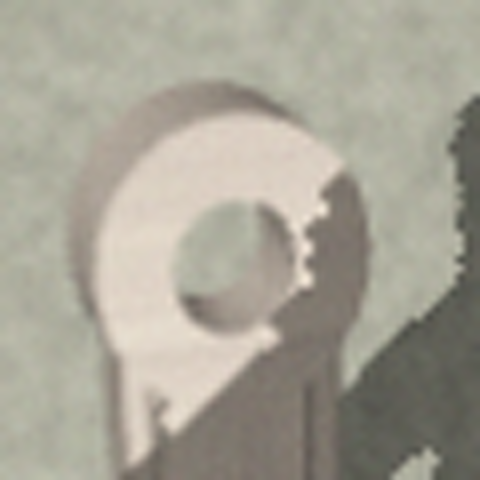

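View pics/m4c.png

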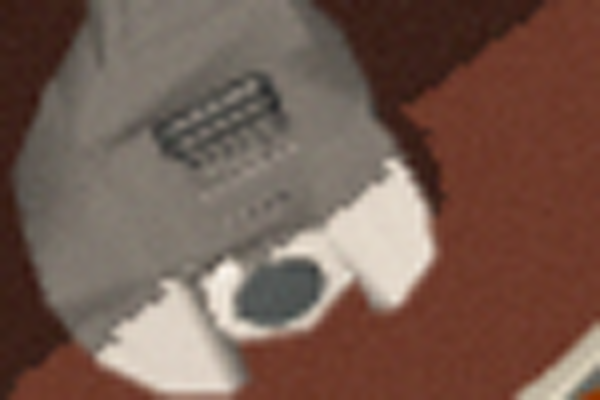

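Run:
```python
from f2 import *
d=np.load('m4st.npy');st4={'eef_pos':d[:3],'ee_rot':d[3:]}
def an(ring,sp,st):
    def f(v):
        off=v[1:3]
        return np.r_[proj(ap(Tw(Q[:3],v[0],v[3]),[.1978,-.0662,.0145]),'wrist',st)[0]+off-ring,proj(ap(Td(Q[:3]),[0,0,.0145]),'wrist',st)[0]+off-sp,v[1:3]*.02,v[3]/.003]
    r=least_squares(f,[Q[5],0,0,0]);return np.degrees(r.x[0]),r.x[1:],r.fun.round(2)
a=an(np.array([132.7,42.1]),np.array([287.3,180.2]),st2);b=an(np.array([254,46.5]),np.array([270,216.4]),st4)
print(a);print(b);print(a[0]-b[0])
```

```text
Traceback (most recent call last):
  File "h.py", line 11, in proj
    K,D,M=cam(n,st);W=np.linalg.inv(M);P=np.atleast_2d(np.asarray(P,float))
          ~~~^^^^^^
  File "h.py", line 5, in cam
    c=ctrl.get_calibration(n);K=np.array([[c['fx'],0,c['cx']],[0,c['fy'],c['cy']],[0,0,1.]])
ValueError: time passes only in moves, steps and waits
```

```bash
python3 - <<'E'
s=open('h.py').read()
s=s.replace("def cam(n,st=None):\n    c=ctrl.get_calibration(n);","_C={}\ndef cal(n):\n    import pickle,os\n    if n not in _C: _C[n]=ctrl.get_calibration(n)\n    return _C[n]\ndef cam(n,st=None):\n    c=cal(n);")
open('h.py','w').write(s)
E
cat > ang2.py <<'E'
from f2 import *
def an(ring,sp,st):
    def f(v):
        off=v[1:3]
        return np.r_[proj(ap(Tw(Q[:3],v[0],v[3]),[.1978,-.0662,.0145]),'wrist',st)[0]+off-ring,proj(ap(Td(Q[:3]),[0,0,.0145]),'wrist',st)[0]+off-sp,v[1:3]*.02,v[3]/.003]
    r=least_squares(f,[Q[5],0,0,0],x_scale=[.1,1,1,.001]);return np.degrees(r.x[0]),r.x[1:].round(4),r.fun.round(2)
E
python3 - <<'E'
from ang2 import *
d=np.load('m4st.npy');st4={'eef_pos':d[:3],'ee_rot':d[3:]}
a=an(np.array([132.7,42.1]),np.array([287.3,180.2]),st2);b=an(np.array([254,46.5]),np.array([270,216.4]),st4)
print(a);print(b);print(a[0]-b[0])
E
```

```text
(np.float64(55.16143093187574), array([ 4.618e-01, -8.072e-01,  3.000e-04]), array([ 0.02,  0.02, -0.02, -0.02,  0.01, -0.02,  0.11]))
(np.float64(-4.794324280875666), array([ 0.5183, -0.4794,  0.0022]), array([ 0.04,  0.19, -0.04, -0.19,  0.01, -0.01,  0.73]))
59.955755212751406
```

Run:
```python
from way import *
p,y,st=cur();print(p,y,st['t'],st['joint_pos'].round(2))
P,Y=pose(Q[5]-np.radians(61),-.0085);print(P,Y,'hover',delta(p,y,P+[0,0,.05],Y))
W=Tw(Q[:3],Q[5]-np.radians(60),0);print(W[:3].round(3), 'hdl',(W[:3,:3]@[.9239,-.3827,0]).round(3))
```

```text
[0.5427065  0.0524171  0.43487619] 50.54317378733848 22.2 [ 0.05 -0.14  1.37 -0.    1.92  0.74]
[0.56202952 0.07582207 0.26092119] 50.36754577628359 hover (array([ 30.4,   0. , 124. ]), np.float64(0.2))
[[ 0.2   -0.978 -0.065  0.512]
 [ 0.844  0.205 -0.496 -0.003]
 [ 0.498  0.044  0.866  0.212]] hdl [0.559 0.701 0.443]
```

Call:
arm_command(
  plan=[
    {"grip":0.05,"delta_pos":[0.0304,0,0.04],"turn":0},
    {"grip":0.05,"delta_pos":[0.0304,0,0.08],"turn":0},
    {"grip":0.05,"delta_pos":[0.0304,0,0.12],"turn":0},
    {"grip":0.05,"delta_pos":[0.0304,0,0.15],"turn":0},
    {"grip":0.05,"delta_pos":[0.0304,0,0.174],"turn":0},
  ],
)

```text
t: 22.7
eef_pos: [0.5608, 0.0753, 0.259]
ee_rot: [0.904, 0.426, -0.001, -0.0]
contact_force: [0.6, 0.6, 0.5]
grip_width: 0.0497
```

Call:
arm_command(
  plan=[
    {"grip":0.05,"delta_pos":[0,0,0],"turn":0},
  ],
)

```text
t: 22.8
eef_pos: [0.5603, 0.0752, 0.2581]
ee_rot: [0.905, 0.426, -0.003, -0.001]
contact_force: [-0.6, 0.4, 0.2]
grip_width: 0.0497
```

Run:
```python
from way import *
p,y,st=cur();print(p,y,st['t'],st['contact_force'])
P,Y=pose(Q[5]-np.radians(61),-.0085);print(delta(p,y,P,Y))
```

```text
[0.56032679 0.07522668 0.25805559] 50.4840546800397 22.8 [-0.61463112  0.44259857  0.1960454 ]
(array([ 1.5,  0.9, -2.9]), np.float64(0.1))
```

Call:
arm_command(
  plan=[
    {"grip":0.05,"delta_pos":[0.001,0.001,-0.002],"turn":0},
    {"grip":0.026,"delta_pos":[0.001,0.001,-0.002],"turn":0},
    {"grip":0.02,"delta_pos":[0.001,0.001,-0.002],"turn":0},
    {"grip":0.015,"delta_pos":[0.001,0.001,-0.002],"turn":0},
  ],
  grip_force=30,
)

```text
t: 23.2
eef_pos: [0.5637, 0.0763, 0.2664]
ee_rot: [0.904, 0.427, 0.001, 0.0]
contact_force: [-1.7, 4.8, 6.4]
grip_width: 0.024
```

Run:
```python
import look
look.look('o1','wrist',None,1.5)
```

```text
o1 23.2 pos [0.5637 0.0763 0.2664] yaw [0.6358 0.7718 0.0022] F [-1.7  4.8  6.4] M [ 0.62  0.25 -0.06] g 0.024
```

View pics/o1.png

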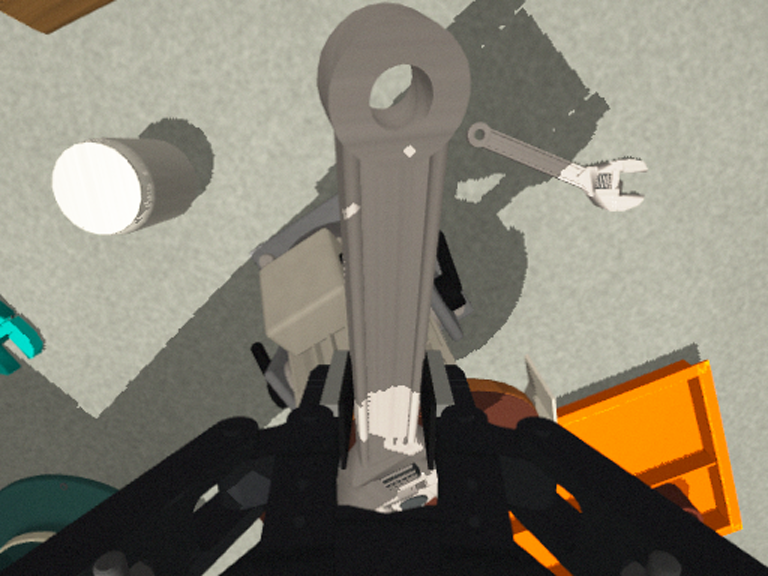

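Call:
arm_command(
  plan=[
    {"grip":0.04,"delta_pos":[0,0,0],"turn":0},
    {"grip":0.04,"delta_pos":[0,0,0],"turn":0},
  ],
)

```text
t: 23.45
eef_pos: [0.5635, 0.0758, 0.2651]
ee_rot: [0.904, 0.427, 0.0, 0.0]
contact_force: [-0.7, 0.2, -0.0]
grip_width: 0.0401
```

Run:
```python
from way import *
p,y,st=cur();print(p,y,st['t'],st['contact_force'],st['grip_width'])
P,Y=pose(Q[5]-np.radians(61),-.0085);print(delta(p,y,P,Y))
```

```text
[0.56350294 0.07584103 0.26508638] 50.49973823468561 23.45 [-0.74901369  0.16427193 -0.03960464] 0.04008138173125163
(array([-1. , -1.1,  4.2]), np.float64(0.1))
```

Call:
arm_command(
  plan=[
    {"grip":0.04,"delta_pos":[-0.0005,-0.0008,0.0055],"turn":0},
    {"grip":0.04,"delta_pos":[-0.0005,-0.0008,0.0055],"turn":0},
    {"grip":0.028,"delta_pos":[-0.0005,-0.0008,0.0055],"turn":0},
    {"grip":0.02,"delta_pos":[-0.0005,-0.0008,0.0055],"turn":0},
    {"grip":0.015,"delta_pos":[-0.0005,-0.0008,0.0055],"turn":0},
  ],
  grip_force=30,
)

```text
t: 23.95
eef_pos: [0.5624, 0.076, 0.2591]
ee_rot: [0.904, 0.427, -0.0, -0.0]
contact_force: [-1.3, 0.7, -0.6]
grip_width: 0.024
```

Run:
```python
import look
look.look('o2','scene',(190,110,330,210),5.7)
look.look('o2s','side',(190,90,350,210),5)
```

```text
o2 23.95 pos [0.5624 0.076  0.2591] yaw [ 6.361e-01  7.716e-01 -2.000e-04] F [-1.3  0.7 -0.6] M [ 0.01  0.3  -0.06] g 0.024
o2s 24.0 pos [0.5624 0.076  0.2591] yaw [ 6.361e-01  7.716e-01 -2.000e-04] F [-1.8  0.4 -0.7] M [ 0.04  0.32 -0.02] g 0.024
```

View pics/o2.png

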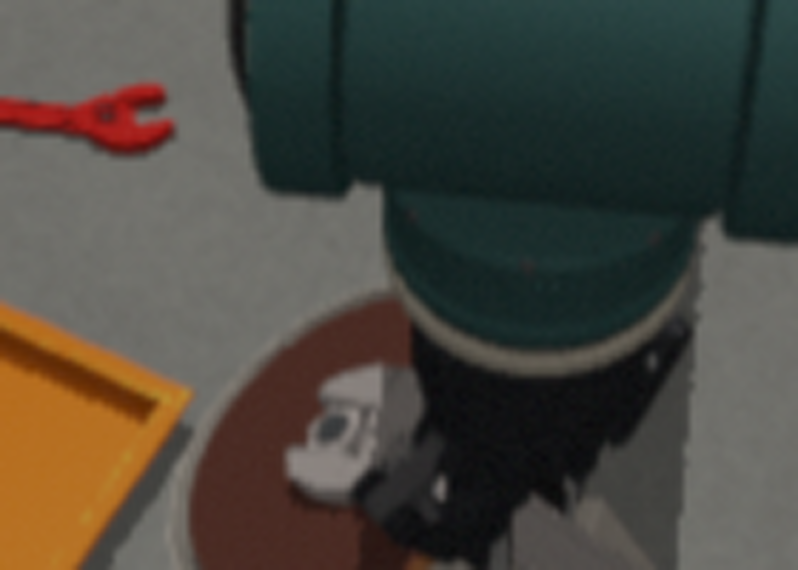

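View pics/o2s.png

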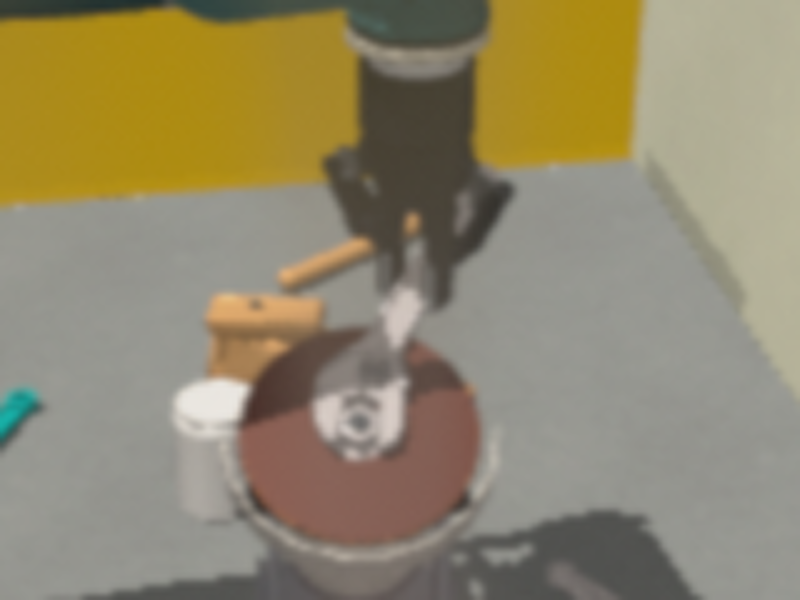

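Call:
arm_command(
  plan=[
    {"grip":0.01,"delta_pos":[0,0,0],"turn":0},
    {"grip":0.01,"delta_pos":[0,0,0],"turn":0},
    {"grip":0.01,"delta_pos":[0.0023,-0.0011,-0.0017],"turn":0},
    {"grip":0.01,"delta_pos":[0.0047,-0.0023,-0.0032],"turn":0},
  ],
  grip_force=90,
)

```text
t: 24.45
eef_pos: [0.5622, 0.0781, 0.2602]
ee_rot: [0.905, 0.426, -0.004, 0.002]
contact_force: [-14.6, -30.5, -12.8]
grip_width: 0.0221
```

Run:
```python
import look
look.look('o3s','side',(210,110,330,200),6)
```

```text
o3s 24.45 pos [0.5622 0.0781 0.2602] yaw [ 0.6378  0.7702 -0.0092] F [-14.6 -30.5 -12.8] M [-5.12  2.21  0.25] g 0.0221
```

Call:
arm_command(
  plan=[
    {"grip":0.01,"delta_pos":[0,0,0],"turn":0},
    {"grip":0.01,"delta_pos":[0.0008,-0.0004,-0.0005],"turn":0},
  ],
)

```text
t: 24.7
eef_pos: [0.5624, 0.0787, 0.2605]
ee_rot: [0.905, 0.425, -0.004, 0.002]
contact_force: [-15.2, -31.2, -13.5]
grip_width: 0.0221
```

Run:
```python
import look
look.look('o4','wrist',None,1.5)
```

```text
o4 24.7 pos [0.5624 0.0787 0.2605] yaw [ 0.638   0.77   -0.0096] F [-15.2 -31.2 -13.5] M [-5.09  2.19  0.25] g 0.0221
```

View pics/o4.png

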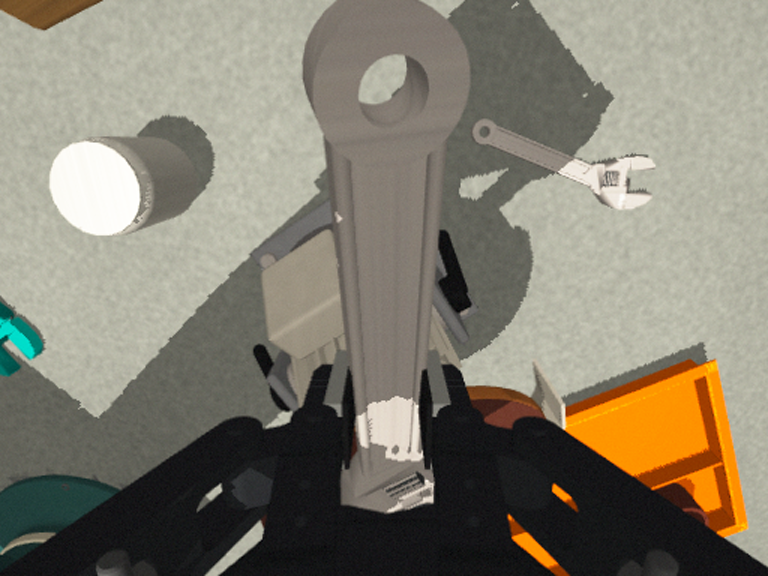

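View pics/o3s.png

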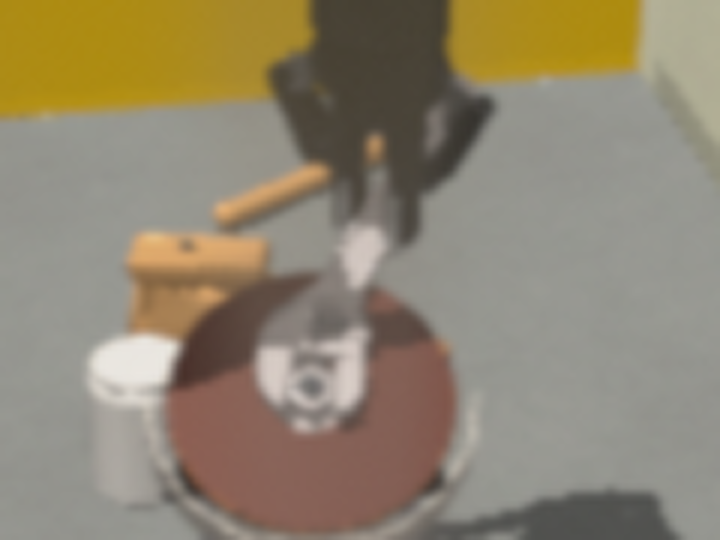

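Call:
arm_command(
  plan=[
    {"grip":0.01,"delta_pos":[0,0,0],"turn":0},
    {"grip":0.01,"delta_pos":[0,0,0],"turn":0},
    {"grip":0.01,"delta_pos":[0.0016,-0.0008,-0.001],"turn":0},
  ],
  grip_force=45,
)

```text
t: 25.05
eef_pos: [0.5628, 0.0803, 0.2613]
ee_rot: [0.905, 0.425, -0.005, 0.002]
contact_force: [-12.8, -29.7, -12.4]
grip_width: 0.0222
```

Run:
```python
import look
look.look('o5','wrist',None,1.5)
```

```text
o5 25.05 pos [0.5628 0.0803 0.2613] yaw [ 0.6382  0.7698 -0.0098] F [-12.8 -29.7 -12.4] M [-4.82  1.96  0.37] g 0.0222
```

Run:
```python
from h import *
a=cv2.imread('pics/raw_o4.png',0).astype(np.float32);b=cv2.imread('pics/raw_o5.png',0).astype(np.float32);c=cv2.imread('pics/raw_o1.png',0).astype(np.float32)
w=cv2.createHanningWindow((110,100),cv2.CV_32F)
r=(slice(0,100),slice(200,310))
print(cv2.phaseCorrelate(a[r],b[r],w))
r=(slice(260,330),slice(235,290));w=cv2.createHanningWindow((55,70),cv2.CV_32F);print(cv2.phaseCorrelate(a[r],b[r],w))
h=np.hstack([cv2.resize(cv2.imread(f'pics/raw_{n}.png')[0:345,190:320],None,fx=1.7,fy=1.7) for n in('o4','o5')]);cv2.imwrite('pics/o45.png',h)
```

```text
((0.009938175003362915, -0.3503685252994657), 0.9041683464050293)
((-0.44100150253068193, -0.25581767736675687), 0.2634865990391484)
```

View pics/o45.png

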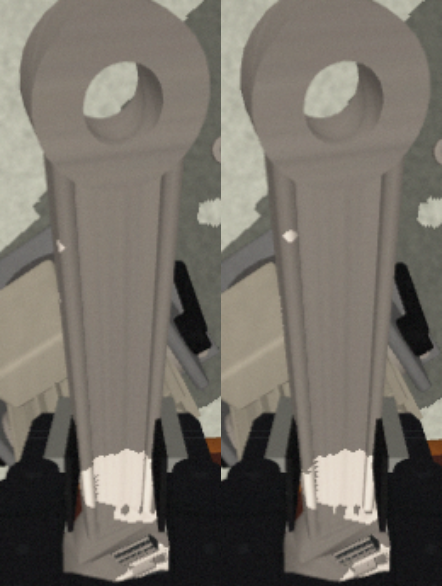

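Call:
arm_command(
  plan=[
    {"grip":0.01,"delta_pos":[0.0023,-0.0011,-0.0015],"turn":0},
    {"grip":0.01,"delta_pos":[0.0047,-0.0023,-0.003],"turn":0},
    {"grip":0.01,"delta_pos":[0.007,-0.0034,-0.0045],"turn":0},
    {"grip":0.01,"delta_pos":[0.0093,-0.0046,-0.006],"turn":0},
  ],
)

```text
t: 25.5
eef_pos: [0.5663, 0.0926, 0.2688]
ee_rot: [0.905, 0.426, -0.002, 0.001]
contact_force: [-2.8, -7.3, -3.4]
grip_width: 0.0222
```

Run:
```python
import look
look.look('o6','wrist',None,1.5)
look.look('o6s','side',(210,110,330,200),6)
```

```text
o6 25.5 pos [0.5663 0.0926 0.2688] yaw [ 0.637   0.7709 -0.0034] F [-2.8 -7.3 -3.4] M [-1.2   0.35  0.05] g 0.0222
o6s 25.55 pos [0.5665 0.0933 0.2693] yaw [ 0.6367  0.7711 -0.0021] F [-3.1 -4.7 -1.8] M [-0.66  0.3   0.02] g 0.0219
```

View pics/o6.png

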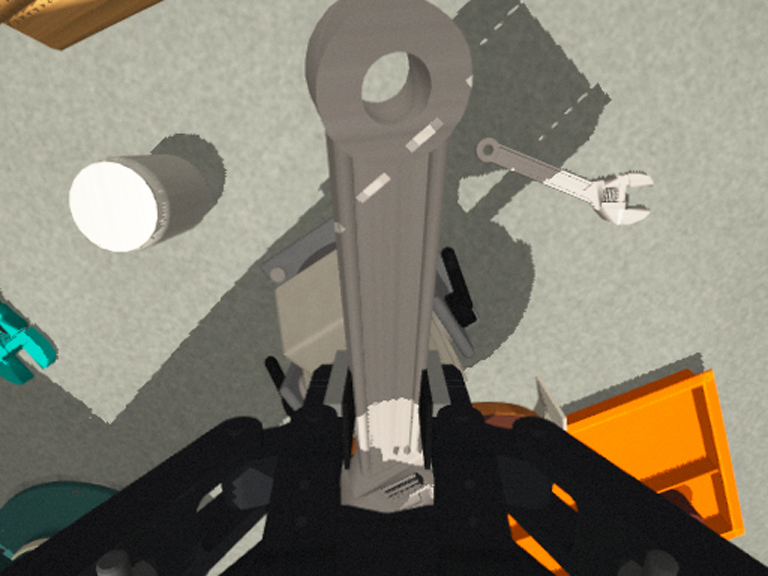

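View pics/o6s.png

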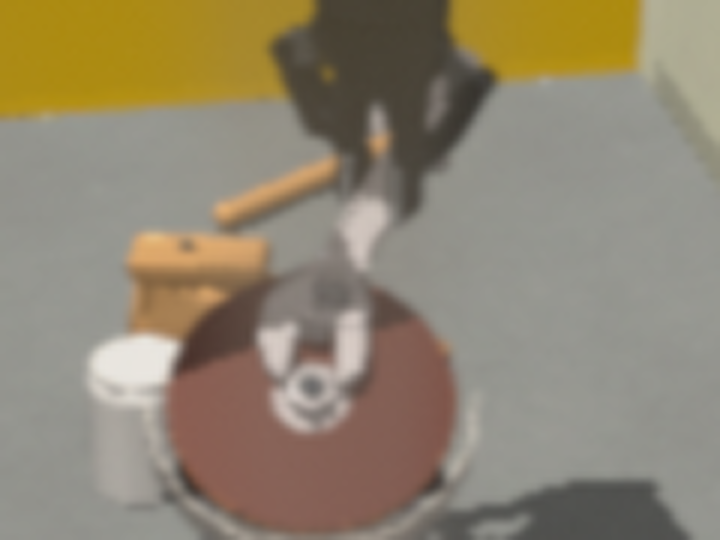

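Call:
arm_command(
  plan=[
    {"grip":0.01,"delta_pos":[0.0039,-0.0019,-0.0027],"turn":0},
    {"grip":0.01,"delta_pos":[0.0078,-0.0038,-0.0055],"turn":0},
    {"grip":0.01,"delta_pos":[0.0117,-0.0055,-0.009],"turn":0},
    {"grip":0.01,"delta_pos":[0.0156,-0.0076,-0.013],"turn":0},
    {"grip":0.01,"delta_pos":[0.0178,-0.0085,-0.018],"turn":0},
  ],
  grip_force=90,
)

```text
t: 26.1
eef_pos: [0.5715, 0.1137, 0.288]
ee_rot: [0.904, 0.427, -0.0, -0.0]
contact_force: [0.5, 0.6, -4.2]
grip_width: 0.0221
```

Run:
```python
import look
look.look('o7s','side',(210,90,350,200),5.5)
```

```text
o7s 26.1 pos [0.5715 0.1137 0.288 ] yaw [6.357e-01 7.720e-01 1.000e-04] F [ 0.5  0.6 -4.2] M [ 0.21 -0.11 -0.01] g 0.0221
```

View pics/o7s.png

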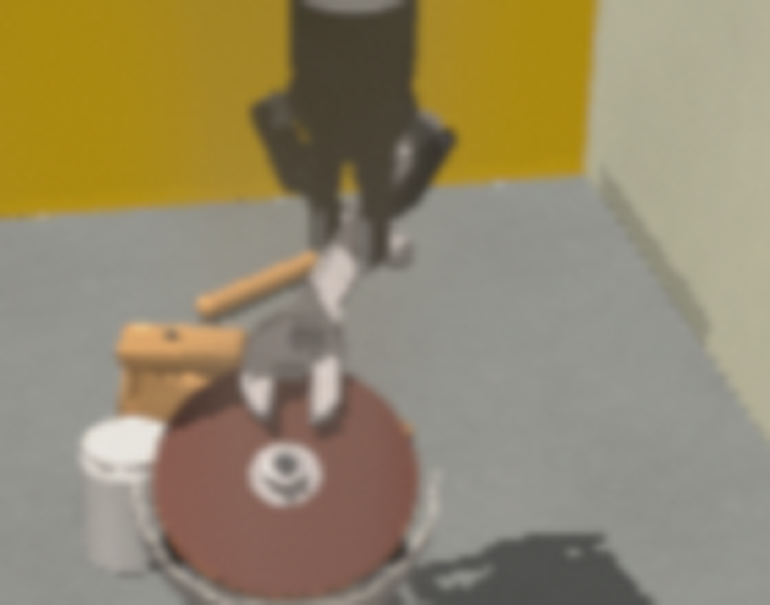

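Call:
arm_command(
  plan=[
    {"grip":0.01,"delta_pos":[0,0,-0.03],"turn":0},
    {"grip":0.01,"delta_pos":[0,0,-0.06],"turn":0},
    {"grip":0.01,"delta_pos":[0,0,-0.09],"turn":0},
    {"grip":0.01,"delta_pos":[0,0,-0.11],"turn":0},
  ],
)

```text
t: 26.55
eef_pos: [0.5714, 0.1131, 0.4004]
ee_rot: [0.904, 0.427, 0.001, 0.0]
contact_force: [0.2, 0.8, -3.3]
grip_width: 0.0218
```

Run:
```python
import look
from h import *
st,im=look.look('p1','side',(205,110,365,330),3.6)
big(im,'p1t.png',(205,235,365,335),5)
im=cv2.imread('pics/raw_m4.png');big(im,'p1m.png',(255,180,450,335),4)
```

```text
p1 26.55 pos [0.5714 0.1131 0.4004] yaw [0.636  0.7717 0.0017] F [ 0.2  0.8 -3.3] M [ 0.18 -0.14 -0.  ] g 0.0218
```

View pics/p1t.png

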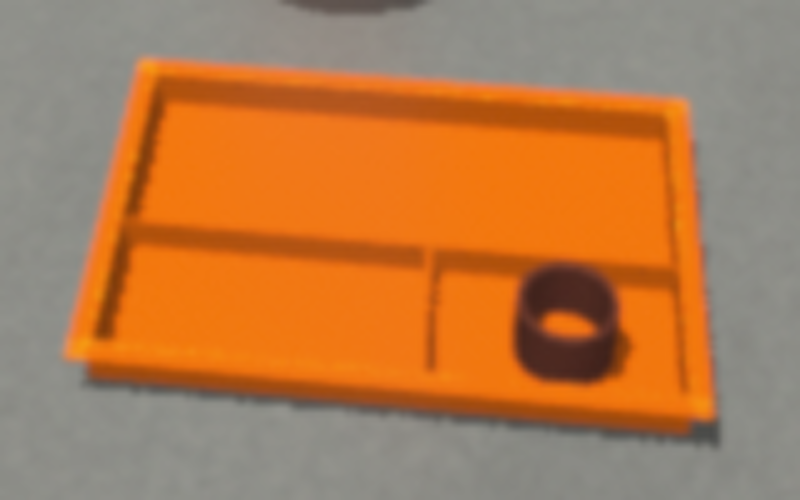

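View pics/p1m.png

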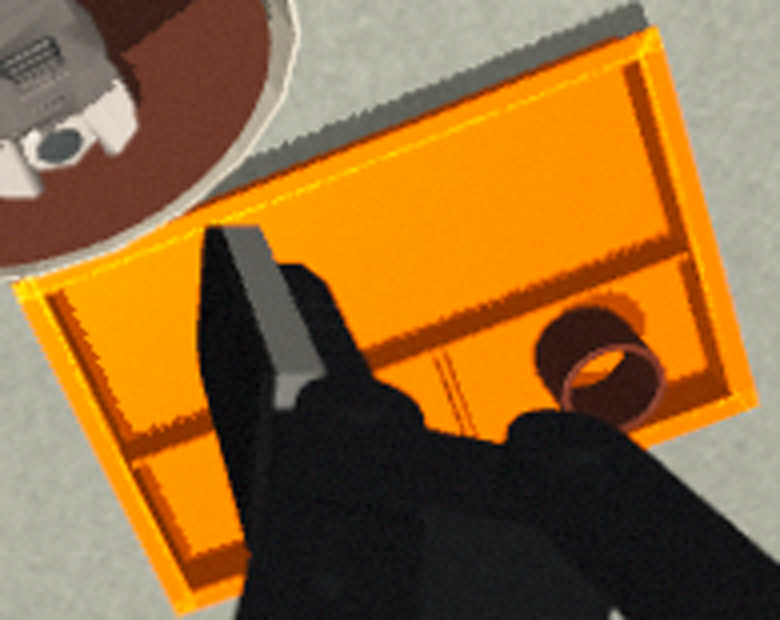

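View pics/p1.png

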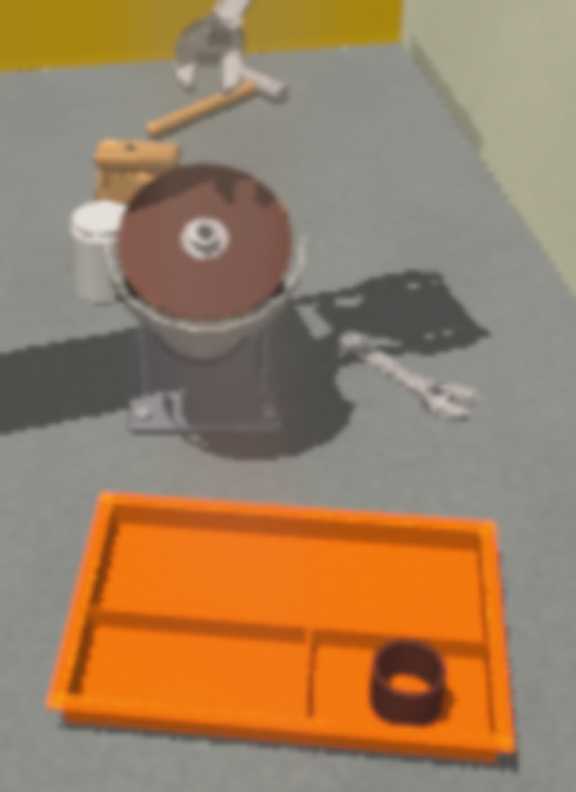

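```bash
cat > tray.py <<'E'
from f2 import *
d=np.load('m4st.npy');st4={'eef_pos':d[:3],'ee_rot':d[3:]}
S=np.array([(140,62),(690,100),(713,413),(68,355)])/5+[205,235]
Wp=np.array([(17,285),(660,32),(755,402),(180,610)])/4+[255,180]
C=np.array([(-.165,.111),(.165,.111),(.165,-.111),(-.165,-.111)])
def tw(v,xy,z):
    c,s=np.cos(v[2]),np.sin(v[2]);xy=np.atleast_2d(xy);return np.c_[v[0]+c*xy[:,0]-s*xy[:,1],v[1]+s*xy[:,0]+c*xy[:,1],np.full(len(xy),z)]
f=lambda v:np.r_[(proj(tw(v,C,.028),'side')-S).ravel(),(proj(tw(v,C,.028),'wrist',st4)-Wp).ravel()]
rt=least_squares(f,[.53,-.28,-.07],x_scale=[.01,.01,.01]);T=rt.x
bay=tw(T,[0,.108-.060],.003)[0]  # inner +y wall at .108, bay 120 wide
if __name__=='__main__': print(T,np.degrees(T[2]),rt.fun.round(1));print('bay',bay)
E
python3 tray.py
```

```text
[ 0.53706183 -0.28717221 -0.2712731 ] -15.542803736057364 [ 2.6  1.5 -3.4  2.  -3.5 -2.3  3.5 -2.3  5.7  0.9 -3.   4.  -3.3 -1.7
  2.5 -3.8]
bay [ 0.54992383 -0.24092754  0.003     ]
```

Call:
arm_command(
  plan=[
    {"grip":0.01,"delta_pos":[-0.02,0.015,0],"turn":5},
    {"grip":0.01,"delta_pos":[-0.05,0.038,0],"turn":12},
    {"grip":0.01,"delta_pos":[-0.08,0.061,0],"turn":20},
    {"grip":0.01,"delta_pos":[-0.11,0.084,0],"turn":28},
    {"grip":0.01,"delta_pos":[-0.14,0.107,0],"turn":36},
  ],
)

```text
t: 27.1
eef_pos: [0.5646, -0.0645, 0.3972]
ee_rot: [0.992, 0.123, -0.0, -0.0]
contact_force: [1.2, 0.9, -4.5]
grip_width: 0.0217
```

```bash
cat > tgo.py <<'E'
from way import *
import sys
p,y,st=cur();print(p.round(4),round(y,2),st['contact_force'].round(1),st['ft_torque'].round(2),st['t'],'g',st['grip_width'].round(4))
print(delta(p,y,[.5587,-.2351,float(sys.argv[1])],-15.5))
E
python3 tgo.py .40
```

```text
Traceback (most recent call last):
  File "tgo.py", line 3, in <module>
    p,y,st=cur();print(p.round(4),round(y,2),st['contact_force'].round(1),st['ft_torque'].round(2),st['t'],'g',st['grip_width'].round(4))
                                                                                                               ^^^^^^^^^^^^^^^^^^^^^^
AttributeError: 'float' object has no attribute 'round'
```

```bash
sed -i "s/st\['grip_width'\].round(4)/round(st['grip_width'],4)/" tgo.py; python3 tgo.py .40
```

```text
[ 0.5646 -0.0645  0.3972] 14.19 [ 1.2  0.9 -4.5] [ 0.09 -0.25 -0.01] 27.1 g 0.0217
(array([-47.5, 164. ,  -2.8]), np.float64(29.7))
```

Call:
arm_command(
  plan=[
    {"grip":0.01,"delta_pos":[-0.01,0.035,0],"turn":7.5},
    {"grip":0.01,"delta_pos":[-0.02,0.07,0],"turn":15},
    {"grip":0.01,"delta_pos":[-0.03,0.105,0],"turn":22.5},
    {"grip":0.01,"delta_pos":[-0.041,0.14,0],"turn":29.7},
    {"grip":0.01,"delta_pos":[-0.0475,0.164,0],"turn":29.7},
  ],
)

```text
t: 27.6
eef_pos: [0.5596, -0.2359, 0.3969]
ee_rot: [0.991, -0.135, -0.0, 0.0]
contact_force: [0.2, -0.8, -4.0]
grip_width: 0.0222
```

Call:
arm_command(
  plan=[
    {"grip":0.01,"delta_pos":[0,0,0.04],"turn":0},
    {"grip":0.01,"delta_pos":[0,0,0.08],"turn":0},
    {"grip":0.01,"delta_pos":[0,0,0.12],"turn":0},
    {"grip":0.01,"delta_pos":[0,0,0.16],"turn":0},
    {"grip":0.01,"delta_pos":[0,0,0.2],"turn":0},
  ],
)

```text
t: 28.1
eef_pos: [0.5596, -0.2336, 0.1955]
ee_rot: [0.991, -0.132, -0.0, -0.0]
contact_force: [0.4, -0.6, -4.4]
grip_width: 0.022
```

Call:
arm_command(
  plan=[
    {"grip":0.01,"delta_pos":[0,0,0.03],"turn":0},
    {"grip":0.01,"delta_pos":[0,0,0.05],"turn":0},
    {"grip":0.01,"delta_pos":[0,0,0.05],"turn":0},
  ],
)

```text
t: 28.4
eef_pos: [0.5586, -0.2331, 0.144]
ee_rot: [0.991, -0.132, -0.003, -0.001]
contact_force: [-0.8, 0.2, -3.2]
grip_width: 0.0221
```

```bash
python3 tgo.py .14
python3 - <<'E'
import look
look.look('q1','wrist',None,1.5)
look.look('q1s','side',(190,140,390,340),4)
E
```

```text
[ 0.5586 -0.2331  0.144 ] -15.2 [-0.8  0.2 -3.2] [-0.05 -0.16  0.  ] 28.4 g 0.0221
(array([0.6, 1.9, 4. ]), np.float64(0.3))
q1 28.4 pos [ 0.5586 -0.2331  0.144 ] yaw [ 0.965  -0.2621 -0.0052] F [-0.8  0.2 -3.2] M [-0.05 -0.16  0.  ] g 0.0221
q1s 28.45 pos [ 0.5594 -0.2334  0.1465] yaw [ 0.965  -0.2621 -0.0025] F [ 0.3 -0.1 -3.4] M [-0.07 -0.18 -0.03] g 0.0223
```

View pics/q1.png

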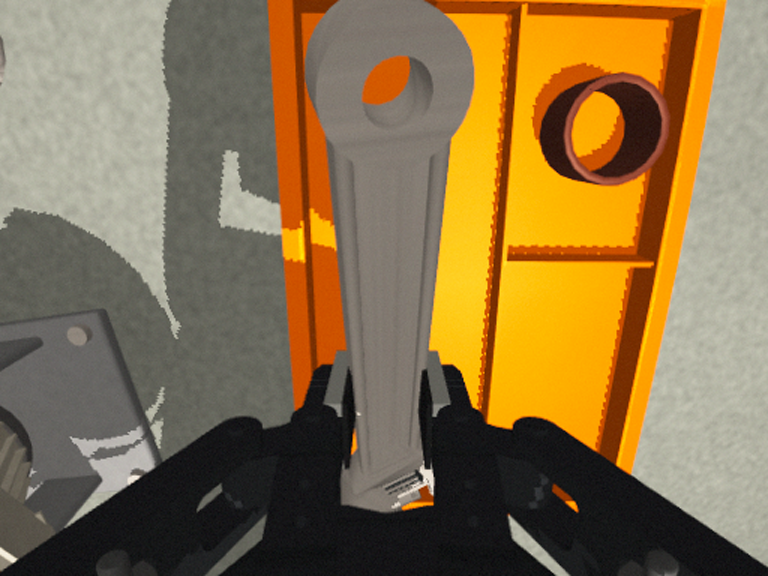

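View pics/q1s.png

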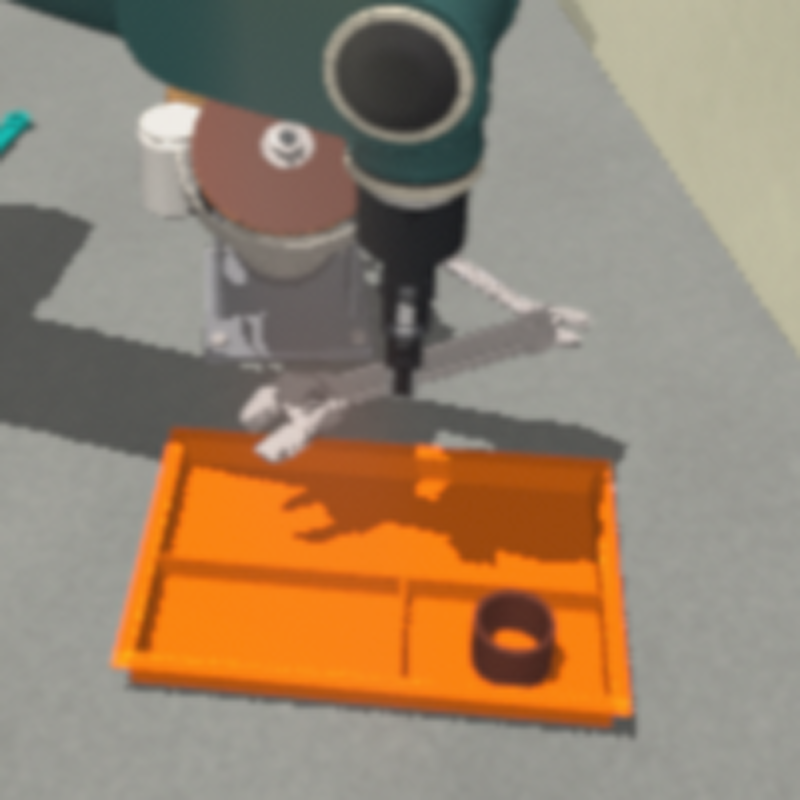

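Call:
arm_command(
  plan=[
    {"grip":0.01,"delta_pos":[0,0.002,0.03],"turn":0},
    {"grip":0.01,"delta_pos":[0,0.002,0.06],"turn":0},
    {"grip":0.01,"delta_pos":[0,0.002,0.07],"turn":0},
    {"grip":0.01,"delta_pos":[0,0.002,0.075],"turn":0},
  ],
)

```text
t: 28.9
eef_pos: [0.5597, -0.2358, 0.0733]
ee_rot: [0.991, -0.132, 0.0, 0.0]
contact_force: [-0.9, 0.3, -3.1]
grip_width: 0.0219
```

Call:
arm_command(
  plan=[
    {"grip":0.01,"delta_pos":[0,0,0.005],"turn":0},
    {"grip":0.01,"delta_pos":[0,0,0.008],"turn":0},
  ],
)

```text
t: 29.1
eef_pos: [0.5601, -0.236, 0.066]
ee_rot: [0.991, -0.132, 0.001, 0.0]
contact_force: [-0.6, 0.3, -4.8]
grip_width: 0.0222
```

Call:
arm_command(
  plan=[
    {"grip":0.01,"delta_pos":[0,0,0.004],"turn":0},
    {"grip":0.01,"delta_pos":[0,0,0.006],"turn":0},
  ],
)

```text
t: 29.3
eef_pos: [0.5596, -0.2358, 0.0591]
ee_rot: [0.991, -0.132, 0.0, 0.0]
contact_force: [0.6, -0.7, -3.0]
grip_width: 0.0219
```

Call:
arm_command(
  plan=[
    {"grip":0.01,"delta_pos":[0,0,0.003],"turn":0},
    {"grip":0.01,"delta_pos":[0,0,0.006],"turn":0},
  ],
)

```text
t: 29.5
eef_pos: [0.5602, -0.236, 0.0537]
ee_rot: [0.991, -0.132, 0.001, 0.0]
contact_force: [4.9, -0.0, 4.4]
grip_width: 0.0218
```

Run:
```python
import look
look.look('q2s','side',(190,170,390,340),4)
```

```text
q2s 29.5 pos [ 0.5602 -0.236   0.0537] yaw [ 0.965  -0.2621  0.002 ] F [ 4.9 -0.   4.4] M [-0.2  -0.29  0.08] g 0.0218
```

View pics/q2s.png

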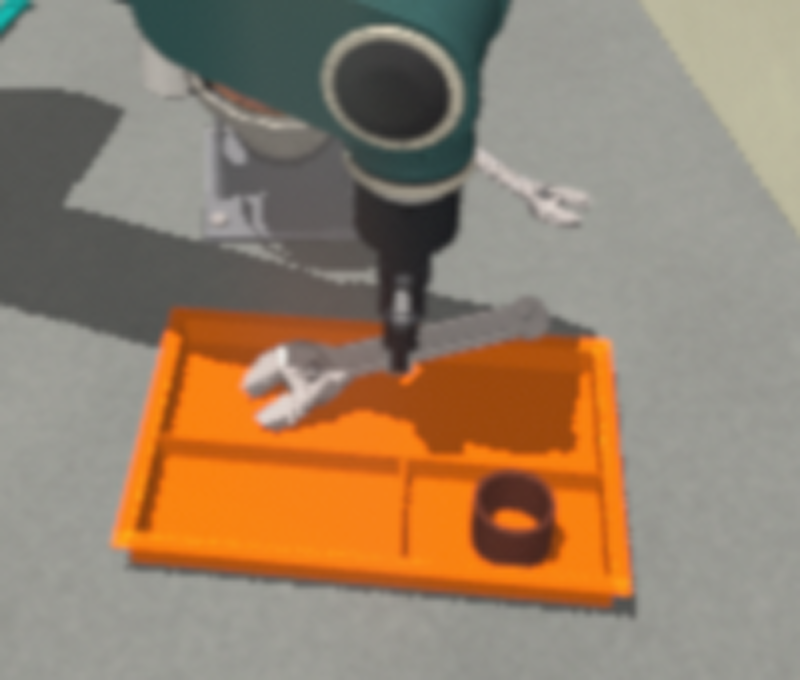

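Call:
arm_command(
  plan=[
    {"grip":0.01,"delta_pos":[0,0,0],"turn":0},
    {"grip":0.01,"delta_pos":[0.0015,0,0.004],"turn":0},
    {"grip":0.01,"delta_pos":[0.003,0,0.008],"turn":0},
    {"grip":0.01,"delta_pos":[0.0045,0,0.012],"turn":0},
  ],
  grip_force=25,
)

```text
t: 29.95
eef_pos: [0.5644, -0.2371, 0.0415]
ee_rot: [0.991, -0.132, 0.001, 0.0]
contact_force: [3.0, -1.0, 5.7]
grip_width: 0.022
```

Run:
```python
import look
look.look('q3s','side',(190,170,390,340),4)
```

```text
q3s 29.95 pos [ 0.5644 -0.2371  0.0415] yaw [ 0.965  -0.2621  0.0015] F [ 3.  -1.   5.7] M [-0.38  0.21  0.16] g 0.022
```

View pics/q3s.png

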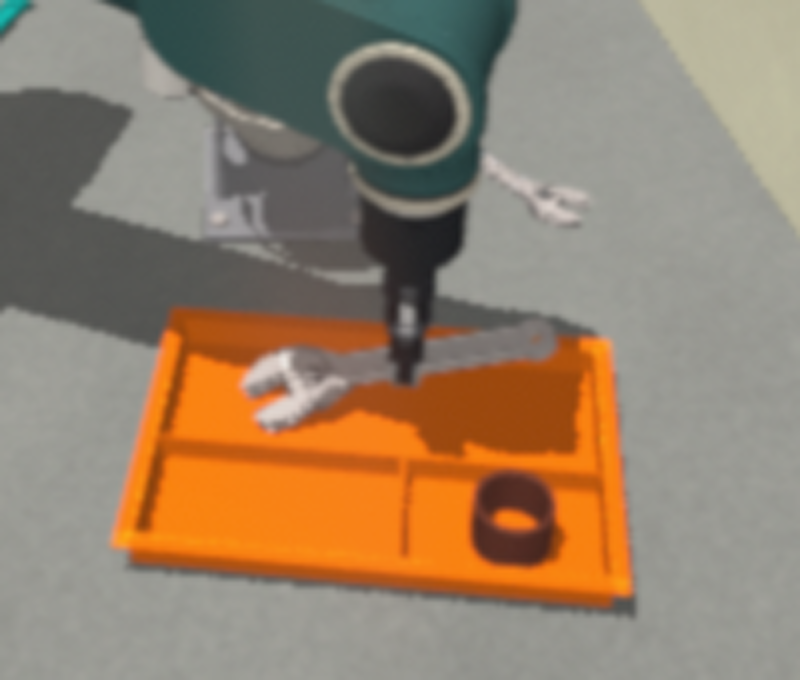

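Pivoting as intended. Continue lowering (handle pitches down, head stays put).

Call:
arm_command(
  plan=[
    {"grip":0.01,"delta_pos":[0.0012,0,0.005],"turn":0},
    {"grip":0.01,"delta_pos":[0.0024,0,0.01],"turn":0},
    {"grip":0.01,"delta_pos":[0.0033,0,0.015],"turn":0},
    {"grip":0.01,"delta_pos":[0.004,0,0.02],"turn":0},
  ],
)

```text
t: 30.4
eef_pos: [0.5678, -0.238, 0.0206]
ee_rot: [0.991, -0.132, 0.0, 0.0]
contact_force: [3.2, 0.9, 3.6]
grip_width: 0.0219
```

Run:
```python
import look
look.look('q4s','side',(190,170,390,340),4)
```

```text
q4s 30.4 pos [ 0.5678 -0.238   0.0206] yaw [ 9.650e-01 -2.622e-01  3.000e-04] F [3.2 0.9 3.6] M [ 0.39  0.14 -0.23] g 0.0219
```

View pics/q4s.png

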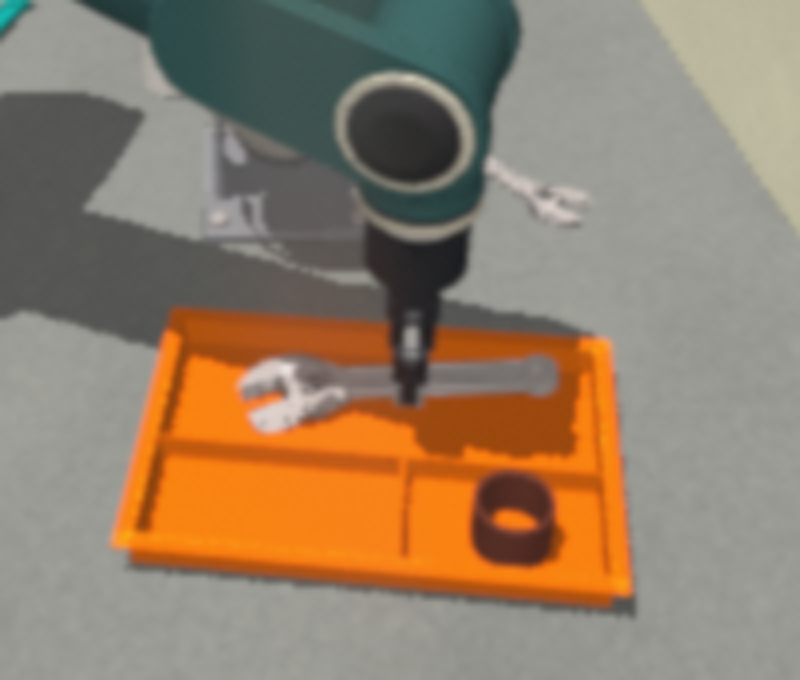

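Call:
arm_command(
  plan=[
    {"grip":0.01,"delta_pos":[0.0005,0,0.004],"turn":0},
    {"grip":0.01,"delta_pos":[0.001,0,0.008],"turn":0},
    {"grip":0.01,"delta_pos":[0.001,0,0.01],"turn":0},
  ],
)

```text
t: 30.75
eef_pos: [0.5685, -0.2382, 0.0103]
ee_rot: [0.991, -0.132, -0.0, -0.0]
contact_force: [2.0, -2.6, 3.0]
grip_width: 0.022
```

Call:
arm_command(
  plan=[
    {"grip":0.01,"delta_pos":[0,0,0.002],"turn":0},
    {"grip":0.01,"delta_pos":[0,0,0.002],"turn":0},
  ],
)

```text
t: 30.95
eef_pos: [0.5686, -0.2381, 0.0086]
ee_rot: [0.991, -0.132, -0.0, -0.0]
contact_force: [2.4, 0.1, 2.6]
grip_width: 0.0218
```

Run:
```python
import look
look.look('q5s','side',(190,170,390,340),4)
```

```text
q5s 30.95 pos [ 0.5686 -0.2381  0.0086] yaw [ 9.650e-01 -2.623e-01 -2.000e-04] F [2.4 0.1 2.6] M [ 0.11  0.21 -0.07] g 0.0218
```

View pics/q5s.png

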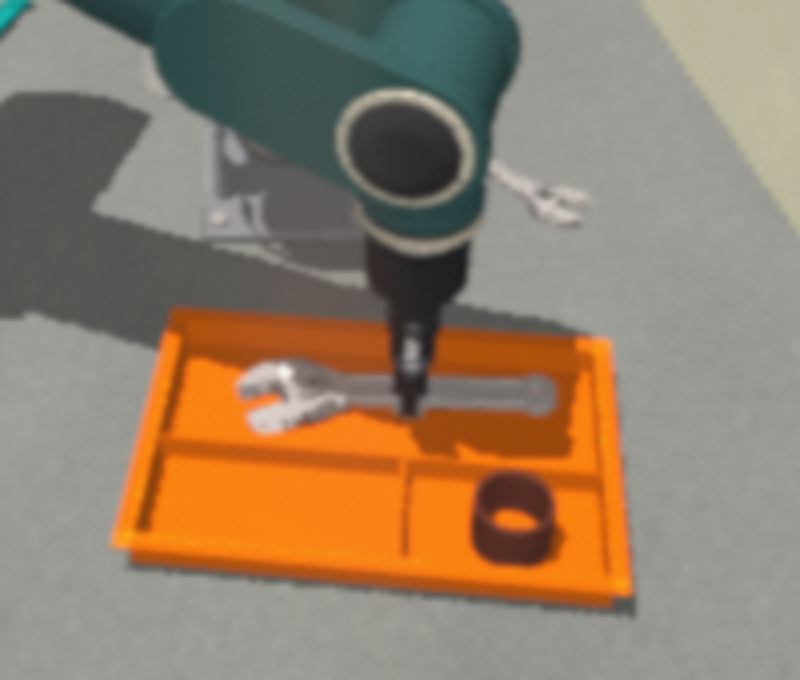

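Call:
arm_command(
  plan=[
    {"grip":0.01,"delta_pos":[0,0,0.002],"turn":0},
    {"grip":0.01,"delta_pos":[0,0,0.003],"turn":0},
    {"grip":0.01,"delta_pos":[0,0,0.003],"turn":0},
  ],
)

```text
t: 31.3
eef_pos: [0.5687, -0.2381, 0.0058]
ee_rot: [0.991, -0.132, 0.0, -0.0]
contact_force: [3.7, -0.0, 3.1]
grip_width: 0.0219
```

Call:
arm_command(
  plan=[
    {"grip":0.01,"delta_pos":[0,0,0.001],"turn":0},
    {"grip":0.01,"delta_pos":[0,0,0.002],"turn":0},
  ],
)

```text
t: 31.5
eef_pos: [0.5686, -0.2383, 0.0038]
ee_rot: [0.991, -0.132, 0.0, 0.0]
contact_force: [3.6, -2.4, 2.9]
grip_width: 0.0221
```

Run:
```python
import look
look.look('q6','wrist',None,1.5)
look.look('q6s','side',(240,230,345,300),7)
```

```text
q6 31.5 pos [ 0.5686 -0.2383  0.0038] yaw [ 9.651e-01 -2.620e-01  2.000e-04] F [ 3.6 -2.4  2.9] M [-0.24  0.05  0.17] g 0.0221
q6s 31.55 pos [ 0.5686 -0.2383  0.0037] yaw [ 9.651e-01 -2.620e-01  1.000e-04] F [ 3.6 -1.4  4.5] M [-0.2   0.08  0.16] g 0.0218
```

View pics/q6s.png

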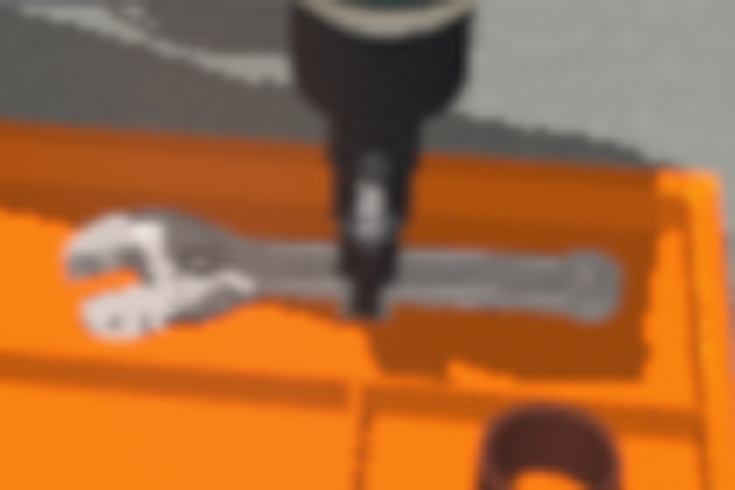

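View pics/q6.png

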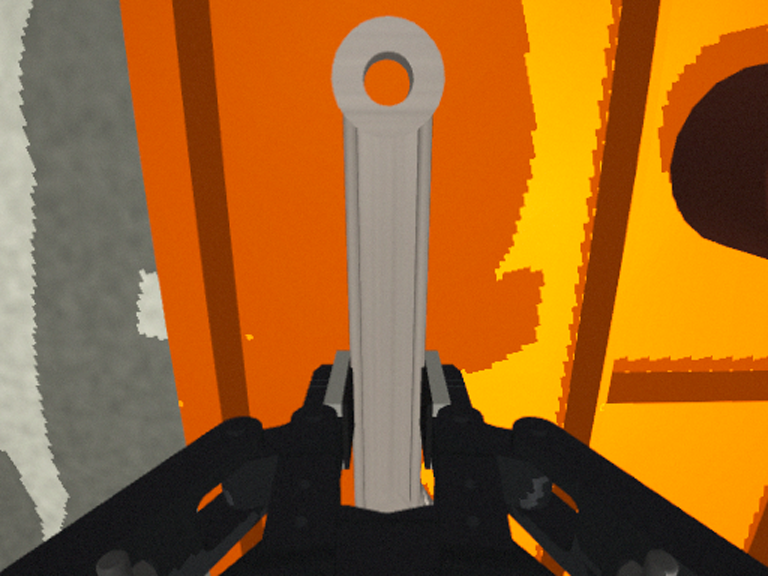

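Call:
arm_command(
  plan=[
    {"grip":0.026,"delta_pos":[0,0,0],"turn":0},
    {"grip":0.032,"delta_pos":[0,0,0],"turn":0},
    {"grip":0.045,"delta_pos":[0,0,0],"turn":0},
    {"grip":0.045,"delta_pos":[0,0,0],"turn":0},
  ],
)

```text
t: 32.0
eef_pos: [0.5684, -0.2381, 0.0036]
ee_rot: [0.991, -0.132, -0.0, -0.0]
contact_force: [0.1, 0.6, 0.4]
grip_width: 0.0448
```

Call:
arm_command(
  plan=[
    {"grip":0.045,"delta_pos":[0,0,-0.02],"turn":0},
    {"grip":0.045,"delta_pos":[0,0,-0.06],"turn":0},
    {"grip":0.045,"delta_pos":[0,0,-0.11],"turn":0},
    {"grip":0.045,"delta_pos":[0,0,-0.16],"turn":0},
    {"grip":0.045,"delta_pos":[0,0,-0.21],"turn":0},
  ],
)

```text
t: 32.5
eef_pos: [0.5682, -0.238, 0.2158]
ee_rot: [0.991, -0.132, -0.0, -0.0]
contact_force: [0.8, -0.1, 0.6]
grip_width: 0.045
```

Call:
arm_command(
  plan=[
    {"grip":0.045,"delta_pos":[0,0,-0.05],"turn":0},
    {"grip":0.045,"delta_pos":[0,0,-0.1],"turn":0},
    {"grip":0.045,"delta_pos":[-0.03,0,-0.15],"turn":0},
    {"grip":0.045,"delta_pos":[-0.03,0,-0.17],"turn":0},
  ],
)

```text
t: 32.9
eef_pos: [0.5383, -0.2299, 0.3882]
ee_rot: [0.991, -0.132, 0.002, 0.001]
contact_force: [-0.1, 0.2, 0.8]
grip_width: 0.0449
```

Run:
```python
import look
look.look('r1','wrist',None,1.5)
look.look('r1s','side',None,1.5)
look.look('r1c','scene',None,1.5)
```

```text
r1 32.9 pos [ 0.5383 -0.2299  0.3882] yaw [ 0.965  -0.2622  0.0038] F [-0.1  0.2  0.8] M [0.03 0.02 0.02] g 0.0449
r1s 32.95 pos [ 0.5387 -0.2301  0.3919] yaw [ 0.965  -0.2623  0.0077] F [-0.9  0.5  3.5] M [-0.03 -0.06 -0.  ] g 0.0452
r1c 33.0 pos [ 0.5394 -0.2303  0.3889] yaw [ 0.965  -0.2623  0.0065] F [ 0.2  0.1 -0.4] M [-0.01 -0.04  0.01] g 0.045
```

View pics/r1.png

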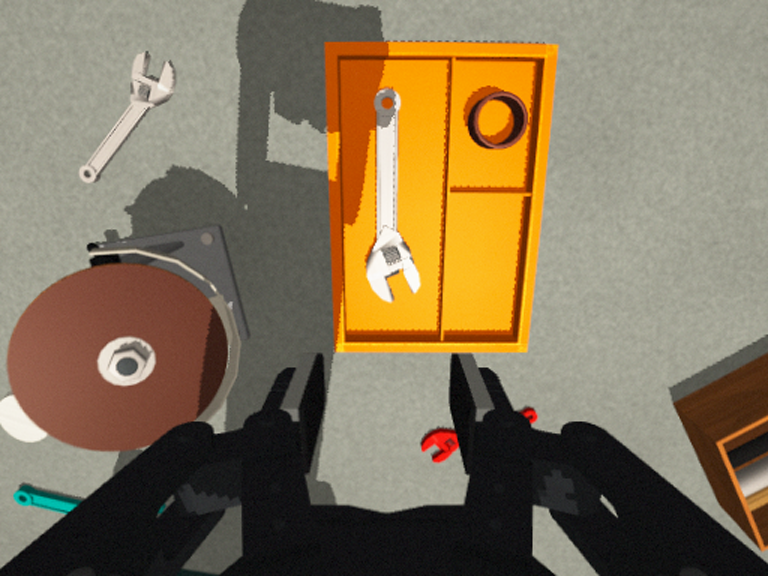

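View pics/r1s.png

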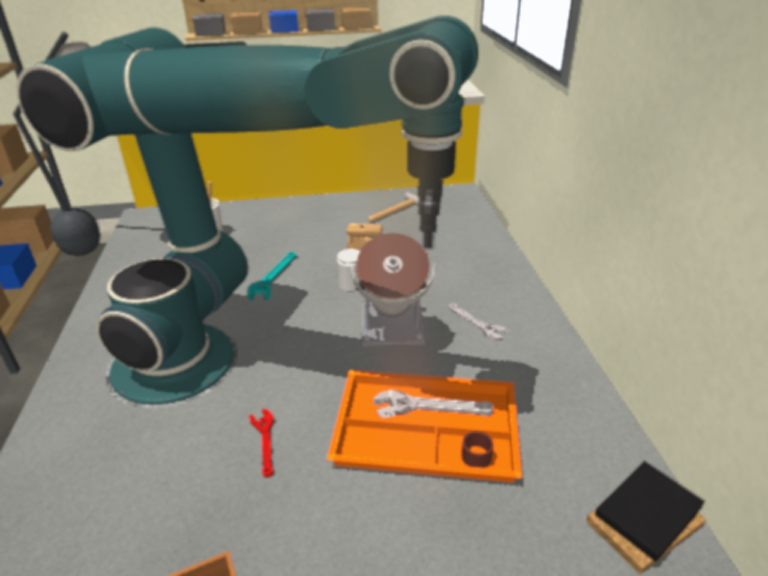

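View pics/r1c.png

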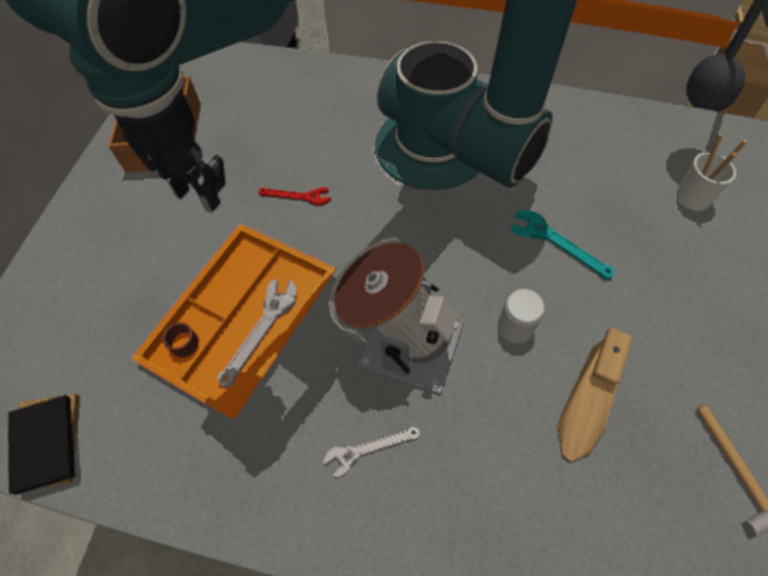

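Run:
```python
from f2 import *
import rect
rect.S=16
def rr(name,st):
    im=cv2.imread(name)
    sp=proj(ap(Td(Q[:3]),[0,0,.013]),'wrist',st)[0];print(name,sp)
    return rect.rect(im,st,Td(Q[:3]),z=.013,xr=(-22,24),yr=(-24,22))[:,:]
A=rr('pics/raw_h2_w.png',stat([.4849,.0053,.2648],[.9943,-.1069]))
B=rr('pics/raw_r1.png',stat([.5383,-.2299,.3882],[.965,-.2622]))
d=np.load('m4st.npy')
cv2.imwrite('pics/nutc.png',cv2.resize(np.hstack([A,B]),None,fx=.54,fy=.54))
```

```text
pics/raw_h2_w.png [275.83927183 180.52747064]
pics/raw_r1.png [ 84.05950517 243.56634461]
```

View pics/nutc.png

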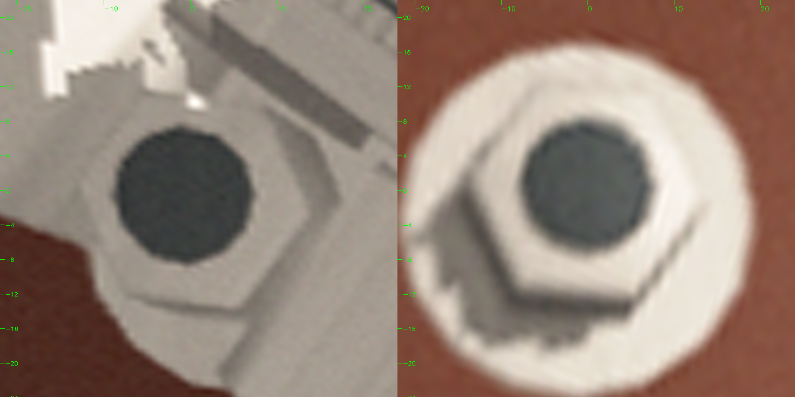

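```bash
python3 -c "
from workcell import ctrl
s=ctrl.state();print(s['t'],s['contact_force']);print(ctrl.job_done())"
```

```text
33.05 [-0.43122789  0.04943988 -0.22124124]
the job is handed in; nothing more can be done
None
```

I closed the jaws on the nut, turned the wrench 60° clockwise, took it off and laid it flat in the tray's long compartment. The job was handed in at 33 s of the 72 s allowed, but I did not see the nut itself turn.

- **Jaw fit:** I stroked the worm 10 times. The jaws closed by about 5.5 mm, and the last stroke moved them no further. From above the opening measured about 24 mm, with the jaws flush on the nut.
- **Tightening:** I pushed the handle round with the fingers straddling it. Before-and-after pictures give 59.96° of wrench turn. The hexagon looks the same every 60°, so the final picture can't prove the nut turned. I infer that it did because the jaws stayed tight and the nut still lined up with them afterwards. That picture also puts the nut's angle 1 to 2° further clockwise than at the start, apart from whole sixths of a turn.
- **Taking off:** The first pull needed about 37 N because the jaws were snug. The wrench then slid off the nut, and I lifted it only once it was clear.
- **Laying down:** I set the head on the tray floor first, let the handle pivot down, and opened the fingers once it lay flat. The last pictures show the wrench flat in the long compartment and the robot touching nothing.
- **Surroundings:** The sleeve, tin, last and look-alike wrenches look undisturbed. I compared only the tin's position with the first picture (within about 2 pixels); the rest I checked by eye.

One measurement disagreed: the tray's rim corners were 2 to 6 pixels off the given size. The errors were roughly even on all sides, so I used only its centre and angle.

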